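# Fetch the sharpening stone from behind the tins

### The job

First clear the oil can, the square tin and the jar out of the wooden rack and stand all three in the metal side tray, leaving the sharpening stone where it lies until then. Next lay the stone in the stone holder, wood side down, lengthwise and centred between the rubber stops, and only then stand each of the three back in the rack on the very place where it stood at the start. Set everything down gently, let nothing drop or tip over, and leave the knife and the spare wheel alone.

Things in the scene. Friction and masses are not known exactly. Their poses are not given: they have to be found in the camera images.
- oil_can_mid (a point): Loose bare-steel oil can, 0.22 kg: round body 46 mm diameter and 72 mm tall, then a cone narrowing to a short thin spout; 92 mm tall in all. This point is on its axis, 46 mm above its underside (half-way up); z is up.
- square_tin_mid (a point): Loose grey square tin, 0.25 kg: body 44 x 44 mm and 80 mm tall, with a 26 mm diameter screw cap on top; 90 mm tall in all. This point is on its axis, 45 mm above its underside; x and y are square to its sides, z is up. Its sides start parallel to the rack's.
- jar_mid (a point): Loose closed amber jar with white lid, 0.24 kg: 45 mm diameter, 90 mm tall, straight sides. This point is on its axis, 45 mm above its underside; z is up.
- stone_mid (a point): Loose sharpening stone, 0.55 kg: two grey layers on a wooden base (underneath), 140 mm long (its y), 50 mm wide (its x), 40 mm thick (z, up). Lies flat in the rack behind the tins, parallel to the rack's long side, 10 mm from them, so no finger fits between until they are cleared. This point is its centre, 20 mm above its underside.
- rack: Fixed low wooden tray, 190 mm (its x, away from the robot) by 270 mm (its y); floor top 8 mm, wall tops 20 mm above the bench, walls 6 mm thick. Oil can, square tin and jar stand on three dark round marks at x = -36, y = -85, 0, +85 mm, order varies; each returns to the mark it started on. The stone lies behind, at x = +22 mm. Origin: centre of the underside; z up.
- side_tray: Fixed shallow tray of dark sheet metal, 270 mm (its x axis) by 110 mm (its y axis), empty at the start, to the left or right of the rack. Floor top 5 mm above the bench, walls 3 mm thick and their tops 14 mm above the bench. It holds the three tins in a row along its x axis. Origin: centre of the underside, on the bench.
- holder: Fixed stone holder on the other side of the rack: brown wooden plate 200 mm (its x axis) by 85 mm (its y axis), 12 mm thick, with a black rubber stop across each end, 12 mm higher than the plate, 166 mm apart. The stone lies between the stops, its long side along the holder's x axis, its underside 12 mm above the bench. Origin: centre of the underside, on the bench.
- knife: Bystander: loose kitchen knife with wooden handle, about 265 mm long, 18 mm high, lying on the bench beyond the rack; not to be moved. Origin on the bench, at the joint of handle and blade; the blade points along its y axis.
- wheel: Bystander: loose spare grinding wheel lying flat on the bench beyond the rack, 110 mm diameter, 20 mm high, 24 mm bore; not to be moved. Origin: centre of the underside.

How it is judged:
By the outcome, as a careful person would: the job done as asked, in the order asked, and still so for the second after the job is handed in, with the robot touching nothing.
It also fails if it takes over 138 s, if anything falls off the work surface, if the arm or the gripper's body presses on something with over 40 N, if the wrist force passes 120 N, or if a joint passes its speed limit or range.

### The arm

A 6-joint arm with a two-finger parallel gripper is mounted at the origin on the work surface. World frame = base frame: x ahead of the robot, y to its left, z up, the work surface at z = 0. Lengths are in mm, angles in degrees, forces in N, time in s.
With the tool pointing down it reaches from about 300 to 850 mm from the base axis. Payload 4.2 kg.
Tool frame: the origin (TCP) lies at the very end of the fingers, on their centre line; the grasp point (between the pads) lies 19 mm behind it; z points along the fingers, y is the direction in which the jaws open and shut (so a half turn about z gives the same grasp; the last joint's range is limited). The gripper opens to 91 mm and grips with 3 to 60 N. Pads are 32 mm wide; open, the fingers measure 118 mm over their backs; the gripper's body (76 mm by 178 mm) begins 60 mm behind the grasp point.
Start: joints at [67.036, 18.312, 89.639, -0, 72.044, -1.146], TCP at [213.71, 533.827, 213.976] pointing down, gripper open.
Joint ranges: [-177.97, 177.97], [-48.28, 115.42], [12.27, 149.76], [-77.06, 257.06], [2.81, 150.46], [-146.56, 146.56]. Speed limits (degrees/s): [147.25, 147.25, 180, 180, 180, 180].

### API

Orientations are given as [roll, pitch, yaw] about the fixed x, y, z axes, in that order (R = Rz(yaw) Ry(pitch) Rx(roll)).
In Python, from workcell import telemetry, grab_frame, job gives the robot as it stands.
- The arm moves only by the tool drive_tool, never from a script. Its argument "moves" is a list of rows, each an object of numbers: "claw": the closure, from -1 (fully open) to 1 (shut); "dx", "dy", "dz": the shift along the tool's x, y, z in units of 20 mm (1.0 is 20 mm); "yaw": the turn about the tool's z in units of 0.15 rad (1.0 is 0.15 rad). In form: [{"claw": .., "dx": .., "dy": .., "dz": .., "yaw": ..}, ...]. A call has 1 to 5 rows; each row shifts and turns the pose as measured when the row begins, along the tool's axes as they then stand; what a row does not reach is not made up. A row lasts 1/8 s, in which the tool goes at most 62.5 mm and 10.7 degrees, less where a joint would pass 70% of its speed; a pose out of reach is approached as far as the arm can. A call with a number of a shift or a turn outside -1 to 1 is refused whole. A call with a gripper value outside its range is refused whole. The fingers move at their own pace and stop on an object; "grip_force" is the grip in N (left out, the last holds). Time passes only in rows, so rows that do not move let the fingers close. It gives the time, the measured TCP pose, the force and the opening at its end, in the units of the state.
- telemetry.state(): the state, without advancing time (a new reading comes with each control period).
- grab_frame(name): name is "side" or "top"; returns a dict with "color" (384x512x3 uint8, blue, green, red), "vertical_fov" (degrees; the focal length in pixels is half the picture's height over the tangent of half this angle, whatever the lens; pixels are square), "cx", "cy" (the principal point, pixels), "pose" (4x4, takes a point from camera to world coordinates). Camera axes: x right, y down, z forward; pixel columns grow to the right and rows downward; lengths in mm; the calibration is good to about 2 mm. A picture is of the moment at which its call begins. There is no depth.
- job.job_done(): hands the job in, once; it reports no verdict.
The state is a dict: "time_s": time; "qpos": joint angles; "qvel": joint speeds; "effort": joint torques, N m; "ee_pos": TCP position; "ee_rot": TCP orientation; "force": force on the tool from outside, world axes, zero at the start; "torque": the same for the moment, N m; "gripper_width": finger opening in mm.
Only numpy, scipy, OpenCV 4.12 (cv2) and the standard library are available. Lean on these libraries where they do the work, as an engineer would, in place of code of your own. Each camera call takes 0.05 s, during which the arm holds its last target.

## Working session

There is one attempt and no reset: what is moved stays moved. The work goes in short steps, Python scripts to look and compute and a tool call to move; the robot and the scene stay as the last step left them, time stands still between calls to the robot, and variables do not carry over. Pictures are saved under pics/ and viewed, and the job is handed in when it is done.

Besides the shell and the picture viewer there is one more tool, called by a JSON object that holds its "op" and its "data", one argument or row to a line. drive_tool: Moves the arm, as the interface text tells. Its arguments: {"type":"object","properties":{"moves":{"type":"array"},"grip_force":{"type":"number"}},"required":["moves"]}

```bash
ls; mkdir -p pics; python3 - <<'E'
from workcell import telemetry, grab_frame
import cv2
s=telemetry.state();print(s)
for n in("side","top"):
    f=grab_frame(n);cv2.imwrite(f"pics/{n}0.png",f["color"]);print(n,f["vertical_fov"],f["cx"],f["cy"],f["pose"])
E
```

```text
pics
{'time_s': 0.0, 'qpos': array([ 6.70360081e+01,  1.83523479e+01,  8.97051577e+01, -6.96551995e-04,
        7.20447393e+01, -1.14619209e+00]), 'qvel': array([ 0.01268969, -0.04685223,  0.03410162, -0.02885889,  0.03712339,
        0.03152895]), 'effort': array([-1.99938273e-03, -4.12460160e+01, -2.31972688e+01,  7.26432865e-02,
        4.58274130e-02, -1.33936551e-04]), 'ee_pos': array([213.51263048, 533.35015065, 213.12166292]), 'ee_rot': array([-1.79897762e+02, -1.38314245e-03,  1.58182414e+02]), 'force': array([ 0.51548044,  0.83340183, -0.21304433]), 'torque': array([-0.02972739, -0.02966971,  0.00885767]), 'gripper_width': 91.00363768813742}
side 54.47459540022613 253.1612732743195 187.62459764850513 [[-9.55381874e-01 -2.16805288e-01  2.00601452e-01  4.08495050e+02]
 [-2.94655353e-01  6.52221066e-01 -6.98416713e-01  6.30805164e+02]
 [ 2.05839437e-02 -7.26362959e-01 -6.87003022e-01  6.92999317e+02]
 [ 0.00000000e+00  0.00000000e+00  0.00000000e+00  1.00000000e+00]]
top 49.150611932745214 253.1847550512043 201.12121802252898 [[ 8.99663152e-05 -9.79807066e-01  1.99945255e-01  3.66910024e+02]
 [-9.99996438e-01  4.45220348e-04  2.63170056e-03 -4.18942405e+00]
 [-2.66757850e-03 -1.99944779e-01 -9.79803536e-01  1.20957979e+03]
 [ 0.00000000e+00  0.00000000e+00  0.00000000e+00  1.00000000e+00]]
```

View pics/side0.png

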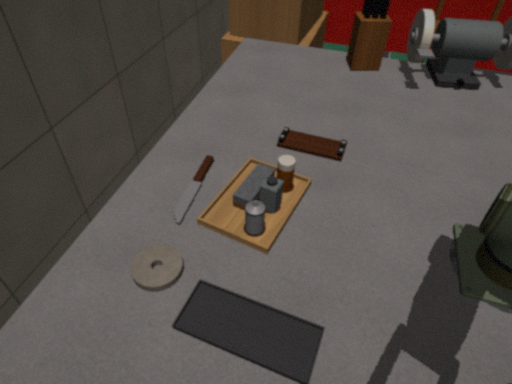

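View pics/top0.png

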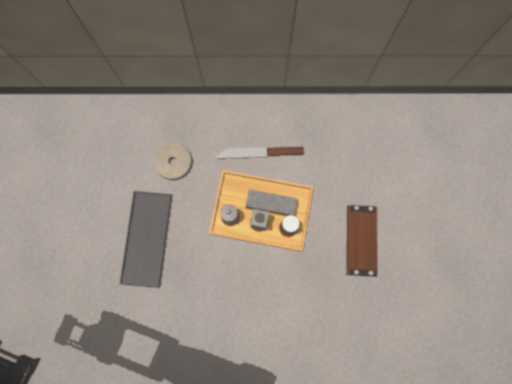

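The side view shows the oil can at (255,217), the tin at (271,193) and the jar at (286,173). In the top view they are at (230,214), (260,219) and (290,226). The tray is at left (+y) and the holder at right. I'll enlarge these for measuring.

```bash
python3 - <<'E'
import cv2
t=cv2.imread("pics/top0.png");s=cv2.imread("pics/side0.png")
def crop(im,x,y,w,h,k,n):
    c=cv2.resize(im[y:y+h,x:x+w],None,fx=k,fy=k,interpolation=cv2.INTER_CUBIC)
    for i in range(0,w,10):
        cv2.line(c,(i*k,0),(i*k,6 if i%50 else 14),(0,255,0),1)
    for i in range(0,h,10):
        cv2.line(c,(0,i*k),(6 if i%50 else 14,i*k),(0,255,0),1)
    cv2.imwrite(n,c)
crop(t,200,165,120,90,6,"pics/t_rack.png")
crop(t,110,180,70,115,5,"pics/t_tray.png")
crop(t,335,195,55,90,6,"pics/t_hold.png")
crop(s,195,150,130,100,6,"pics/s_rack.png")
E
```

```text
(no output)
```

View pics/t_rack.png

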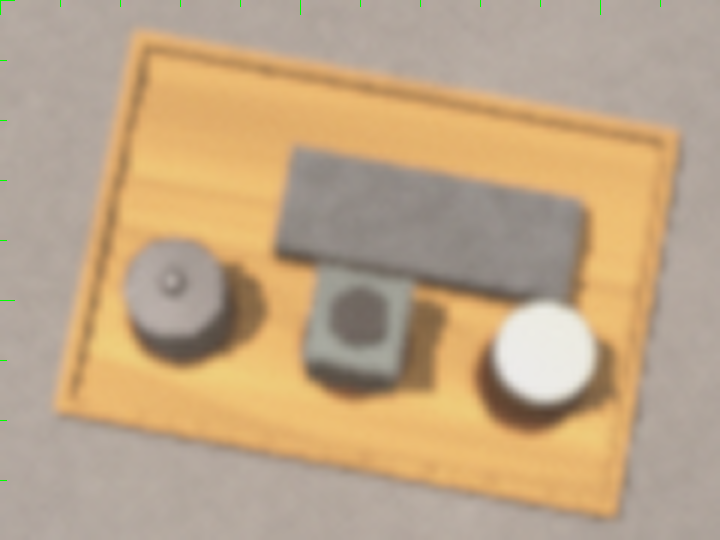

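View pics/t_tray.png

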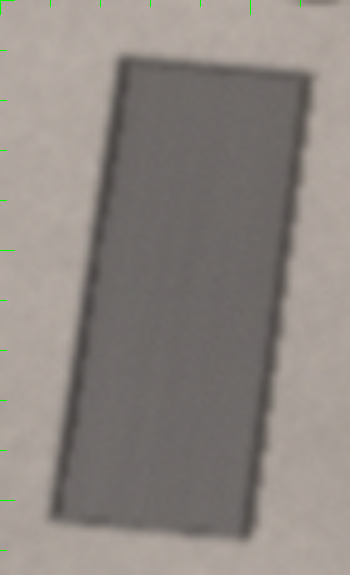

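View pics/t_hold.png

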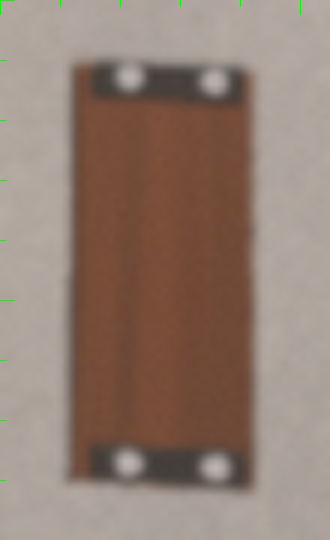

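View pics/s_rack.png

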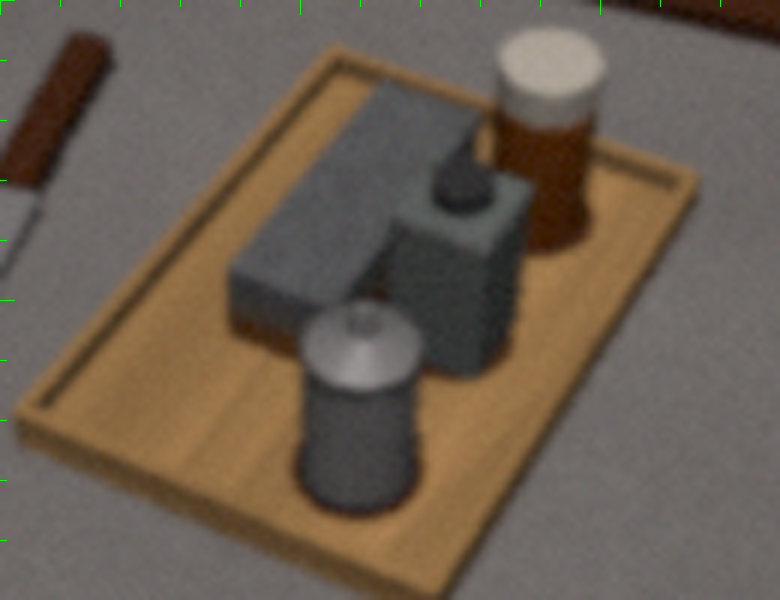

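```bash
cat > h.py <<'E'
import numpy as np, cv2
from workcell import telemetry, grab_frame
def K(f):
    h=f["color"].shape[0];fl=h/2/np.tan(np.radians(f["vertical_fov"]/2))
    return np.array([[fl,0,f["cx"]],[0,fl,f["cy"]],[0,0,1]])
def back(f,uv,z):
    uv=np.atleast_2d(uv).astype(float);k=np.linalg.inv(K(f));P=f["pose"]
    d=(np.c_[uv,np.ones(len(uv))]@k.T)@P[:3,:3].T
    o=P[:3,3];return (o+d*((z-o[2])/d[:,2])[:,None])[:,:2]
def proj(f,p):
    P=f["pose"];c=(np.atleast_2d(p)-P[:3,3])@P[:3,:3];q=c@K(f).T;return q[:,:2]/q[:,2:]
def cr(p,k,ox,oy): return (np.array(p,float)+.5)/k-.5+[ox,oy]
def crop(im,x,y,w,h,k,n):
    c=cv2.resize(im[y:y+h,x:x+w],None,fx=k,fy=k,interpolation=cv2.INTER_CUBIC)
    for i in range(0,w,10): cv2.line(c,(i*k,0),(i*k,6 if i%50 else 14),(0,255,0),1)
    for i in range(0,h,10): cv2.line(c,(0,i*k),(6 if i%50 else 14,i*k),(0,255,0),1)
    cv2.imwrite(n,c)
def fit(w,l): # corners local (n,2) -> world: angle, origin
    l=np.array(l,float);wc=w.mean(0);lc=l.mean(0);H=(l-lc).T@(w-wc)
    a=np.arctan2(H[0,1]-H[1,0],H[0,0]+H[1,1]);R=np.array([[np.cos(a),-np.sin(a)],[np.sin(a),np.cos(a)]])
    o=wc-R@lc;return np.degrees(a),o,(w-(l@R.T+o)).round(1)
E
python3 - <<'E'
from h import *
f=grab_frame("top");g=grab_frame("side")
r=back(f,cr([(135,32),(680,130),(617,517),(57,410)],6,200,165),20)
print("rack",fit(r,[(95,135),(95,-135),(-95,-135),(-95,135)]))
a,o,_=fit(r,[(95,135),(95,-135),(-95,-135),(-95,135)])
R=lambda a:np.array([[np.cos(np.radians(a)),-np.sin(np.radians(a))],[np.sin(np.radians(a)),np.cos(np.radians(a))]])
r2=back(g,cr([(335,45),(698,180),(440,600),(15,412)],6,195,150),20)
print("rack side",fit(r2,[(95,135),(95,-135),(-95,-135),(-95,135)]))
for y in(85,0,-85):print("mark",o+R(a)@[-36,y])
print("stone exp",o+R(a)@[22,0])
print("stone",fit(back(f,cr([(293,147),(583,200),(570,300),(277,250)],6,200,165),48),[(25,70),(25,-70),(-25,-70),(-25,70)]))
print("oil",back(f,cr((171,282),6,200,165),100),"side",back(g,cr((362,318),6,195,150),100))
print("tincap",back(f,cr((358,317),6,200,165),98),"side",back(g,cr((463,187),6,195,150),98))
print("tin",fit(back(f,cr([(318,262),(413,277),(401,375),(305,360)],6,200,165),88),[(22,22),(22,-22),(-22,-22),(-22,22)]))
print("jar",back(f,cr((545,352),6,200,165),98),"side",back(g,cr((551,65),6,195,150),98))
t=back(f,cr([(120,57),(313,74),(250,540),(50,520)],5,110,180),14)
print("tray",fit(t,[(135,55),(135,-55),(-135,-55),(-135,55)]))
h=back(f,cr([(74,65),(251,71),(253,487),(69,480)],6,335,195),12)
print("holder",fit(h,[(100,42.5),(100,-42.5),(-100,-42.5),(-100,42.5)]))
h=back(f,cr([(92,98),(244,103),(244,454),(91,446)],6,335,195),24)
print("stops inner",h)
E
```

```text
rack (np.float64(-10.636268667839907), array([585.23003621, -24.97776624]), array([[-0.3,  0.2],
       [ 0.1,  0.3],
       [-0.3,  0.1],
       [ 0.5, -0.6]]))
rack side (np.float64(-101.23409638663948), array([583.04498932, -21.29097924]), array([[-46.8, -32.2],
       [ 34.1, -44.6],
       [ 45.1,  30.7],
       [-32.4,  46.1]]))
mark [565.53731181  65.20647077]
mark [549.84856266 -18.33311955]
mark [ 534.15981352 -101.87270986]
stone exp [606.85204782 -29.03838367]
stone (np.float64(-10.057485094750685), array([601.64288243, -52.26871024]), array([[ 0.4,  0.2],
       [-0.9,  1.3],
       [ 0.6, -0.4],
       [-0. , -1.1]]))
oil [[564.70866995  66.16356218]] side [[563.70250233  72.91202815]]
tincap [[549.15309049 -17.46784879]] side [[547.36967938 -10.66654525]]
tin (np.float64(-8.187120914277918), array([550.19786911, -18.14609557]), array([[ 0.9, -0. ],
       [ 0.3,  0.5],
       [-0.9, -0. ],
       [-0.3, -0.5]]))
jar [[ 533.33659428 -100.7227861 ]] side [[532.01225682 -96.03494676]]
tray (np.float64(-5.2686480067116745), array([503.14395359, 304.16032496]), array([[-1.4,  2. ],
       [-1.5, -1.7],
       [ 1. , -1.6],
       [ 1.9,  1.3]]))
holder (np.float64(-2.986435746591925), array([ 497.94319644, -310.36905972]), array([[-1.6,  0. ],
       [-0.1, -0.5],
       [ 1.5, -0.3],
       [ 0.3,  0.7]]))
stops inner [[ 580.06272234 -278.30321651]
 [ 577.60932187 -350.7269577 ]
 [ 412.11306035 -341.12849222]
 [ 415.78508922 -270.29022563]]
```

{"op": "drive_tool", "data": {
  "moves": [
    {"claw": -1, "dx": -1, "dy": -0.9, "dz": 0, "yaw": -0.65},
    {"claw": -1, "dx": -1, "dy": -0.9, "dz": 0, "yaw": -0.65},
    {"claw": -1, "dx": -1, "dy": -0.9, "dz": 0, "yaw": 0},
    {"claw": -0.4, "dx": -1, "dy": -0.9, "dz": 0, "yaw": 0},
    {"claw": -0.4, "dx": -1, "dy": -0.9, "dz": 0, "yaw": 0}
  ],
  "grip_force": 20
}}

```text
time_s: 0.82
ee_pos: [289.8, 420.4, 212.1]
ee_rot: [-179.8, -0.1, 169.9]
force: [-0.5, 0.1, -0.3]
gripper_width: 73.8
```

{"op": "drive_tool", "data": {
  "moves": [
    {"claw": -0.4, "dx": -1, "dy": -0.9, "dz": 0, "yaw": 0.05},
    {"claw": -0.4, "dx": -1, "dy": -0.9, "dz": 0, "yaw": 0},
    {"claw": -0.4, "dx": -1, "dy": -0.9, "dz": 0, "yaw": 0},
    {"claw": -0.4, "dx": -1, "dy": -0.9, "dz": 0, "yaw": 0},
    {"claw": -0.4, "dx": -1, "dy": -0.9, "dz": 0, "yaw": 0}
  ]
}}

```text
time_s: 1.45
ee_pos: [373.9, 309.7, 211.6]
ee_rot: [-179.8, -0.1, 169.5]
force: [0.7, 0.6, -0.1]
gripper_width: 63.5
```

{"op": "drive_tool", "data": {
  "moves": [
    {"claw": -0.4, "dx": -1, "dy": -0.9, "dz": 0, "yaw": 0},
    {"claw": -0.4, "dx": -1, "dy": -0.9, "dz": 0, "yaw": 0},
    {"claw": -0.4, "dx": -1, "dy": -0.9, "dz": 0, "yaw": 0},
    {"claw": -0.4, "dx": -1, "dy": -0.9, "dz": 0, "yaw": 0},
    {"claw": -0.4, "dx": -1, "dy": -0.9, "dz": 0, "yaw": 0}
  ]
}}

```text
time_s: 2.08
ee_pos: [457.9, 198.9, 211.3]
ee_rot: [-179.7, -0.1, 169.5]
force: [-0.1, 0.5, 0.2]
gripper_width: 63.9
```

```bash
cat >> h.py <<'E'
def delta(x,y,z=None,yaw=None):
    s=telemetry.state();p=s["ee_pos"];a=np.radians(s["ee_rot"][2])
    d=np.array([x,y])-p[:2]
    print("t",round(s["time_s"],2),"pos",p.round(1),"rot",s["ee_rot"].round(1),"w",round(s["gripper_width"],1),"F",s["force"].round(1))
    n=lambda v:round(float(v)/20,2)
    print("units dx",n(d@[np.cos(a),np.sin(a)]),"dy",n(d@[np.sin(a),-np.cos(a)]),"dz",None if z is None else n(p[2]-z), "yaw",None if yaw is None else round(-np.radians((yaw-s["ee_rot"][2]+180)%360-180)/.15,2))
E
python3 -c "
from h import *
delta(565,66,32,169.4)
for n in('top','side'):
    f=grab_frame(n);cv2.imwrite(f'pics/{n}1.png',f['color']);print(proj(f,[telemetry.state()['ee_pos']]))
"
```

```text
t 2.08 pos [457.9 198.9 211.3] rot [-1.797e+02 -1.000e-01  1.695e+02] w 63.9 F [-0.1  0.5  0.2]
units dx -6.48 dy -5.56 dz 8.96 yaw 0.01
[[169.76849174 246.8871568 ]]
[[293.60312285 220.63156121]]
```

{"op": "drive_tool", "data": {
  "moves": [
    {"claw": -0.4, "dx": -1, "dy": -0.9, "dz": 0.3, "yaw": 0},
    {"claw": -0.4, "dx": -1, "dy": -0.9, "dz": 0.3, "yaw": 0},
    {"claw": -0.4, "dx": -1, "dy": -0.9, "dz": 0.3, "yaw": 0},
    {"claw": -0.4, "dx": -1, "dy": -0.9, "dz": 0.3, "yaw": 0},
    {"claw": -0.4, "dx": -1, "dy": -0.9, "dz": 0.3, "yaw": 0}
  ]
}}

```text
time_s: 2.8
ee_pos: [539.6, 93.0, 180.5]
ee_rot: [-179.9, -0.2, 169.6]
force: [-1.3, 0.2, -0.3]
gripper_width: 63.5
```

{"op": "drive_tool", "data": {
  "moves": [
    {"claw": -0.4, "dx": -0.7, "dy": -0.5, "dz": 0.3, "yaw": 0},
    {"claw": -0.4, "dx": -0.7, "dy": -0.5, "dz": 0.3, "yaw": 0},
    {"claw": -0.4, "dx": 0, "dy": 0, "dz": 0.5, "yaw": 0},
    {"claw": -0.4, "dx": 0, "dy": 0, "dz": 0.5, "yaw": 0},
    {"claw": -0.4, "dx": 0, "dy": 0, "dz": 0, "yaw": 0}
  ]
}}

```text
time_s: 3.42
ee_pos: [563.0, 69.1, 145.2]
ee_rot: [-179.9, -0.5, 169.5]
force: [-0.2, -1.1, -0.3]
gripper_width: 63.7
```

```bash
python3 -c "
from h import *
delta(565,66,32,169.4)
for n in('top','side'):
    f=grab_frame(n);cv2.imwrite(f'pics/{n}2.png',f['color']);q=proj(f,[telemetry.state()['ee_pos']])[0];print(q)
    x,y=int(q[0])-50,int(q[1])-40
    print(x,y);crop(f['color'],x,y,110,90,6,f'pics/{n}2c.png')
"
```

```text
t 3.42 pos [563.   69.1 145.2] rot [-179.9   -0.5  169.5] w 63.7 F [-0.2 -1.1 -0.3]
units dx -0.13 dy -0.13 dz 5.66 yaw 0.02
[225.83575083 209.01035642]
175 169
[255.95032105 186.29805325]
205 146
```

View pics/side2c.png

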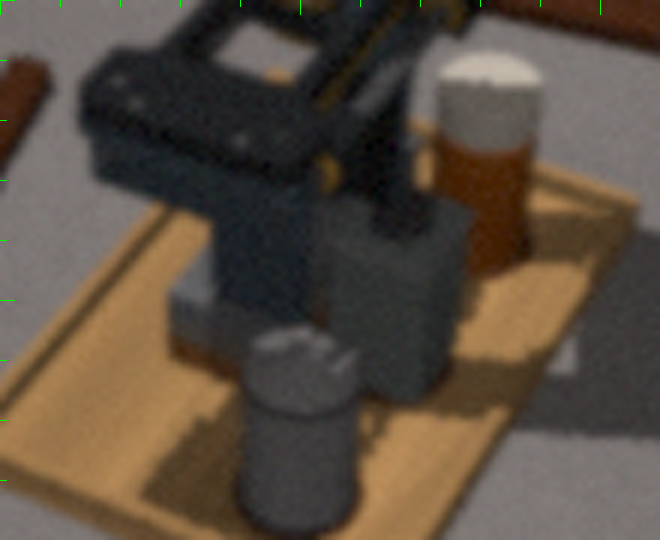

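View pics/top2c.png

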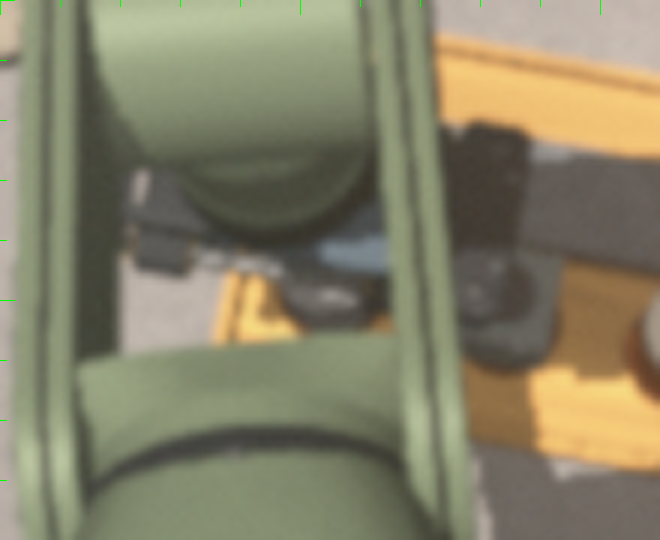

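```bash
python3 -c "
from h import *
s=telemetry.state();p=s['ee_pos'];a=np.radians(s['ee_rot'][2]);tx=np.array([np.cos(a),np.sin(a),0]);ty=np.array([np.sin(a),-np.cos(a),0])
for n,ox,oy in(('side',205,146),('top',175,169)):
    f=grab_frame(n);k=8
    c=cv2.resize(f['color'][oy:oy+70,ox:ox+95],None,fx=k,fy=k,interpolation=cv2.INTER_CUBIC)
    c=cv2.convertScaleAbs(c,alpha=1.8,beta=20)
    for sg in(1,-1):
        for e in(s['gripper_width']/2,s['gripper_width']/2+13.5):
            L=[p+tx*u+ty*sg*e for u in(-16,16)]
            q=((proj(f,L)-[ox,oy]+.5)*k).astype(int)
            cv2.line(c,tuple(map(int,q[0])),tuple(map(int,q[1])),(0,0,255) if sg>0 else (0,255,255),1)
    cv2.imwrite(f'pics/{n}2d.png',c)
"
```

```text
(no output)
```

View pics/side2d.png

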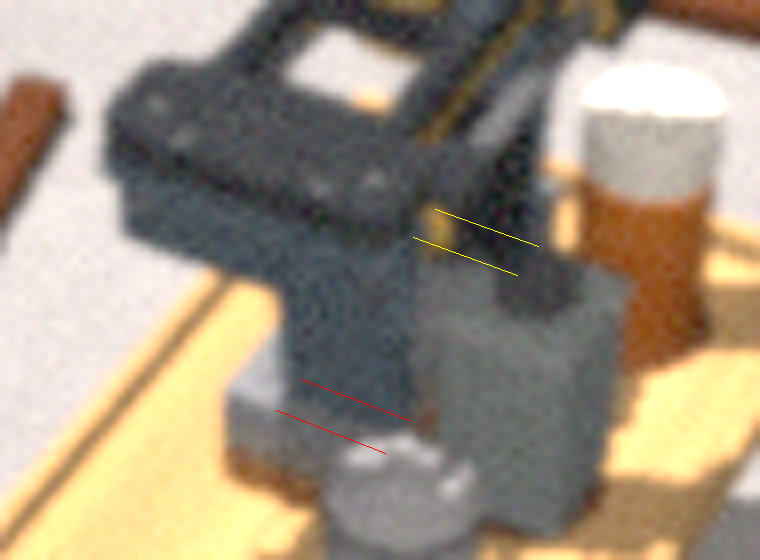

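View pics/top2d.png

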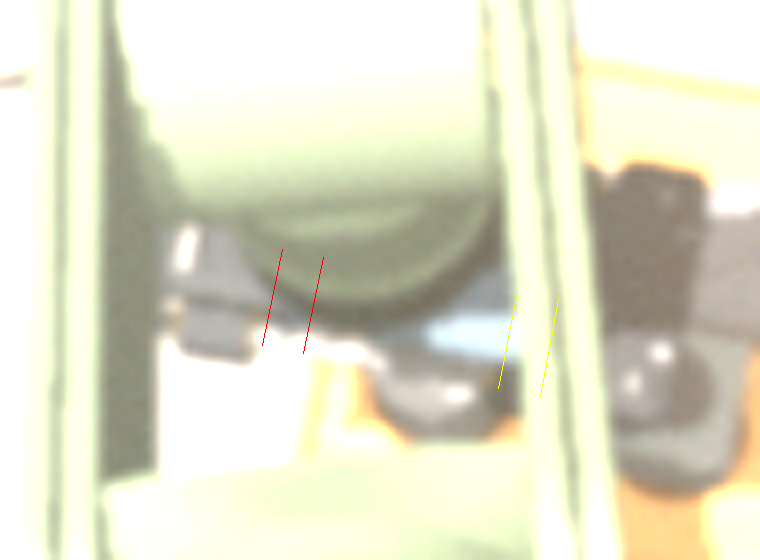

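```bash
python3 -c "
from h import *
im=cv2.imread('pics/top1.png');crop(im,110,190,110,80,7,'pics/top1c.png')
im=cv2.imread('pics/side1.png');crop(im,220,130,110,110,5,'pics/side1c.png')
"
```

```text
(no output)
```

View pics/top1c.png

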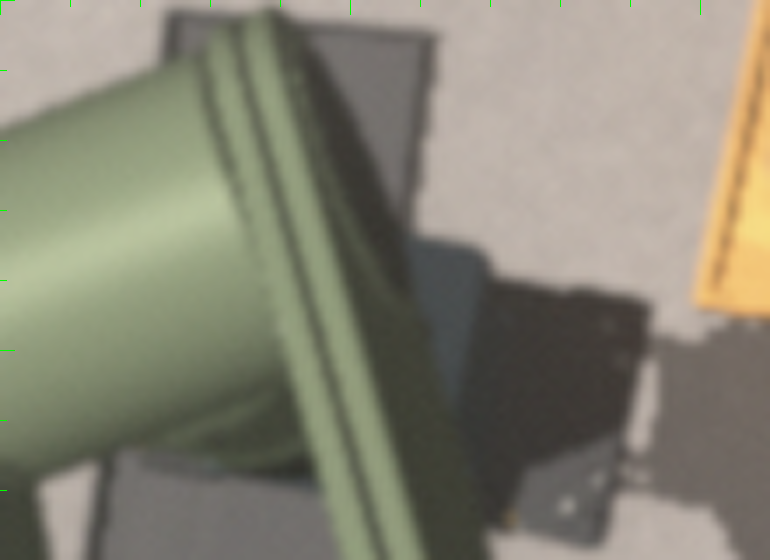

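View pics/side1c.png

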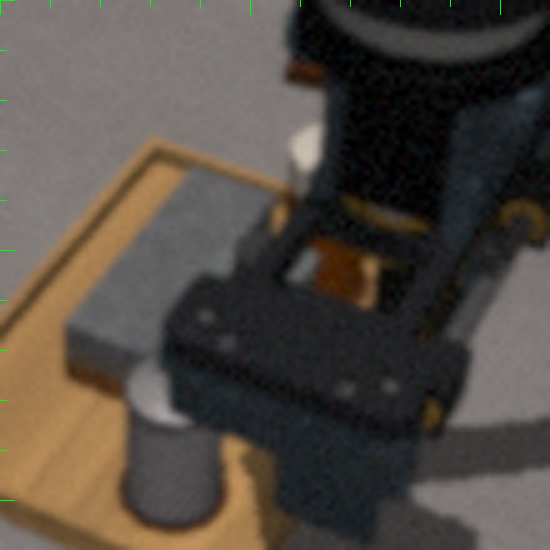

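```bash
python3 -c "
from h import *
im=cv2.imread('pics/side2.png')
c=cv2.resize(im[180:205,230:270],None,fx=18,fy=18,interpolation=cv2.INTER_CUBIC)
cv2.imwrite('pics/side2e.png',cv2.convertScaleAbs(c,alpha=2.2,beta=-20))
f=grab_frame('side');g=grab_frame('top')
s=telemetry.state();p=s['ee_pos'];a=np.radians(s['ee_rot'][2]);tx=np.array([np.cos(a),np.sin(a),0]);ty=np.array([np.sin(a),-np.cos(a),0])
for e in(s['gripper_width']/2,s['gripper_width']/2+13.5):
  for u in(-16,16): print(e,u,(proj(f,[p+tx*u+ty*e])[0]-[230,180]+.5)*18)
# rack corners, side
r2=back(f,cr([(335,45),(698,180),(440,600),(15,412)],6,195,150),20)
r=back(g,cr([(135,32),(680,130),(617,517),(57,410)],6,200,165),20)
print(r2,r[[1,2,3,0]],sep='\n')
"
```

```text
31.797352644467793 -16 [225.47408504 234.07070195]
31.797352644467793 16 [468.96265973 327.44115555]
45.29735264446779 -16 [168.98582409 305.4878817 ]
45.29735264446779 16 [414.50427648 400.90015649]
[[ 650.15223024 -172.97547069]
 [ 466.25233479 -132.79274482]
 [ 514.25472355  128.89432238]
 [ 701.52066868   91.70997619]]
[[ 653.77779685 -174.91348236]
 [ 466.6208277  -139.97981376]
 [ 517.28182646  124.62482416]
 [ 703.23969383   90.35740699]]
```

View pics/side2e.png

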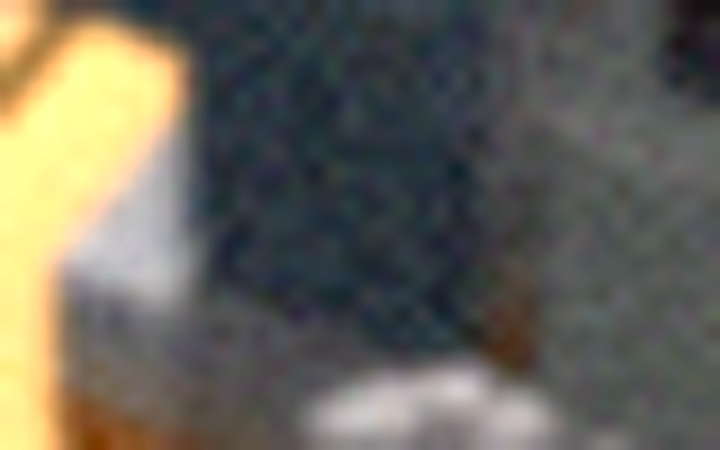

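```bash
python3 -c "
from h import *
im=cv2.imread('pics/side0.png');crop(im,265,120,95,45,8,'pics/s_hold.png');crop(im,170,275,160,110,4,'pics/s_tray.png')"
```

```text
(no output)
```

View pics/s_hold.png

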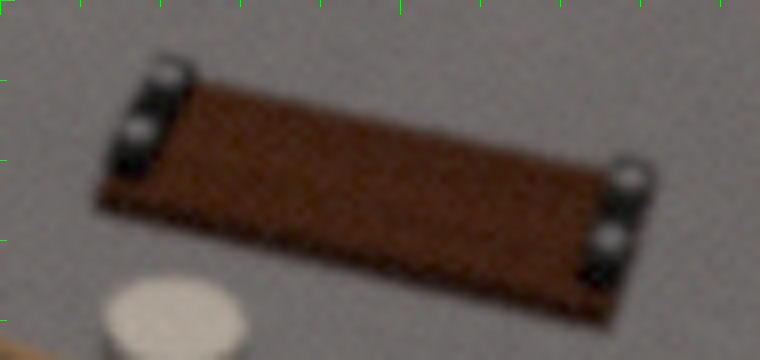

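View pics/s_tray.png

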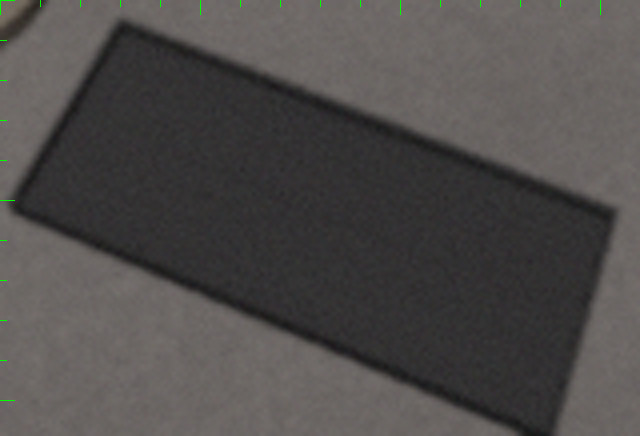

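```bash
python3 -c "
from h import *
f=grab_frame('side');g=grab_frame('top')
np.set_printoptions(suppress=True,precision=1)
b=back(g,cr([(129,77),(215,82),(128,463),(216,467)],6,335,195),25)
d=back(f,cr([(140,128),(172,72),(610,240),(630,178)],8,265,120),25)
print(b,d,d-b,b.mean(0),d.mean(0),sep='\n')
t=back(g,cr([(120,57),(313,74),(250,540),(50,520)],5,110,180),14)
u=back(f,cr([(14,207),(123,22),(615,210),(553,434)],4,170,275),14)
print(t,u,u-t,t.mean(0),u.mean(0),sep='\n')
from scipy.optimize import least_squares
for z in (95,100,105): print(z,back(g,cr((171,282),6,200,165),z),back(f,cr((362,318),6,195,150),z))
"
```

```text
[[ 590.1 -296.2]
 [ 587.6 -337.2]
 [ 408.  -286.9]
 [ 406.1 -327.5]]
[[ 587.9 -298.3]
 [ 585.  -338.9]
 [ 406.5 -285.7]
 [ 404.3 -326.7]]
[[-2.2 -2.1]
 [-2.6 -1.7]
 [-1.4  1.2]
 [-1.8  0.8]]
[ 497.9 -311.9]
[ 495.9 -312.4]
[[641.2 348.6]
 [631.  235.3]
 [364.7 260.2]
 [375.6 372.6]]
[[637.9 353.6]
 [628.6 244.5]
 [365.6 268.2]
 [374.6 375.8]]
[[-3.3  5. ]
 [-2.4  9.2]
 [ 0.9  8. ]
 [-1.1  3.2]]
[503.1 304.2]
[501.7 310.5]
95 [[565.6  66.5]] [[565.   68.2]]
100 [[564.7  66.2]] [[563.7  72.9]]
105 [[563.8  65.8]] [[562.4  77.6]]
```

```bash
python3 -c "
from h import *
im=cv2.imread('pics/top0.png').astype(float).mean(2)
for c in (5,60,130,200,253,320,380,440,505):
    col=im[70:115,c-4:c+5].mean(1);g=np.diff(col);i=g.argmax()
    a=g[i-2:i+3];print(c,round(70.5+i+(a*np.arange(-2,3)).sum()/a.sum(),2))
im=cv2.imread('pics/top0.png')
c=cv2.resize(im[182:300,112:182],None,fx=8,fy=8,interpolation=cv2.INTER_CUBIC)[:590];cv2.imwrite('pics/t_tr1.png',cv2.convertScaleAbs(c,alpha=1.5))
"
```

```text
5 93.62
60 93.58
130 93.63
200 93.47
253 93.39
320 93.31
380 92.96
440 92.9
505 92.86
```

View pics/t_tr1.png

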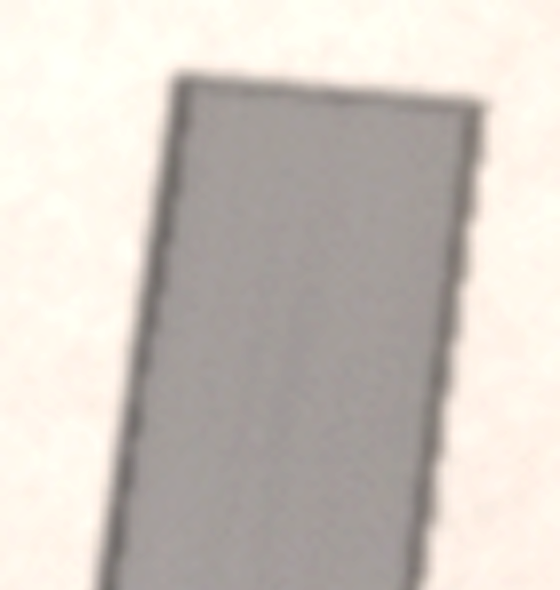

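{"op": "drive_tool", "data": {
  "moves": [
    {"claw": -0.4, "dx": -0.1, "dy": -0.1, "dz": 0.5, "yaw": 0},
    {"claw": -0.4, "dx": 0, "dy": 0, "dz": 0.8, "yaw": 0},
    {"claw": -0.4, "dx": 0, "dy": 0, "dz": 1, "yaw": 0},
    {"claw": -0.4, "dx": 0, "dy": 0, "dz": 1, "yaw": 0},
    {"claw": -0.4, "dx": 0, "dy": 0, "dz": 0.8, "yaw": 0}
  ]
}}

```text
time_s: 4.45
ee_pos: [565.1, 65.9, 59.5]
ee_rot: [-180.0, -0.3, 169.5]
force: [0.4, 0.2, -0.3]
gripper_width: 63.7
```

```bash
python3 -c "
from h import *
delta(564.5,66.5,32,169.4)
for n in('top','side'):
    f=grab_frame(n);cv2.imwrite(f'pics/{n}3.png',f['color']);q=proj(f,[telemetry.state()['ee_pos']])[0];print(q)
    x,y=int(q[0])-45,int(q[1])-40
    print(x,y);crop(f['color'],x,y,90,70,8,f'pics/{n}3c.png')
"
```

```text
t 4.45 pos [565.1  65.9  59.5] rot [-180.    -0.3  169.5] w 63.7 F [ 0.4  0.2 -0.3]
units dx 0.04 dy 0.02 dz 1.37 yaw 0.01
[229.14646032 214.69510997]
184 174
[255.33988142 213.02244821]
210 173
```

View pics/side3c.png

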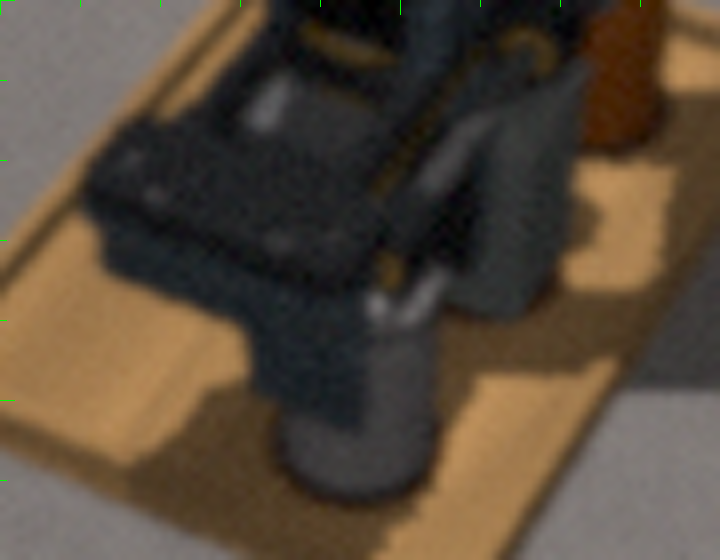

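{"op": "drive_tool", "data": {
  "moves": [
    {"claw": -0.4, "dx": 0, "dy": 0, "dz": 0.7, "yaw": 0},
    {"claw": -0.4, "dx": 0, "dy": 0, "dz": 0.6, "yaw": 0},
    {"claw": -0.4, "dx": 0, "dy": 0, "dz": 0, "yaw": 0}
  ]
}}

```text
time_s: 4.92
ee_pos: [563.7, 65.8, 30.8]
ee_rot: [-179.9, -0.5, 169.5]
force: [-0.8, 1.3, -0.6]
gripper_width: 63.9
```

{"op": "drive_tool", "data": {
  "moves": [
    {"claw": -0.2, "dx": 0, "dy": 0, "dz": 0, "yaw": 0},
    {"claw": -0.1, "dx": 0, "dy": 0, "dz": 0, "yaw": 0},
    {"claw": -0.07, "dx": 0, "dy": 0, "dz": 0, "yaw": 0},
    {"claw": -0.05, "dx": 0, "dy": 0, "dz": 0, "yaw": 0}
  ]
}}

```text
time_s: 5.42
ee_pos: [564.8, 66.0, 32.1]
ee_rot: [-180.0, -0.3, 169.5]
force: [0.2, 0.8, -1.0]
gripper_width: 48.1
```

{"op": "drive_tool", "data": {
  "moves": [
    {"claw": -0.03, "dx": 0, "dy": 0, "dz": 0, "yaw": 0},
    {"claw": 0.2, "dx": 0, "dy": 0, "dz": 0, "yaw": 0},
    {"claw": 0.2, "dx": 0, "dy": 0, "dz": 0, "yaw": 0}
  ]
}}

```text
time_s: 5.8
ee_pos: [564.9, 66.2, 32.2]
ee_rot: [180.0, -0.3, 169.5]
force: [0.9, 0.5, 0.2]
gripper_width: 45.6
```

{"op": "drive_tool", "data": {
  "moves": [
    {"claw": 0.2, "dx": 0, "dy": 0, "dz": -0.3, "yaw": 0},
    {"claw": 0.2, "dx": 0, "dy": 0, "dz": -0.8, "yaw": 0},
    {"claw": 0.2, "dx": 0, "dy": 0, "dz": -0.9, "yaw": 0},
    {"claw": 0.2, "dx": 0, "dy": 0.5, "dz": 0, "yaw": 0},
    {"claw": 0.2, "dx": 0.1, "dy": 0.9, "dz": 0, "yaw": 0}
  ]
}}

```text
time_s: 6.42
ee_pos: [568.2, 94.4, 75.1]
ee_rot: [-180.0, -0.3, 169.4]
force: [0.2, 0.3, -2.4]
gripper_width: 46.2
```

{"op": "drive_tool", "data": {
  "moves": [
    {"claw": 0.2, "dx": 0.1, "dy": 1, "dz": 0, "yaw": 0},
    {"claw": 0.2, "dx": 0.1, "dy": 1, "dz": 0, "yaw": 0},
    {"claw": 0.2, "dx": 0.1, "dy": 1, "dz": 0, "yaw": 0},
    {"claw": 0.2, "dx": 0.1, "dy": 1, "dz": 0, "yaw": 0},
    {"claw": 0.2, "dx": 0.1, "dy": 1, "dz": 0, "yaw": 0}
  ]
}}

```text
time_s: 7.05
ee_pos: [576.2, 203.4, 73.4]
ee_rot: [-180.0, -0.5, 169.5]
force: [-0.6, -0.9, -1.3]
gripper_width: 45.8
```

{"op": "drive_tool", "data": {
  "moves": [
    {"claw": 0.2, "dx": 0.1, "dy": 1, "dz": 0, "yaw": 0},
    {"claw": 0.2, "dx": 0.1, "dy": 1, "dz": 0, "yaw": 0},
    {"claw": 0.2, "dx": 0.1, "dy": 1, "dz": 0, "yaw": 0},
    {"claw": 0.2, "dx": 0.1, "dy": 1, "dz": 0, "yaw": 0},
    {"claw": 0.2, "dx": 0.1, "dy": 0.5, "dz": 0, "yaw": 0}
  ]
}}

```text
time_s: 7.68
ee_pos: [583.3, 301.0, 73.2]
ee_rot: [-180.0, -0.5, 169.5]
force: [0.2, -1.4, -2.1]
gripper_width: 45.9
```

```bash
python3 -c "
from h import *
delta(587,300,29.5,169.5)
"
```

```text
t 7.67 pos [583.3 301.   73.2] rot [-180.    -0.5  169.5] w 45.9 F [ 0.2 -1.4 -2.1]
units dx -0.19 dy -0.02 dz 2.19 yaw 0.01
```

{"op": "drive_tool", "data": {
  "moves": [
    {"claw": 0.2, "dx": -0.2, "dy": 0, "dz": 0.6, "yaw": 0},
    {"claw": 0.2, "dx": 0, "dy": 0, "dz": 0.7, "yaw": 0},
    {"claw": 0.2, "dx": 0, "dy": 0, "dz": 0.5, "yaw": 0},
    {"claw": 0.2, "dx": 0, "dy": 0, "dz": 0.1, "yaw": 0},
    {"claw": 0.2, "dx": 0, "dy": 0, "dz": 0, "yaw": 0}
  ]
}}

```text
time_s: 8.3
ee_pos: [586.3, 298.4, 31.0]
ee_rot: [-179.8, -0.6, 169.5]
force: [0.5, 0.8, -2.8]
gripper_width: 46.1
```

{"op": "drive_tool", "data": {
  "moves": [
    {"claw": 0.2, "dx": 0, "dy": 0, "dz": 0.06, "yaw": 0},
    {"claw": 0.2, "dx": 0, "dy": 0, "dz": 0, "yaw": 0}
  ]
}}

```text
time_s: 8.55
ee_pos: [586.7, 298.4, 30.5]
ee_rot: [-179.8, -0.5, 169.5]
force: [-0.4, 0.5, -2.0]
gripper_width: 46.0
```

{"op": "drive_tool", "data": {
  "moves": [
    {"claw": 0.2, "dx": 0, "dy": 0, "dz": 0.05, "yaw": 0},
    {"claw": 0.2, "dx": 0, "dy": 0, "dz": 0, "yaw": 0}
  ]
}}

```text
time_s: 8.8
ee_pos: [587.0, 298.5, 30.0]
ee_rot: [-179.9, -0.5, 169.5]
force: [0.5, -0.4, -2.3]
gripper_width: 45.5
```

{"op": "drive_tool", "data": {
  "moves": [
    {"claw": 0.2, "dx": 0, "dy": 0, "dz": 0.06, "yaw": 0},
    {"claw": 0.2, "dx": 0, "dy": 0, "dz": 0.03, "yaw": 0}
  ]
}}

```text
time_s: 9.05
ee_pos: [587.2, 298.7, 29.2]
ee_rot: [-179.9, -0.5, 169.5]
force: [-2.4, -1.2, 4.1]
gripper_width: 46.0
```

{"op": "drive_tool", "data": {
  "moves": [
    {"claw": 0.2, "dx": 0, "dy": 0, "dz": 0.05, "yaw": 0},
    {"claw": 0.2, "dx": 0, "dy": 0, "dz": 0.0, "yaw": 0}
  ]
}}

```text
time_s: 9.3
ee_pos: [587.2, 298.7, 29.2]
ee_rot: [-179.9, -0.4, 169.5]
force: [0.8, -0.8, -2.2]
gripper_width: 45.8
```

{"op": "drive_tool", "data": {
  "moves": [
    {"claw": -0.05, "dx": 0, "dy": 0, "dz": 0, "yaw": 0},
    {"claw": -0.2, "dx": 0, "dy": 0, "dz": 0, "yaw": 0},
    {"claw": -0.4, "dx": 0, "dy": 0, "dz": 0, "yaw": 0},
    {"claw": -0.4, "dx": 0, "dy": 0, "dz": -0.5, "yaw": 0},
    {"claw": -0.4, "dx": 0, "dy": 0, "dz": -1, "yaw": 0}
  ]
}}

```text
time_s: 9.93
ee_pos: [586.9, 298.5, 58.4]
ee_rot: [-179.8, -0.6, 169.5]
force: [-1.1, 0.2, -0.6]
gripper_width: 63.9
```

{"op": "drive_tool", "data": {
  "moves": [
    {"claw": -0.4, "dx": 0, "dy": 0, "dz": -1, "yaw": 0},
    {"claw": -0.4, "dx": 0, "dy": 0, "dz": -1, "yaw": 0},
    {"claw": -0.4, "dx": 0, "dy": 0, "dz": -0.9, "yaw": 0},
    {"claw": -0.4, "dx": 0, "dy": -1, "dz": -0.5, "yaw": 0},
    {"claw": -0.4, "dx": 0, "dy": -1, "dz": 0, "yaw": 0}
  ]
}}

```text
time_s: 10.55
ee_pos: [581.4, 258.6, 133.0]
ee_rot: [180.0, -0.2, 169.6]
force: [0.4, -0.9, -1.0]
gripper_width: 63.7
```

```bash
python3 -c "
from h import *
delta(549.5,-17.5,130,169.4)
"
```

```text
t 10.55 pos [581.4 258.6 133. ] rot [180.   -0.2 169.6] w 63.7 F [ 0.4 -0.9 -1. ]
units dx -0.93 dy -13.86 dz 0.15 yaw 0.02
```

{"op": "drive_tool", "data": {
  "moves": [
    {"claw": -0.4, "dx": -0.1, "dy": -1, "dz": 0, "yaw": 0},
    {"claw": -0.4, "dx": -0.1, "dy": -1, "dz": 0, "yaw": 0},
    {"claw": -0.4, "dx": -0.1, "dy": -1, "dz": 0, "yaw": 0},
    {"claw": -0.4, "dx": -0.1, "dy": -1, "dz": 0, "yaw": 0},
    {"claw": -0.4, "dx": -0.1, "dy": -1, "dz": 0, "yaw": 0}
  ]
}}

```text
time_s: 11.18
ee_pos: [570.6, 148.9, 131.1]
ee_rot: [-179.9, -0.5, 169.5]
force: [0.3, -0.6, -0.3]
gripper_width: 63.9
```

{"op": "drive_tool", "data": {
  "moves": [
    {"claw": -0.4, "dx": -0.1, "dy": -1, "dz": 0, "yaw": 0},
    {"claw": -0.4, "dx": -0.1, "dy": -1, "dz": 0, "yaw": 0},
    {"claw": -0.4, "dx": -0.1, "dy": -1, "dz": 0, "yaw": 0},
    {"claw": -0.4, "dx": -0.1, "dy": -1, "dz": 0, "yaw": 0},
    {"claw": -0.4, "dx": 0, "dy": -1, "dz": 0, "yaw": 0}
  ]
}}

```text
time_s: 11.8
ee_pos: [559.7, 42.0, 131.3]
ee_rot: [-179.9, -0.4, 169.5]
force: [-0.3, -0.1, 0.8]
gripper_width: 63.7
```

```bash
python3 -c "
from h import *
delta(549.5,-17.5,130,169.4)
for n in('top','side'):
    f=grab_frame(n);cv2.imwrite(f'pics/{n}4.png',f['color']);q=proj(f,[[587.2,298.7,97]])[0];print(q)
    x,y=int(q[0])-30,max(0,int(q[1])-30)
    print(x,y);crop(f['color'],x,y,60,60,9,f'pics/{n}4c.png')
"
```

```text
t 11.8 pos [559.7  42.  131.3] rot [-179.9   -0.4  169.5] w 63.7 F [-0.3 -0.1  0.8]
units dx -0.04 dy -3.02 dz 0.07 yaw 0.01
[142.24533898 203.6173306 ]
112 173
[206.26894232 285.41640692]
176 255
```

View pics/top4c.png

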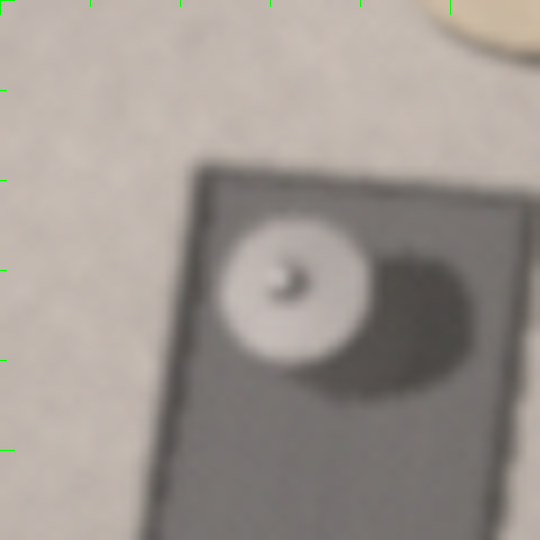

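View pics/side4c.png

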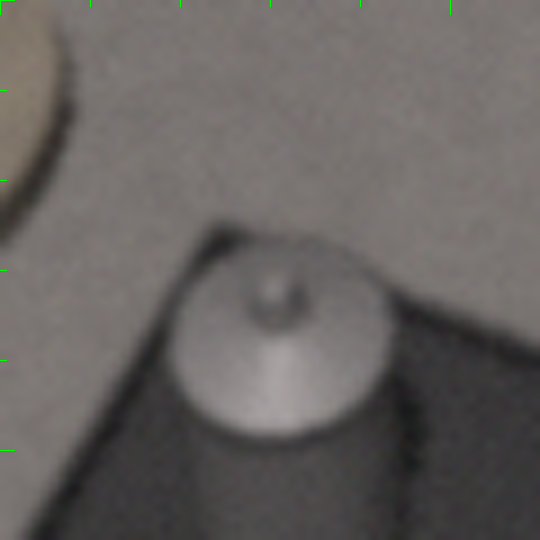

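```bash
python3 -c "
from h import *
f=grab_frame('side');g=grab_frame('top')
np.set_printoptions(suppress=True,precision=1)
print('now top circ z77',back(g,cr((296,291),9,112,173),77))
print('now side tip',back(f,cr((280,285),9,176,255),97),'centre expected px of z77',(proj(f,[[587.2,298.7,77]])-[176,255]+.5)*9-.5)
th=np.radians(np.arange(0,360,5));
for nm,c,z,ox,oy,k in(('now',(587.2,298.7),77,176,255,9),('orig66',(565,66),80,195,150,6),('orig70',(565,70),80,195,150,6)):
  q=(proj(f,np.c_[c[0]+23*np.cos(th),c[1]+23*np.sin(th),0*th+z])-[ox,oy]+.5)*k-.5
  print(nm,'L',q[:,0].min(),'R',q[:,0].max(),'top',q[:,1].min(),'bot',q[:,1].max())
for nm,c,z,ox,oy,k in(('now',(587.2,298.7),77,112,173,9),('orig66',(565,66),80,200,165,6),('orig70',(565,70),80,200,165,6)):
  q=(proj(g,np.c_[c[0]+23*np.cos(th),c[1]+23*np.sin(th),0*th+z])-[ox,oy]+.5)*k-.5
  print('TOP',nm,'L',q[:,0].min(),'R',q[:,0].max(),'top',q[:,1].min(),'bot',q[:,1].max())
im=cv2.imread('pics/side0.png');crop(im,225,190,60,55,9,'pics/s_oil.png')
im=cv2.imread('pics/top0.png');crop(im,205,190,60,55,9,'pics/t_oil.png')
"
```

```text
now top circ z77 [[587.6 297.9]]
now side tip [[585.9 300. ]] centre expected px of z77 [[282.8 330.8]]
now L 170.15411154356076 R 394.8965432464683 top 233.87631720278887 bot 432.5630536216732
orig66 L 302.0336442837084 R 423.525722547693 top 298.5972736397141 bot 386.6039461378193
orig70 L 298.74103660621165 R 420.6386563566415 top 305.6077196316593 bot 394.1939837224608
TOP now L 218.02996171689088 R 368.58435082551057 top 218.6613625486435 bot 366.45165619520185
TOP orig66 L 123.53662158047092 R 224.58532482666124 top 239.48927814646942 bot 339.07509598236146
TOP orig70 L 114.75078618172978 R 215.79763395277718 top 239.4929898940091 bot 339.0779196316667
```

View pics/s_oil.png

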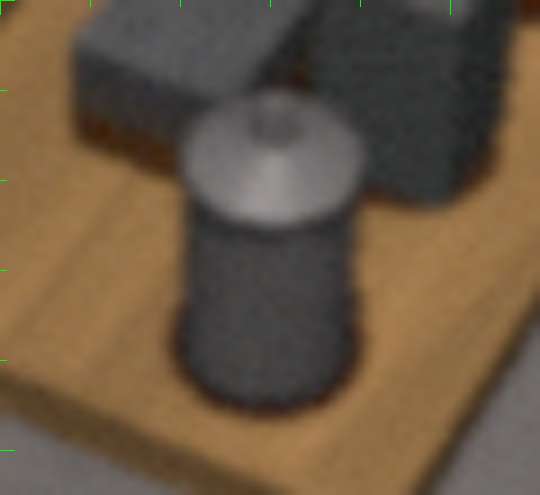

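View pics/t_oil.png

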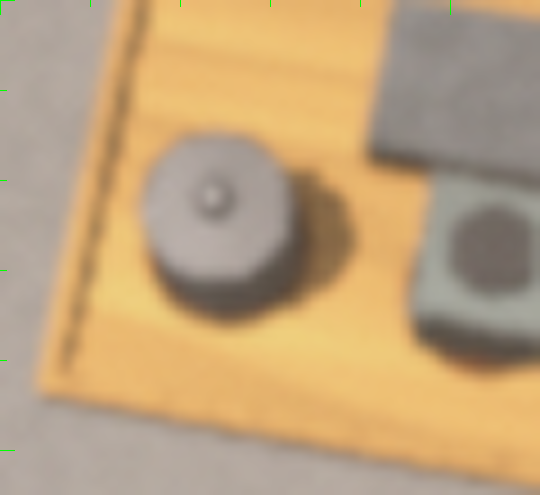

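{"op": "drive_tool", "data": {
  "moves": [
    {"claw": -0.4, "dx": 0, "dy": -1, "dz": 0, "yaw": 0},
    {"claw": -0.4, "dx": 0, "dy": -1, "dz": 0, "yaw": 0},
    {"claw": -0.4, "dx": 0, "dy": -0.7, "dz": 0.2, "yaw": 0},
    {"claw": -0.4, "dx": 0, "dy": 0, "dz": 0.2, "yaw": 0},
    {"claw": -0.4, "dx": 0, "dy": 0, "dz": 0, "yaw": 0}
  ]
}}

```text
time_s: 12.62
ee_pos: [549.1, -13.0, 122.7]
ee_rot: [-179.9, -0.4, 169.5]
force: [0.4, 0.1, 0.2]
gripper_width: 64.0
```

```bash
python3 -c "
from h import *
delta(549.5,-17.5,32,169.4)"
```

```text
t 12.62 pos [549.1 -13.  122.7] rot [-179.9   -0.4  169.5] w 64.0 F [0.4 0.1 0.2]
units dx -0.06 dy -0.22 dz 4.53 yaw 0.01
```

{"op": "drive_tool", "data": {
  "moves": [
    {"claw": -0.4, "dx": -0.05, "dy": -0.23, "dz": 0.5, "yaw": 0},
    {"claw": -0.4, "dx": 0, "dy": 0, "dz": 0.9, "yaw": 0},
    {"claw": -0.4, "dx": 0, "dy": 0, "dz": 1, "yaw": 0},
    {"claw": -0.4, "dx": 0, "dy": 0, "dz": 1, "yaw": 0},
    {"claw": -0.4, "dx": 0, "dy": 0, "dz": 0.6, "yaw": 0}
  ]
}}

```text
time_s: 13.25
ee_pos: [549.5, -16.8, 39.1]
ee_rot: [-179.9, -0.3, 169.6]
force: [0.7, 0.6, -0.3]
gripper_width: 63.8
```

```bash
python3 -c "
from h import *
delta(549.5,-17.5,32,169.4)"
```

```text
t 13.25 pos [549.5 -16.8  39.1] rot [-179.9   -0.3  169.6] w 63.8 F [ 0.7  0.6 -0.3]
units dx -0.0 dy -0.03 dz 0.35 yaw 0.02
```

{"op": "drive_tool", "data": {
  "moves": [
    {"claw": -0.4, "dx": 0, "dy": -0.03, "dz": 0.25, "yaw": 0},
    {"claw": -0.2, "dx": 0, "dy": 0, "dz": 0, "yaw": 0},
    {"claw": -0.07, "dx": 0, "dy": 0, "dz": 0, "yaw": 0},
    {"claw": -0.02, "dx": 0, "dy": 0, "dz": 0, "yaw": 0},
    {"claw": 0.02, "dx": 0, "dy": 0, "dz": 0, "yaw": 0}
  ]
}}

```text
time_s: 13.88
ee_pos: [550.2, -17.2, 34.5]
ee_rot: [-180.0, -0.3, 169.6]
force: [0.7, -0.2, -0.9]
gripper_width: 44.6
```

{"op": "drive_tool", "data": {
  "moves": [
    {"claw": 0.2, "dx": 0, "dy": 0, "dz": 0, "yaw": 0},
    {"claw": 0.2, "dx": 0, "dy": 0, "dz": 0, "yaw": 0}
  ]
}}

```text
time_s: 14.12
ee_pos: [550.2, -17.2, 34.5]
ee_rot: [-180.0, -0.2, 169.6]
force: [0.2, -0.6, -0.9]
gripper_width: 44.1
```

{"op": "drive_tool", "data": {
  "moves": [
    {"claw": 0.2, "dx": 0, "dy": 0, "dz": -0.3, "yaw": 0},
    {"claw": 0.2, "dx": 0, "dy": 0, "dz": -0.8, "yaw": 0},
    {"claw": 0.2, "dx": 0, "dy": 0, "dz": -0.9, "yaw": 0},
    {"claw": 0.2, "dx": 0.2, "dy": 0.5, "dz": 0, "yaw": 0},
    {"claw": 0.2, "dx": 0.3, "dy": 0.9, "dz": 0, "yaw": 0}
  ]
}}

```text
time_s: 14.75
ee_pos: [543.7, 12.7, 74.6]
ee_rot: [-179.9, -0.5, 169.5]
force: [0.2, 1.1, -3.7]
gripper_width: 44.2
```

{"op": "drive_tool", "data": {
  "moves": [
    {"claw": 0.2, "dx": 0.35, "dy": 1, "dz": 0, "yaw": 0},
    {"claw": 0.2, "dx": 0.35, "dy": 1, "dz": 0, "yaw": 0},
    {"claw": 0.2, "dx": 0.35, "dy": 1, "dz": 0, "yaw": 0},
    {"claw": 0.2, "dx": 0.35, "dy": 1, "dz": 0, "yaw": 0},
    {"claw": 0.2, "dx": 0.35, "dy": 1, "dz": 0, "yaw": 0}
  ]
}}

```text
time_s: 15.38
ee_pos: [521.6, 126.3, 70.5]
ee_rot: [-179.9, -1.0, 169.6]
force: [-0.2, -0.5, -4.3]
gripper_width: 43.8
```

{"op": "drive_tool", "data": {
  "moves": [
    {"claw": 0.2, "dx": 0.35, "dy": 1, "dz": 0, "yaw": 0},
    {"claw": 0.2, "dx": 0.35, "dy": 1, "dz": 0, "yaw": 0},
    {"claw": 0.2, "dx": 0.35, "dy": 1, "dz": 0, "yaw": 0},
    {"claw": 0.2, "dx": 0.35, "dy": 1, "dz": 0, "yaw": 0},
    {"claw": 0.2, "dx": 0.35, "dy": 1, "dz": 0, "yaw": 0}
  ]
}}

```text
time_s: 16.0
ee_pos: [497.5, 239.7, 66.1]
ee_rot: [-179.7, -1.5, 169.9]
force: [-0.1, 0.6, -3.7]
gripper_width: 43.8
```

```bash
python3 -c "
from h import *
delta(502.5,307,31.5,169.5)"
```

```text
t 16.0 pos [497.5 239.7  66.1] rot [-179.7   -1.5  169.9] w 43.8 F [-0.1  0.6 -3.7]
units dx 0.34 dy 3.36 dz 1.73 yaw 0.05
```

{"op": "drive_tool", "data": {
  "moves": [
    {"claw": 0.2, "dx": 0.1, "dy": 1, "dz": 0, "yaw": 0},
    {"claw": 0.2, "dx": 0.1, "dy": 1, "dz": 0, "yaw": 0},
    {"claw": 0.2, "dx": 0.1, "dy": 0.9, "dz": 0, "yaw": 0.05},
    {"claw": 0.2, "dx": 0, "dy": 0.1, "dz": 0.3, "yaw": 0},
    {"claw": 0.2, "dx": 0, "dy": 0, "dz": 0.5, "yaw": 0}
  ]
}}

```text
time_s: 16.62
ee_pos: [500.2, 306.0, 47.7]
ee_rot: [-179.6, -1.6, 169.7]
force: [-0.7, -0.3, -3.7]
gripper_width: 43.7
```

```bash
python3 -c "
from h import *
delta(502.5,307,31.5,169.5)"
```

```text
t 16.62 pos [500.2 306.   47.7] rot [-179.6   -1.6  169.7] w 43.7 F [-0.7 -0.3 -3.7]
units dx -0.1 dy 0.07 dz 0.81 yaw 0.02
```

{"op": "drive_tool", "data": {
  "moves": [
    {"claw": 0.2, "dx": 0, "dy": 0, "dz": 0.5, "yaw": 0},
    {"claw": 0.2, "dx": 0, "dy": 0, "dz": 0.12, "yaw": 0},
    {"claw": 0.2, "dx": 0, "dy": 0, "dz": 0, "yaw": 0}
  ]
}}

```text
time_s: 17.0
ee_pos: [498.8, 303.6, 32.7]
ee_rot: [-179.4, -1.8, 169.5]
force: [-0.7, 0.3, -3.0]
gripper_width: 43.9
```

{"op": "drive_tool", "data": {
  "moves": [
    {"claw": 0.2, "dx": 0, "dy": 0, "dz": 0.06, "yaw": 0},
    {"claw": 0.2, "dx": 0, "dy": 0, "dz": 0.04, "yaw": 0}
  ]
}}

```text
time_s: 17.25
ee_pos: [499.0, 303.6, 32.1]
ee_rot: [-179.5, -1.7, 169.5]
force: [-2.2, -1.2, 3.7]
gripper_width: 44.2
```

{"op": "drive_tool", "data": {
  "moves": [
    {"claw": 0.2, "dx": 0, "dy": 0, "dz": 0.04, "yaw": 0},
    {"claw": 0.0, "dx": 0, "dy": 0, "dz": 0, "yaw": 0},
    {"claw": -0.1, "dx": 0, "dy": 0, "dz": 0, "yaw": 0},
    {"claw": -0.4, "dx": 0, "dy": 0, "dz": 0, "yaw": 0},
    {"claw": -0.4, "dx": 0, "dy": 0, "dz": -0.3, "yaw": 0}
  ]
}}

```text
time_s: 17.88
ee_pos: [500.1, 304.0, 38.1]
ee_rot: [-179.5, -1.6, 169.5]
force: [-0.1, 0.1, 0.2]
gripper_width: 63.1
```

{"op": "drive_tool", "data": {
  "moves": [
    {"claw": -0.4, "dx": 0, "dy": 0, "dz": -1, "yaw": 0},
    {"claw": -0.4, "dx": 0, "dy": 0, "dz": -1, "yaw": 0},
    {"claw": -0.4, "dx": 0, "dy": 0, "dz": -1, "yaw": 0},
    {"claw": -0.4, "dx": 0, "dy": 0, "dz": -1, "yaw": 0},
    {"claw": -0.4, "dx": 0, "dy": -1, "dz": -0.5, "yaw": 0}
  ]
}}

```text
time_s: 18.5
ee_pos: [499.7, 285.0, 131.9]
ee_rot: [-179.6, -1.6, 169.6]
force: [-0.0, -0.4, 0.1]
gripper_width: 63.5
```

```bash
python3 -c "
from h import *
delta(534,-101,135,169.4)"
```

```text
t 18.5 pos [499.7 285.  131.9] rot [-179.6   -1.6  169.6] w 63.5 F [-0.  -0.4  0.1]
units dx -5.17 dy -18.67 dz -0.16 yaw 0.02
```

{"op": "drive_tool", "data": {
  "moves": [
    {"claw": -0.4, "dx": -0.28, "dy": -1, "dz": -0.05, "yaw": 0},
    {"claw": -0.4, "dx": -0.28, "dy": -1, "dz": -0.05, "yaw": 0},
    {"claw": -0.4, "dx": -0.28, "dy": -1, "dz": -0.05, "yaw": 0},
    {"claw": -0.4, "dx": -0.28, "dy": -1, "dz": 0, "yaw": 0},
    {"claw": -0.4, "dx": -0.28, "dy": -1, "dz": 0, "yaw": 0}
  ]
}}

```text
time_s: 19.12
ee_pos: [507.3, 171.0, 133.0]
ee_rot: [-179.4, -1.8, 169.5]
force: [0.3, -0.5, 0.5]
gripper_width: 63.8
```

{"op": "drive_tool", "data": {
  "moves": [
    {"claw": -0.4, "dx": -0.28, "dy": -1, "dz": 0, "yaw": 0},
    {"claw": -0.4, "dx": -0.28, "dy": -1, "dz": 0, "yaw": 0},
    {"claw": -0.4, "dx": -0.28, "dy": -1, "dz": 0, "yaw": 0},
    {"claw": -0.4, "dx": -0.28, "dy": -1, "dz": 0, "yaw": 0},
    {"claw": -0.4, "dx": -0.28, "dy": -1, "dz": 0, "yaw": 0}
  ]
}}

```text
time_s: 19.75
ee_pos: [512.6, 56.1, 129.5]
ee_rot: [-179.1, -2.2, 169.1]
force: [0.4, -0.9, 0.7]
gripper_width: 64.0
```

{"op": "drive_tool", "data": {
  "moves": [
    {"claw": -0.4, "dx": -0.28, "dy": -1, "dz": 0, "yaw": 0},
    {"claw": -0.4, "dx": -0.28, "dy": -1, "dz": 0, "yaw": 0},
    {"claw": -0.4, "dx": -0.28, "dy": -1, "dz": 0, "yaw": 0},
    {"claw": -0.4, "dx": -0.28, "dy": -1, "dz": 0, "yaw": 0},
    {"claw": -0.4, "dx": -0.28, "dy": -1, "dz": 0, "yaw": 0}
  ]
}}

```text
time_s: 20.38
ee_pos: [515.7, -57.6, 126.1]
ee_rot: [-179.0, -2.7, 168.8]
force: [0.4, 0.7, 0.7]
gripper_width: 63.8
```

```bash
python3 -c "
from h import *
delta(534,-101,135,169.4)"
```

```text
t 20.38 pos [515.7 -57.6 126.1] rot [-179.    -2.7  168.8] w 63.8 F [0.4 0.7 0.7]
units dx -1.32 dy -1.95 dz -0.45 yaw -0.07
```

{"op": "drive_tool", "data": {
  "moves": [
    {"claw": -0.4, "dx": 0.2, "dy": 1, "dz": -0.1, "yaw": 0},
    {"claw": -0.4, "dx": 0.15, "dy": 1, "dz": -0.1, "yaw": 0},
    {"claw": -0.4, "dx": 0.2, "dy": 0.8, "dz": -0.1, "yaw": 0},
    {"claw": -0.4, "dx": 1, "dy": -0.2, "dz": 0, "yaw": 0},
    {"claw": -0.4, "dx": 1, "dy": -0.2, "dz": 0, "yaw": 0}
  ]
}}

```text
time_s: 21.0
ee_pos: [473.2, 2.8, 132.5]
ee_rot: [-179.0, -2.9, 168.8]
force: [-0.6, -1.1, -0.3]
gripper_width: 63.8
```

{"op": "drive_tool", "data": {
  "moves": [
    {"claw": -0.4, "dx": 1, "dy": -0.2, "dz": 0, "yaw": 0},
    {"claw": -0.4, "dx": 1, "dy": -0.2, "dz": 0, "yaw": 0}
  ]
}}

```text
time_s: 21.25
ee_pos: [430.7, 5.6, 134.9]
ee_rot: [-179.0, -2.9, 169.0]
force: [-0.6, 0.8, -0.1]
gripper_width: 64.0
```

```bash
python3 -c "
from h import *
delta(534,-101,135,169.4)"
```

```text
t 21.25 pos [430.7   5.6 134.9] rot [-179.    -2.9  169. ] w 64.0 F [-0.6  0.8 -0.1]
units dx -6.08 dy -4.25 dz -0.01 yaw -0.04
```

{"op": "drive_tool", "data": {
  "moves": [
    {"claw": -0.4, "dx": -1, "dy": -0.8, "dz": 0, "yaw": 0},
    {"claw": -0.4, "dx": -1, "dy": -0.8, "dz": 0, "yaw": 0},
    {"claw": -0.4, "dx": -1, "dy": -0.8, "dz": 0, "yaw": 0},
    {"claw": -0.4, "dx": -1, "dy": -0.8, "dz": 0, "yaw": 0},
    {"claw": -0.4, "dx": -1, "dy": -0.8, "dz": 0, "yaw": 0}
  ]
}}

```text
time_s: 21.88
ee_pos: [513.1, -85.5, 132.1]
ee_rot: [-179.1, -3.0, 169.8]
force: [0.5, 0.3, -0.5]
gripper_width: 63.9
```

```bash
python3 -c "
from h import *
delta(534,-101,32,169.4)"
```

```text
t 21.88 pos [513.1 -85.5 132.1] rot [-179.1   -3.   169.8] w 63.9 F [ 0.5  0.3 -0.5]
units dx -1.17 dy -0.58 dz 5.0 yaw 0.04
```

```bash
python3 -c "
from h import *
s=telemetry.state();print(s['qpos'].round(2),s['qvel'].round(2),s['effort'].round(1))"
```

```text
[-10.15  18.82 101.66  -1.02  62.5  -89.43] [-13.3   13.36 -19.81  -0.61   5.86 -13.91] [  0.9 -40.1 -19.5  -0.1   0.2   0.2]
```

{"op": "drive_tool", "data": {
  "moves": [
    {"claw": -0.4, "dx": -0.6, "dy": -0.3, "dz": -1, "yaw": 0},
    {"claw": -0.4, "dx": -0.3, "dy": -0.2, "dz": -1, "yaw": 0},
    {"claw": -0.4, "dx": 0, "dy": 0, "dz": -1, "yaw": 0},
    {"claw": -0.4, "dx": 0, "dy": 0, "dz": -1, "yaw": 0},
    {"claw": -0.4, "dx": 0, "dy": 0, "dz": 0, "yaw": 0}
  ]
}}

```text
time_s: 22.5
ee_pos: [535.2, -92.1, 212.6]
ee_rot: [-179.1, -3.1, 170.2]
force: [-0.0, 0.3, -0.2]
gripper_width: 63.6
```

```bash
python3 -c "
from h import *
delta(534,-101,32,169.4)
s=telemetry.state();q=s['qpos'];print(q.round(2),q[1]+q[2]+q[4]-180)"
```

```text
t 22.5 pos [535.2 -92.1 212.6] rot [-179.1   -3.1  170.2] w 63.6 F [-0.   0.3 -0.2]
units dx -0.02 dy -0.45 dz 9.03 yaw 0.09
[-10.41  17.12  91.66  -0.95  74.28 -90.34] 3.0628446909758225
```

{"op": "drive_tool", "data": {
  "moves": [
    {"claw": -0.4, "dx": -0.1, "dy": 0, "dz": 1, "yaw": 0},
    {"claw": -0.4, "dx": 0, "dy": 0, "dz": 1, "yaw": 0},
    {"claw": -0.4, "dx": 0, "dy": 0, "dz": 1, "yaw": 0},
    {"claw": -0.4, "dx": 0, "dy": 0, "dz": 0.6, "yaw": 0},
    {"claw": -0.4, "dx": 0, "dy": 0, "dz": 0, "yaw": 0}
  ]
}}

```text
time_s: 23.12
ee_pos: [530.8, -88.0, 135.1]
ee_rot: [-179.1, -3.4, 170.5]
force: [0.2, -0.7, -0.2]
gripper_width: 63.7
```

```bash
python3 -c "
from h import *
delta(534,-101,32,169.4)
s=telemetry.state();q=s['qpos'];print(q.round(2),q[1]+q[2]+q[4]-180)"
```

```text
t 23.12 pos [530.8 -88.  135.1] rot [-179.1   -3.4  170.5] w 63.7 F [ 0.2 -0.7 -0.2]
units dx -0.27 dy -0.61 dz 5.16 yaw 0.13
[-10.08  20.34  98.79  -0.99  64.24 -90.16] 3.369147502167692
```

{"op": "drive_tool", "data": {
  "moves": [
    {"claw": -0.4, "dx": -0.27, "dy": -0.61, "dz": 0, "yaw": 0.1}
  ]
}}

```text
time_s: 23.25
ee_pos: [534.4, -100.7, 135.4]
ee_rot: [-179.1, -3.3, 169.7]
force: [0.7, -1.3, -0.1]
gripper_width: 64.0
```

```bash
cat >> h.py <<'E'
def tilt():
    s=telemetry.state();q=s['qpos'];print(s['time_s'],s['ee_pos'].round(2),s['ee_rot'].round(2),q.round(2),s['qvel'].round(1),'tilt',round(q[1]+q[2]+q[4]-180,2))
E
python3 -c "
from h import *
tilt()"
```

```text
23.25 [ 534.42 -100.72  135.37] [-179.09   -3.33  169.7 ] [-11.29  20.79  98.04  -1.08  64.49 -90.52] [-10.7   4.2  -6.1  -1.2   1.3  -2.7] tilt 3.32
```

{"op": "drive_tool", "data": {
  "moves": [
    {"claw": -0.4, "dx": 0, "dy": 0, "dz": 0, "yaw": 0}
  ]
}}

```text
time_s: 23.38
ee_pos: [535.3, -101.8, 135.9]
ee_rot: [-179.1, -3.2, 169.6]
force: [-0.4, -0.1, -0.7]
gripper_width: 63.9
```

```bash
python3 -c "
from h import *
tilt()"
```

```text
23.375 [ 535.27 -101.8   135.94] [-179.07   -3.23  169.62] [-11.37  20.79  97.94  -1.09  64.49 -90.52] [ 0.6 -0.6  0.2  0.7  0.4 -0. ] tilt 3.22
```

{"op": "drive_tool", "data": {
  "moves": [
    {"claw": -0.4, "dx": 0, "dy": 0, "dz": 0, "yaw": 0}
  ]
}}

```text
time_s: 23.5
ee_pos: [535.6, -102.2, 136.5]
ee_rot: [-179.1, -3.2, 169.6]
force: [-0.2, 0.6, 0.4]
gripper_width: 63.8
```

```bash
python3 -c "
from h import *
tilt()"
```

```text
23.5 [ 535.61 -102.17  136.46] [-179.07   -3.17  169.58] [-11.4   20.77  97.89  -1.09  64.5  -90.52] [-0.4 -0.1 -0.6 -0.2 -0.1  0.1] tilt 3.16
```

{"op": "drive_tool", "data": {
  "moves": [
    {"claw": -0.4, "dx": 0, "dy": 0, "dz": 1, "yaw": 0}
  ]
}}

```text
time_s: 23.62
ee_pos: [536.0, -102.7, 118.0]
ee_rot: [-179.1, -2.9, 169.6]
force: [-0.1, 0.8, -0.4]
gripper_width: 63.9
```

```bash
python3 -c "
from h import *
tilt()"
```

```text
23.625 [ 536.05 -102.73  117.99] [-179.07   -2.89  169.57] [-11.45  21.68  99.44  -1.11  61.76 -90.49] [ -0.6   8.7  14.8  -0.1 -21.8   0.1] tilt 2.88
```

{"op": "drive_tool", "data": {
  "moves": [
    {"claw": -0.4, "dx": 0, "dy": 0, "dz": 1, "yaw": 0}
  ]
}}

```text
time_s: 23.75
ee_pos: [535.4, -103.0, 98.2]
ee_rot: [-179.1, -2.8, 169.6]
force: [-0.6, -0.3, 0.7]
gripper_width: 64.0
```

```bash
python3 -c "
from h import *
tilt()"
```

```text
23.75 [ 535.4  -103.     98.17] [-179.08   -2.8   169.56] [-11.5   22.74 101.02  -1.14  59.02 -90.47] [ -0.5   8.1  11.8  -0.2 -21.9   0.3] tilt 2.78
```

{"op": "drive_tool", "data": {
  "moves": [
    {"claw": -0.4, "dx": 0, "dy": 0, "dz": 1, "yaw": 0}
  ]
}}

```text
time_s: 23.88
ee_pos: [534.8, -103.3, 78.2]
ee_rot: [-179.1, -2.7, 169.5]
force: [0.1, -0.5, 0.6]
gripper_width: 63.8
```

```bash
python3 -c "
from h import *
tilt()"
```

```text
23.875 [ 534.78 -103.26   78.19] [-179.08   -2.71  169.55] [-11.54  23.91 102.52  -1.17  56.27 -90.43] [ -0.4   9.5  12.2  -0.4 -22.    0.4] tilt 2.7
```

{"op": "drive_tool", "data": {
  "moves": [
    {"claw": -0.4, "dx": 0, "dy": 0, "dz": 0, "yaw": 0}
  ]
}}

```text
time_s: 24.0
ee_pos: [533.8, -103.1, 77.3]
ee_rot: [-179.1, -2.9, 169.5]
force: [0.8, 0.8, 0.0]
gripper_width: 63.9
```

```bash
python3 -c "
from h import *
tilt()"
```

```text
24.0 [ 533.84 -103.12   77.34] [-179.08   -2.87  169.54] [-11.54  23.96 102.58  -1.17  56.31 -90.43] [-0.  -1.3 -2.1 -0.  -0.1 -0.1] tilt 2.85
```

{"op": "drive_tool", "data": {
  "moves": [
    {"claw": -0.4, "dx": 0, "dy": 0, "dz": 0, "yaw": 0}
  ]
}}

```text
time_s: 24.12
ee_pos: [534.6, -103.3, 78.2]
ee_rot: [-179.1, -2.8, 169.5]
force: [-1.6, 0.2, 0.1]
gripper_width: 64.0
```

```bash
python3 -c "
from h import *
tilt()"
```

```text
24.125 [ 534.56 -103.28   78.22] [-179.08   -2.77  169.53] [-11.55  23.92 102.5   -1.17  56.34 -90.43] [-0.   0.1  0.3 -0.   0.3  0.1] tilt 2.76
```

{"op": "drive_tool", "data": {
  "moves": [
    {"claw": -0.4, "dx": 0, "dy": 0.1, "dz": 1, "yaw": 0},
    {"claw": -0.4, "dx": 0, "dy": 0, "dz": 1, "yaw": 0},
    {"claw": -0.4, "dx": 0, "dy": 0, "dz": 0, "yaw": 0},
    {"claw": -0.4, "dx": 0, "dy": 0, "dz": 0, "yaw": 0},
    {"claw": -0.4, "dx": 0, "dy": 0, "dz": 0, "yaw": 0}
  ]
}}

```text
time_s: 24.75
ee_pos: [537.5, -102.4, 43.3]
ee_rot: [-179.1, -2.1, 169.5]
force: [0.3, -0.5, -0.3]
gripper_width: 63.9
```

```bash
python3 -c "
from h import *
tilt();delta(534,-101,34,169.4)"
```

```text
24.75 [ 537.5  -102.41   43.32] [-179.07   -2.11  169.53] [-11.4   26.2  104.81  -1.24  51.1  -90.16] [ 0.  -0.5 -0.7 -0.   0.3 -0.1] tilt 2.1
t 24.75 pos [ 537.5 -102.4   43.3] rot [-179.1   -2.1  169.5] w 63.9 F [ 0.3 -0.5 -0.3]
units dx 0.19 dy 0.04 dz 0.47 yaw 0.02
```

{"op": "drive_tool", "data": {
  "moves": [
    {"claw": -0.4, "dx": 0, "dy": 0, "dz": 0, "yaw": 0},
    {"claw": -0.4, "dx": 0, "dy": 0, "dz": 0, "yaw": 0},
    {"claw": -0.4, "dx": 0, "dy": 0, "dz": 0, "yaw": 0},
    {"claw": -0.4, "dx": 0, "dy": 0, "dz": 0, "yaw": 0},
    {"claw": -0.4, "dx": 0, "dy": 0, "dz": 0, "yaw": 0}
  ]
}}

```text
time_s: 25.38
ee_pos: [538.2, -102.6, 44.6]
ee_rot: [-179.1, -2.0, 169.5]
force: [-0.2, 0.2, 1.1]
gripper_width: 63.8
```

```bash
python3 -c "
from h import *
tilt();delta(534,-101,34,169.4)"
```

```text
25.375 [ 538.23 -102.57   44.58] [-179.07   -1.98  169.53] [-11.4   26.1  104.73  -1.23  51.14 -90.16] [-0.1 -0.  -0.  -0.1 -0.2  0. ] tilt 1.97
t 25.38 pos [ 538.2 -102.6   44.6] rot [-179.1   -2.   169.5] w 63.8 F [-0.2  0.2  1.1]
units dx 0.22 dy 0.04 dz 0.53 yaw 0.01
```

{"op": "drive_tool", "data": {
  "moves": [
    {"claw": -0.4, "dx": 0.2, "dy": 0.05, "dz": 0.5, "yaw": 0},
    {"claw": -0.2, "dx": 0, "dy": 0, "dz": 0, "yaw": 0},
    {"claw": -0.07, "dx": 0, "dy": 0, "dz": 0, "yaw": 0},
    {"claw": -0.02, "dx": 0, "dy": 0, "dz": 0, "yaw": 0},
    {"claw": 0.02, "dx": 0, "dy": 0, "dz": 0, "yaw": 0}
  ]
}}

```text
time_s: 26.0
ee_pos: [533.5, -100.6, 33.6]
ee_rot: [-179.1, -2.0, 169.5]
force: [0.2, -0.1, 0.1]
gripper_width: 44.7
```

{"op": "drive_tool", "data": {
  "moves": [
    {"claw": 0.2, "dx": 0, "dy": 0, "dz": 0, "yaw": 0},
    {"claw": 0.2, "dx": 0, "dy": 0, "dz": 0, "yaw": 0}
  ]
}}

```text
time_s: 26.25
ee_pos: [533.5, -100.5, 33.6]
ee_rot: [-179.1, -2.0, 169.5]
force: [0.8, 0.1, -0.7]
gripper_width: 44.8
```

```bash
python3 -c "
from h import *
tilt();delta(419,312,31,169.4)"
```

```text
26.25 [ 533.49 -100.53   33.6 ] [-179.09   -2.04  169.52] [-11.31  26.56 106.    -1.23  49.47 -90.03] [ 0.   0.  -0.1 -0.  -0.  -0.1] tilt 2.03
t 26.25 pos [ 533.5 -100.5   33.6] rot [-179.1   -2.   169.5] w 44.8 F [ 0.8  0.1 -0.7]
units dx 9.38 dy 19.24 dz 0.13 yaw 0.01
```

{"op": "drive_tool", "data": {
  "moves": [
    {"claw": 0.2, "dx": 0, "dy": 0, "dz": -0.3, "yaw": 0},
    {"claw": 0.2, "dx": 0, "dy": 0, "dz": -1, "yaw": 0},
    {"claw": 0.2, "dx": 0, "dy": 0, "dz": -1, "yaw": 0},
    {"claw": 0.2, "dx": 0.2, "dy": 0.5, "dz": -0.2, "yaw": 0},
    {"claw": 0.2, "dx": 0.45, "dy": 0.9, "dz": 0, "yaw": 0}
  ]
}}

```text
time_s: 26.88
ee_pos: [526.8, -69.6, 84.6]
ee_rot: [-179.1, -2.1, 169.4]
force: [-0.7, 0.1, -2.0]
gripper_width: 44.6
```

{"op": "drive_tool", "data": {
  "moves": [
    {"claw": 0.2, "dx": 0.5, "dy": 1, "dz": 0, "yaw": 0},
    {"claw": 0.2, "dx": 0.5, "dy": 1, "dz": 0, "yaw": 0},
    {"claw": 0.2, "dx": 0.5, "dy": 1, "dz": 0, "yaw": 0},
    {"claw": 0.2, "dx": 0.5, "dy": 1, "dz": 0, "yaw": 0},
    {"claw": 0.2, "dx": 0.5, "dy": 1, "dz": 0, "yaw": 0}
  ]
}}

```text
time_s: 27.5
ee_pos: [488.1, 47.0, 81.0]
ee_rot: [-179.1, -2.7, 169.5]
force: [0.1, 0.1, -2.2]
gripper_width: 44.8
```

{"op": "drive_tool", "data": {
  "moves": [
    {"claw": 0.2, "dx": 0.5, "dy": 1, "dz": 0, "yaw": 0},
    {"claw": 0.2, "dx": 0.5, "dy": 1, "dz": 0, "yaw": 0},
    {"claw": 0.2, "dx": 0.5, "dy": 1, "dz": 0, "yaw": 0},
    {"claw": 0.2, "dx": 0.5, "dy": 1, "dz": 0, "yaw": 0},
    {"claw": 0.2, "dx": 0.5, "dy": 1, "dz": 0, "yaw": 0}
  ]
}}

```text
time_s: 28.12
ee_pos: [447.3, 162.3, 77.7]
ee_rot: [-178.9, -3.4, 169.7]
force: [0.2, -0.6, -1.8]
gripper_width: 44.6
```

```bash
python3 -c "
from h import *
tilt();delta(419,312,31,169.4)"
```

```text
28.125 [447.29 162.33  77.72] [-178.9    -3.36  169.73] [ 18.12  18.99 110.98   0.78  53.52 -62.13] [22.4  0.4  0.3  1.7 -0.  20.7] tilt 3.48
t 28.12 pos [447.3 162.3  77.7] rot [-178.9   -3.4  169.7] w 44.6 F [ 0.2 -0.6 -1.8]
units dx 2.73 dy 7.11 dz 2.34 yaw 0.04
```

{"op": "drive_tool", "data": {
  "moves": [
    {"claw": 0.2, "dx": 0.4, "dy": 1, "dz": 0, "yaw": 0},
    {"claw": 0.2, "dx": 0.4, "dy": 1, "dz": 0, "yaw": 0},
    {"claw": 0.2, "dx": 0.4, "dy": 1, "dz": 0, "yaw": 0},
    {"claw": 0.2, "dx": 0.4, "dy": 1, "dz": 0, "yaw": 0},
    {"claw": 0.2, "dx": 0.4, "dy": 1, "dz": 0, "yaw": 0}
  ]
}}

```text
time_s: 28.75
ee_pos: [415.2, 273.7, 74.0]
ee_rot: [-178.6, -3.9, 170.0]
force: [0.2, 0.1, -2.1]
gripper_width: 44.8
```

```bash
python3 -c "
from h import *
tilt();delta(419,312,31,169.4)"
```

```text
28.75 [415.15 273.7   74.  ] [-178.57   -3.91  169.96] [ 31.06  21.09 108.22   1.83  54.59 -50.06] [19.8  4.5 -6.6  1.6  2.3 18.3] tilt 3.9
t 28.75 pos [415.2 273.7  74. ] rot [-178.6   -3.9  170. ] w 44.8 F [ 0.2  0.1 -2.1]
units dx 0.14 dy 1.92 dz 2.15 yaw 0.07
```

{"op": "drive_tool", "data": {
  "moves": [
    {"claw": 0.2, "dx": 0, "dy": 1, "dz": 0, "yaw": 0},
    {"claw": 0.2, "dx": 0, "dy": 0.7, "dz": 0, "yaw": 0},
    {"claw": 0.2, "dx": 0, "dy": 0, "dz": 0, "yaw": 0},
    {"claw": 0.2, "dx": 0, "dy": 0, "dz": 0, "yaw": 0},
    {"claw": 0.2, "dx": 0, "dy": 0, "dz": 0, "yaw": 0}
  ]
}}

```text
time_s: 29.38
ee_pos: [418.6, 309.3, 71.3]
ee_rot: [-178.4, -4.1, 170.1]
force: [-0.0, 0.2, -3.0]
gripper_width: 44.7
```

{"op": "drive_tool", "data": {
  "moves": [
    {"claw": 0.2, "dx": 0, "dy": 0, "dz": 0.9, "yaw": 0},
    {"claw": 0.2, "dx": 0, "dy": 0, "dz": 0.8, "yaw": 0},
    {"claw": 0.2, "dx": 0, "dy": 0, "dz": 0, "yaw": 0},
    {"claw": 0.2, "dx": 0, "dy": 0, "dz": 0, "yaw": 0},
    {"claw": 0.2, "dx": 0, "dy": 0, "dz": 0, "yaw": 0}
  ]
}}

```text
time_s: 30.0
ee_pos: [417.5, 307.1, 38.5]
ee_rot: [-178.5, -3.9, 169.9]
force: [-0.9, -0.2, -1.6]
gripper_width: 44.5
```

```bash
python3 -c "
from h import *
tilt();delta(419,312,30.6,169.4)"
```

```text
30.0 [417.49 307.09  38.49] [-178.46   -3.95  169.93] [ 34.01  25.25 107.66   2.1   51.02 -47.36] [-0.1 -0.4 -0.3 -0.   0.1  0. ] tilt 3.93
t 30.0 pos [417.5 307.1  38.5] rot [-178.5   -3.9  169.9] w 44.5 F [-0.9 -0.2 -1.6]
units dx -0.03 dy 0.25 dz 0.39 yaw 0.06
```

{"op": "drive_tool", "data": {
  "moves": [
    {"claw": 0.2, "dx": 0, "dy": 0, "dz": 0.25, "yaw": 0},
    {"claw": 0.2, "dx": 0, "dy": 0, "dz": 0, "yaw": 0},
    {"claw": 0.2, "dx": 0, "dy": 0, "dz": 0, "yaw": 0}
  ]
}}

```text
time_s: 30.38
ee_pos: [417.6, 307.3, 34.0]
ee_rot: [-178.5, -3.9, 169.9]
force: [-0.1, 0.3, -1.7]
gripper_width: 44.5
```

{"op": "drive_tool", "data": {
  "moves": [
    {"claw": 0.2, "dx": 0, "dy": 0, "dz": 0.07, "yaw": 0},
    {"claw": 0.2, "dx": 0, "dy": 0, "dz": 0.03, "yaw": 0}
  ]
}}

```text
time_s: 30.62
ee_pos: [417.5, 307.4, 32.0]
ee_rot: [-178.5, -3.9, 169.9]
force: [1.0, -1.3, -1.9]
gripper_width: 44.9
```

{"op": "drive_tool", "data": {
  "moves": [
    {"claw": 0.2, "dx": 0, "dy": 0, "dz": 0.03, "yaw": 0},
    {"claw": 0.2, "dx": 0, "dy": 0, "dz": 0, "yaw": 0}
  ]
}}

```text
time_s: 30.88
ee_pos: [417.4, 307.4, 31.3]
ee_rot: [-178.5, -3.9, 169.9]
force: [-0.9, 0.5, -1.9]
gripper_width: 44.9
```

{"op": "drive_tool", "data": {
  "moves": [
    {"claw": 0.2, "dx": 0, "dy": 0, "dz": 0.03, "yaw": 0},
    {"claw": 0.2, "dx": 0, "dy": 0, "dz": 0, "yaw": 0}
  ]
}}

```text
time_s: 31.12
ee_pos: [417.4, 307.4, 31.2]
ee_rot: [-178.5, -3.9, 169.9]
force: [-0.8, -1.0, -2.1]
gripper_width: 44.9
```

{"op": "drive_tool", "data": {
  "moves": [
    {"claw": 0.2, "dx": 0, "dy": 0, "dz": 0.04, "yaw": 0},
    {"claw": 0.2, "dx": 0, "dy": 0, "dz": 0.02, "yaw": 0}
  ]
}}

```text
time_s: 31.38
ee_pos: [417.4, 307.5, 31.1]
ee_rot: [-178.6, -3.8, 169.9]
force: [-0.5, -1.0, 3.0]
gripper_width: 44.8
```

Contact. Release and rise.

{"op": "drive_tool", "data": {
  "moves": [
    {"claw": 0.0, "dx": 0, "dy": 0, "dz": 0, "yaw": 0},
    {"claw": -0.05, "dx": 0, "dy": 0, "dz": 0, "yaw": 0},
    {"claw": -0.2, "dx": 0, "dy": 0, "dz": 0, "yaw": 0},
    {"claw": -0.45, "dx": 0, "dy": 0, "dz": 0, "yaw": 0},
    {"claw": -0.5, "dx": 0, "dy": 0, "dz": -0.4, "yaw": 0}
  ]
}}

```text
time_s: 32.0
ee_pos: [417.9, 307.5, 38.4]
ee_rot: [-178.5, -3.9, 169.9]
force: [-0.4, -0.3, -0.3]
gripper_width: 67.8
```

{"op": "drive_tool", "data": {
  "moves": [
    {"claw": -0.5, "dx": 0, "dy": 0, "dz": -1, "yaw": 0},
    {"claw": -0.5, "dx": 0, "dy": 0, "dz": -1, "yaw": 0},
    {"claw": -0.5, "dx": 0, "dy": 0, "dz": -1, "yaw": 0},
    {"claw": -0.5, "dx": 0, "dy": 0, "dz": -1, "yaw": 0},
    {"claw": -0.5, "dx": 0, "dy": 0, "dz": -0.5, "yaw": 0}
  ]
}}

```text
time_s: 32.62
ee_pos: [424.9, 309.1, 133.1]
ee_rot: [-178.6, -3.8, 169.9]
force: [0.9, 0.0, 0.4]
gripper_width: 68.5
```

```bash
python3 -c "
from h import *
tilt()
for n in('top','side'):
    f=grab_frame(n);cv2.imwrite(f'pics/{n}5.png',f['color'])
"
```

```text
32.625 [424.93 309.07 133.05] [-178.61   -3.8   169.94] [ 33.74  19.55 100.42   1.81  63.75 -47.11] [-0.3 -4.  -6.4 -0.3 11.6  0.1] tilt 3.71
```

View pics/side5.png

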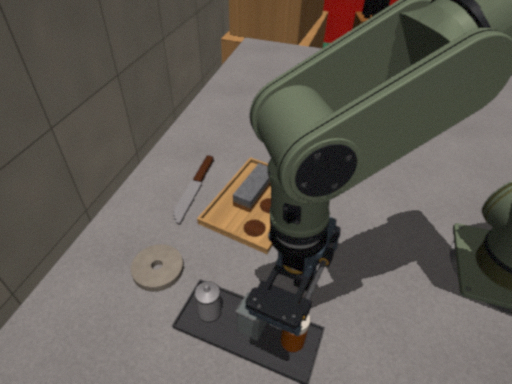

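{"op": "drive_tool", "data": {
  "moves": [
    {"claw": -0.5, "dx": 0, "dy": 0, "dz": 0, "yaw": 0},
    {"claw": -0.5, "dx": 0, "dy": 0, "dz": 0, "yaw": 0}
  ]
}}

```text
time_s: 32.98
ee_pos: [424.2, 308.6, 131.5]
ee_rot: [-178.5, -3.9, 169.9]
force: [0.3, 0.4, -0.3]
gripper_width: 68.6
```

```bash
python3 -c "
from h import *
tilt()"
```

```text
32.975 [424.2  308.62 131.52] [-178.52   -3.89  169.94] [ 33.74  19.63 100.56   1.81  63.66 -47.11] [ 0.   0.3  0.6 -0.1 -0.1  0. ] tilt 3.84
```

{"op": "drive_tool", "data": {
  "moves": [
    {"claw": -0.5, "dx": 0, "dy": 0, "dz": -1, "yaw": 0},
    {"claw": -0.5, "dx": 0, "dy": 0, "dz": -1, "yaw": 0},
    {"claw": -0.5, "dx": 0, "dy": 0, "dz": -1, "yaw": 0}
  ]
}}

```text
time_s: 33.35
ee_pos: [426.4, 308.1, 188.8]
ee_rot: [-178.1, -4.3, 169.9]
force: [0.2, -0.6, 0.2]
gripper_width: 68.5
```

```bash
python3 -c "
from h import *
tilt()"
```

```text
33.35 [426.45 308.12 188.83] [-178.14   -4.29  169.92] [ 33.57  17.24  95.15   1.7   72.   -47.01] [ -0.5  -5.9 -15.6  -0.3  22.2   0.3] tilt 4.39
```

{"op": "drive_tool", "data": {
  "moves": [
    {"claw": -0.5, "dx": -1, "dy": -1, "dz": 0, "yaw": 0},
    {"claw": -0.5, "dx": -1, "dy": -1, "dz": 0, "yaw": 0},
    {"claw": -0.5, "dx": -1, "dy": -1, "dz": 0, "yaw": 0}
  ]
}}

```text
time_s: 33.72
ee_pos: [475.6, 238.6, 186.0]
ee_rot: [-178.2, -4.3, 170.1]
force: [0.4, 0.4, -0.2]
gripper_width: 68.7
```

```bash
python3 -c "
from h import *
tilt()"
```

```text
33.725 [475.59 238.6  186.02] [-178.18   -4.31  170.15] [ 24.81  18.    94.46   1.    72.12 -55.75] [-23.5   3.4  -3.   -2.    0.6 -22.9] tilt 4.58
```

```bash
python3 -c "
from h import *
g=grab_frame('top');print(back(g,[(256,90),(256,93.4)],0))"
```

```text
[[966.25080943  -9.65933584]
 [954.86907838  -9.64510019]]
```

{"op": "drive_tool", "data": {
  "moves": [
    {"claw": -0.5, "dx": -1, "dy": -1, "dz": 0, "yaw": 0},
    {"claw": -0.5, "dx": -1, "dy": -1, "dz": 0, "yaw": 0},
    {"claw": -0.5, "dx": -1, "dy": -1, "dz": 0, "yaw": 0},
    {"claw": -0.5, "dx": -1, "dy": -1, "dz": 0, "yaw": 0},
    {"claw": -0.5, "dx": -1, "dy": -1, "dz": 0, "yaw": 0}
  ]
}}

```text
time_s: 34.4
ee_pos: [558.5, 117.8, 177.8]
ee_rot: [-177.9, -4.6, 170.1]
force: [0.1, 0.1, 0.5]
gripper_width: 68.1
```

{"op": "drive_tool", "data": {
  "moves": [
    {"claw": -0.5, "dx": -1, "dy": -1, "dz": 0, "yaw": 0},
    {"claw": -0.5, "dx": -1, "dy": -1, "dz": 0, "yaw": 0},
    {"claw": -0.5, "dx": -1, "dy": -1, "dz": 0, "yaw": 0},
    {"claw": -0.5, "dx": -1, "dy": 0, "dz": 0, "yaw": 0},
    {"claw": -0.5, "dx": -1, "dy": 0, "dz": 0, "yaw": 0}
  ]
}}

```text
time_s: 35.02
ee_pos: [647.0, 38.3, 167.1]
ee_rot: [-177.8, -5.1, 170.0]
force: [0.0, -0.8, 0.6]
gripper_width: 68.6
```

```bash
python3 -c "
from h import *
tilt()"
```

```text
35.025 [646.97  38.25 167.14] [-177.84   -5.08  169.95] [  2.87  29.51  78.67  -1.    77.26 -76.91] [ -3.6  15.2 -23.1  -0.3   8.7  -3.2] tilt 5.44
```

{"op": "drive_tool", "data": {
  "moves": [
    {"claw": -0.5, "dx": -1, "dy": 0.1, "dz": -0.2, "yaw": 0},
    {"claw": -0.5, "dx": -1, "dy": 0.1, "dz": -0.2, "yaw": 0},
    {"claw": -0.5, "dx": -1, "dy": 0.1, "dz": -0.2, "yaw": 0},
    {"claw": -0.5, "dx": -1, "dy": 0.1, "dz": -0.2, "yaw": 0},
    {"claw": -0.5, "dx": -1, "dy": 0.1, "dz": -0.2, "yaw": 0}
  ]
}}

```text
time_s: 35.65
ee_pos: [749.7, 31.9, 171.6]
ee_rot: [-177.8, -5.7, 169.9]
force: [-0.2, -0.5, 0.4]
gripper_width: 68.3
```

{"op": "drive_tool", "data": {
  "moves": [
    {"claw": -0.5, "dx": -1, "dy": 0.1, "dz": -0.2, "yaw": 0},
    {"claw": -0.5, "dx": -1, "dy": 0.1, "dz": -0.2, "yaw": 0},
    {"claw": -0.5, "dx": -1, "dy": 0.1, "dz": -0.2, "yaw": 0}
  ]
}}

```text
time_s: 36.02
ee_pos: [811.7, 28.6, 173.6]
ee_rot: [-177.7, -6.0, 169.9]
force: [-0.1, 0.5, 0.0]
gripper_width: 68.2
```

```bash
python3 -c "
from h import *
tilt()"
```

```text
36.025 [811.73  28.61 173.56] [-177.72   -6.    169.92] [  1.63  47.04  44.51  -1.02  94.79 -78.44] [ -0.9  21.2 -43.5  -0.1  23.   -1.5] tilt 6.34
```

{"op": "drive_tool", "data": {
  "moves": [
    {"claw": -0.5, "dx": -0.5, "dy": 0, "dz": -1, "yaw": 0},
    {"claw": -0.5, "dx": -0.5, "dy": 0, "dz": -1, "yaw": 0},
    {"claw": -0.5, "dx": -0.5, "dy": 0, "dz": -1, "yaw": 0}
  ]
}}

```text
time_s: 36.4
ee_pos: [848.0, 25.6, 224.3]
ee_rot: [-177.6, -6.6, 169.9]
force: [-0.1, -0.2, 0.2]
gripper_width: 68.2
```

```bash
python3 -c "
from h import *
tilt()"
```

```text
36.4 [847.97  25.64 224.26] [-177.63   -6.6   169.93] [  1.36  53.6   23.85  -1.08 109.48 -79.  ] [ -0.7  22.2 -67.1  -0.3  45.4  -1.6] tilt 6.94
```

{"op": "drive_tool", "data": {
  "moves": [
    {"claw": -0.5, "dx": 0, "dy": 0, "dz": 0, "yaw": 0}
  ]
}}

```text
time_s: 36.52
ee_pos: [849.0, 25.8, 223.8]
ee_rot: [-177.7, -6.5, 169.9]
force: [0.1, -0.7, -0.4]
gripper_width: 68.5
```

```bash
python3 -c "
from h import *
tilt()"
```

```text
36.525 [848.99  25.82 223.76] [-177.65   -6.52  169.93] [  1.37  53.7   23.71  -1.07 109.44 -78.99] [ 0.2  0.3  3.9  0.2 -0.1  0.2] tilt 6.85
```

{"op": "drive_tool", "data": {
  "moves": [
    {"claw": -0.5, "dx": -0.1, "dy": 0, "dz": -0.2, "yaw": 0}
  ]
}}

```text
time_s: 36.65
ee_pos: [850.8, 25.9, 225.7]
ee_rot: [-177.6, -6.7, 169.9]
force: [-0.5, -0.3, -1.0]
gripper_width: 68.5
```

```bash
python3 -c "
from h import *
tilt()"
```

```text
36.65 [850.75  25.85 225.73] [-177.62   -6.72  169.93] [  1.36  54.41  21.92  -1.08 110.73 -79.03] [ -0.2   5.9 -17.5  -0.1  10.7  -0.3] tilt 7.06
```

{"op": "drive_tool", "data": {
  "moves": [
    {"claw": -0.5, "dx": -0.1, "dy": 0, "dz": -0.2, "yaw": 0}
  ]
}}

```text
time_s: 36.78
ee_pos: [852.8, 25.7, 228.9]
ee_rot: [-177.6, -6.8, 169.9]
force: [0.5, 0.2, -0.4]
gripper_width: 68.3
```

```bash
python3 -c "
from h import *
tilt()"
```

```text
36.775 [852.77  25.74 228.93] [-177.6    -6.83  169.94] [  1.35  55.16  19.86  -1.09 112.15 -79.08] [ -0.1   6.2 -16.3  -0.   11.3  -0.4] tilt 7.17
```

{"op": "drive_tool", "data": {
  "moves": [
    {"claw": -0.5, "dx": -0.1, "dy": 0, "dz": -0.2, "yaw": 0},
    {"claw": -0.5, "dx": -0.1, "dy": 0, "dz": -0.2, "yaw": 0}
  ]
}}

```text
time_s: 37.02
ee_pos: [857.1, 25.4, 236.1]
ee_rot: [-177.6, -7.0, 169.9]
force: [0.6, 0.4, -0.3]
gripper_width: 68.3
```

```bash
python3 -c "
from h import *
tilt()"
```

```text
37.025 [857.11  25.39 236.12] [-177.57   -6.97  169.95] [  1.32  56.95  14.9   -1.12 115.45 -79.19] [ -0.1   7.7 -21.1  -0.1  13.9  -0.4] tilt 7.3
```

{"op": "drive_tool", "data": {
  "moves": [
    {"claw": -0.5, "dx": -0.1, "dy": 0, "dz": -0.1, "yaw": 0}
  ]
}}

```text
time_s: 37.15
ee_pos: [859.2, 25.2, 237.9]
ee_rot: [-177.6, -7.0, 169.9]
force: [-0.4, 0.4, 0.2]
gripper_width: 68.4
```

```bash
python3 -c "
from h import *
tilt()"
```

```text
37.15 [859.17  25.19 237.95] [-177.57   -7.    169.95] [  1.31  57.81  12.73  -1.13 116.8  -79.24] [ -0.2   6.9 -17.1  -0.1  10.8  -0.4] tilt 7.33
```

{"op": "drive_tool", "data": {
  "moves": [
    {"claw": -0.5, "dx": 0, "dy": 0, "dz": 0, "yaw": 0}
  ]
}}

```text
time_s: 37.28
ee_pos: [859.2, 25.2, 237.5]
ee_rot: [-177.6, -7.0, 169.9]
force: [0.5, -0.2, -0.2]
gripper_width: 68.6
```

```bash
python3 -c "
from h import *
tilt()"
```

```text
37.275 [859.21  25.21 237.54] [-177.57   -7.02  169.95] [  1.31  57.83  12.73  -1.13 116.8  -79.23] [ 0.1 -0.2  0.7  0.   0.2  0.2] tilt 7.36
```

{"op": "drive_tool", "data": {
  "moves": [
    {"claw": -0.5, "dx": -0.3, "dy": 0, "dz": 0, "yaw": 0}
  ]
}}

```text
time_s: 37.4
ee_pos: [861.7, 24.2, 235.4]
ee_rot: [-177.6, -6.9, 170.0]
force: [-0.5, 0.1, -0.6]
gripper_width: 68.3
```

```bash
python3 -c "
from h import *
tilt()"
```

```text
37.4 [861.66  24.18 235.39] [-177.6    -6.86  169.97] [  1.24  58.13  12.36  -1.13 116.71 -79.32] [-0.8  3.  -3.2 -0.1 -0.8 -0.7] tilt 7.19
```

{"op": "drive_tool", "data": {
  "moves": [
    {"claw": -0.5, "dx": -1, "dy": 0, "dz": 0, "yaw": 0}
  ]
}}

```text
time_s: 37.52
ee_pos: [869.2, 20.4, 227.5]
ee_rot: [-177.7, -6.2, 170.0]
force: [-0.2, -0.6, 0.0]
gripper_width: 68.6
```

```bash
python3 -c "
from h import *
tilt()"
```

```text
37.525 [869.2   20.44 227.49] [-177.73   -6.21  170.01] [  0.99  58.61  12.34  -1.16 115.57 -79.59] [-2.3  4.4  0.6 -0.4 -9.3 -2.1] tilt 6.52
```

{"op": "drive_tool", "data": {
  "moves": [
    {"claw": -0.5, "dx": -1, "dy": 0, "dz": -0.5, "yaw": 0},
    {"claw": -0.5, "dx": -1, "dy": 0, "dz": -0.5, "yaw": 0}
  ]
}}

```text
time_s: 37.78
ee_pos: [878.6, 12.3, 226.0]
ee_rot: [-178.0, -4.7, 170.1]
force: [-0.7, -0.9, -0.0]
gripper_width: 68.6
```

```bash
python3 -c "
from h import *
tilt()"
```

```text
37.775 [878.57  12.33 225.96] [-178.02   -4.71  170.05] [  0.48  58.65  12.33  -1.21 114.01 -80.1 ] [-2.   0.3 -0.4 -0.3 -6.1 -2. ] tilt 4.99
```

{"op": "drive_tool", "data": {
  "moves": [
    {"claw": -0.5, "dx": -1, "dy": 0, "dz": -0.6, "yaw": 0},
    {"claw": -0.5, "dx": -1, "dy": 0, "dz": -0.6, "yaw": 0},
    {"claw": -0.5, "dx": -1, "dy": 0, "dz": -0.6, "yaw": 0}
  ]
}}

```text
time_s: 38.15
ee_pos: [890.2, 1.0, 234.4]
ee_rot: [-178.5, -2.0, 170.1]
force: [0.6, -0.1, 0.3]
gripper_width: 68.2
```

```bash
python3 -c "
from h import *
tilt()"
```

```text
38.15 [890.23   0.98 234.38] [-178.49   -2.03  170.11] [ -0.24  58.06  12.31  -1.24 111.88 -80.82] [-1.9 -1.9 -0.  -0.1 -5.6 -1.8] tilt 2.25
```

One more row, then retract toward the stone, first checking the stone target on a clear picture.

{"op": "drive_tool", "data": {
  "moves": [
    {"claw": -0.5, "dx": -1, "dy": 0, "dz": -0.6, "yaw": 0},
    {"claw": -0.5, "dx": 1, "dy": 0, "dz": 0, "yaw": 0},
    {"claw": -0.5, "dx": 1, "dy": 0, "dz": 0.3, "yaw": 0},
    {"claw": -0.5, "dx": 1, "dy": 0, "dz": 0.3, "yaw": 0}
  ]
}}

```text
time_s: 38.65
ee_pos: [835.2, 6.5, 225.6]
ee_rot: [-178.7, -0.8, 170.1]
force: [0.5, -0.2, 0.4]
gripper_width: 68.4
```

```bash
python3 -c "
from h import *
tilt()
im=cv2.imread('pics/top5.png');crop(im,200,165,120,90,6,'pics/t5_rack.png')
f=grab_frame('side');cv2.imwrite('pics/side6.png',f['color']);crop(f['color'],190,145,130,100,6,'pics/s6_rack.png')"
```

```text
38.65 [835.2    6.47 225.61] [-178.68   -0.85  170.07] [  0.12  45.73  39.75  -1.15  95.58 -80.07] [  1.9 -25.7  57.3   0.1 -33.3   2.4] tilt 1.06
```

View pics/t5_rack.png

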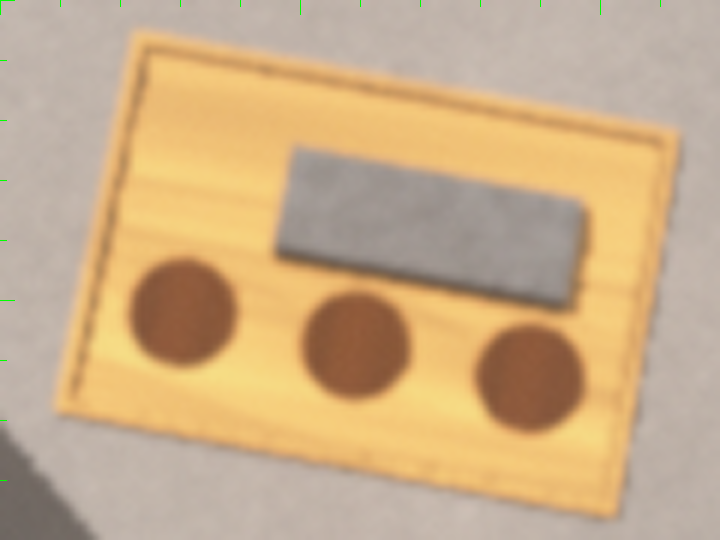

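View pics/s6_rack.png

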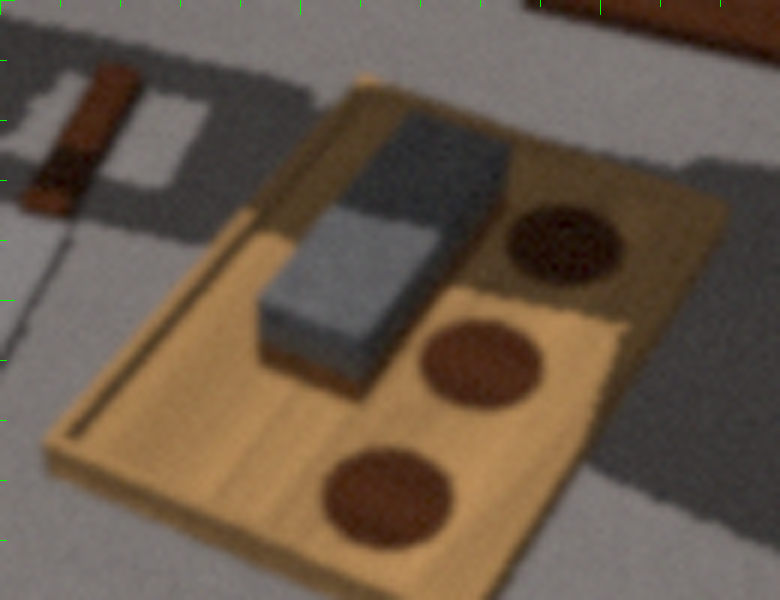

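```bash
python3 -c "
from h import *
f=grab_frame('side');g=grab_frame('top')
np.set_printoptions(suppress=True,precision=1)
print(back(g,cr([(183,313),(356,345),(530,378)],6,200,165),8))
print(back(f,cr([(387,498),(481,364),(566,244)],6,190,145),8))
a=back(g,cr([(293,147),(583,200),(572,300),(277,248)],6,200,165),48)
b=back(f,cr([(260,300),(413,112),(512,142),(363,335)],6,190,145),48)
L=[(25,70),(25,-70),(-25,-70),(-25,70)]
print(a,fit(a,L),b,fit(b,L),sep='\n')
"
```

```text
[[ 565.9   66. ]
 [ 550.2  -17.5]
 [ 534.2 -101.1]]
[[ 565.3   67.2]
 [ 549.1  -16.4]
 [ 532.5 -100.7]]
[[ 638.9   12.5]
 [ 613.1 -124.2]
 [ 565.4 -118.1]
 [ 590.2   19.9]]
(np.float64(-10.150532260523878), array([601.9, -52.5]), array([[ 0. ,  0.5],
       [-1. ,  1.6],
       [ 0.4, -1.1],
       [ 0.6, -0.9]]))
[[ 636.8   14.7]
 [ 611.6 -121.1]
 [ 563.9 -115.1]
 [ 590.6   20.6]]
(np.float64(-10.436877796046108), array([600.7, -50.2]), array([[-1.2,  0.6],
       [-1. ,  2.5],
       [ 0.4, -0.6],
       [ 1.8, -2.5]]))
```

{"op": "drive_tool", "data": {
  "moves": [
    {"claw": -0.5, "dx": 0.91, "dy": -0.41, "dz": 0.3, "yaw": 1},
    {"claw": -0.5, "dx": 0.84, "dy": -0.54, "dz": 0.4, "yaw": 1},
    {"claw": -0.5, "dx": 0.75, "dy": -0.66, "dz": 0.4, "yaw": 1},
    {"claw": -0.5, "dx": 0.64, "dy": -0.77, "dz": 0.4, "yaw": 1},
    {"claw": -0.5, "dx": 0.52, "dy": -0.85, "dz": 0.4, "yaw": 1}
  ]
}}

```text
time_s: 39.42
ee_pos: [746.2, -19.6, 192.2]
ee_rot: [-179.2, 0.9, 125.7]
force: [1.1, 0.7, -0.2]
gripper_width: 68.0
```

```bash
python3 -c "
from h import *
tilt();delta(601.3,-51.3,100,79.3)"
```

```text
39.425 [746.21 -19.63 192.22] [-179.18    0.89  125.74] [ -1.85  35.14  64.75  -1.23  80.22 -37.37] [ -3.5 -14.2  34.6  -0.2 -21.9  67.6] tilt 0.11
t 39.42 pos [746.2 -19.6 192.2] rot [-179.2    0.9  125.7] w 68.0 F [ 1.1  0.7 -0.2]
units dx 2.95 dy -6.81 dz 4.61 yaw 5.4
```

{"op": "drive_tool", "data": {
  "moves": [
    {"claw": -0.5, "dx": 0.4, "dy": -0.92, "dz": 0.3, "yaw": 1},
    {"claw": -0.5, "dx": 0.26, "dy": -0.97, "dz": 0.3, "yaw": 1},
    {"claw": -0.5, "dx": 0.12, "dy": -1, "dz": 0.3, "yaw": 1},
    {"claw": -0.5, "dx": -0.02, "dy": -1, "dz": 0.3, "yaw": 1},
    {"claw": -0.5, "dx": -0.17, "dy": -1, "dz": 0.3, "yaw": 1}
  ]
}}

```text
time_s: 40.05
ee_pos: [656.6, -42.2, 165.1]
ee_rot: [179.1, 1.2, 81.2]
force: [-1.3, 0.0, 0.2]
gripper_width: 68.4
```

```bash
python3 -c "
from h import *
tilt();delta(601.3,-51.3,100,79.3)"
```

```text
40.05 [656.61 -42.25 165.12] [179.11   1.17  81.24] [-4.05 27.15 82.84 -1.33 69.23  5.17] [ -3.8 -11.9  26.9  -0.2 -16.5  67.3] tilt -0.79
t 40.05 pos [656.6 -42.2 165.1] rot [179.1   1.2  81.2] w 68.4 F [-1.3  0.   0.2]
units dx -0.87 dy -2.66 dz 3.26 yaw 0.23
```

{"op": "drive_tool", "data": {
  "moves": [
    {"claw": -0.5, "dx": -0.4, "dy": -1, "dz": 0.3, "yaw": 0.1},
    {"claw": -0.5, "dx": -0.3, "dy": -0.9, "dz": 0.3, "yaw": 0},
    {"claw": -0.5, "dx": -0.1, "dy": -0.4, "dz": 0.3, "yaw": 0},
    {"claw": -0.5, "dx": 0, "dy": 0, "dz": 0.3, "yaw": 0},
    {"claw": -0.5, "dx": 0, "dy": 0, "dz": 0, "yaw": 0}
  ]
}}

```text
time_s: 40.67
ee_pos: [617.1, -53.2, 142.6]
ee_rot: [178.4, 1.1, 80.2]
force: [-0.2, 0.6, -1.2]
gripper_width: 68.4
```

```bash
python3 -c "
from h import *
tilt();delta(601.3,-51.3,70,79.3)"
```

```text
40.675 [617.08 -53.2  142.59] [178.45   1.13  80.24] [-5.32 24.42 90.9  -1.39 63.23  5.04] [ 0.1  0.  -1.3  0.  -0.  -0.1] tilt -1.45
t 40.67 pos [617.1 -53.2 142.6] rot [178.4   1.1  80.2] w 68.4 F [-0.2  0.6 -1.2]
units dx -0.04 dy -0.79 dz 3.63 yaw 0.11
```

{"op": "drive_tool", "data": {
  "moves": [
    {"claw": -0.5, "dx": 0.2, "dy": -0.3, "dz": 0, "yaw": 0.1},
    {"claw": -0.5, "dx": -0.2, "dy": -0.2, "dz": 0, "yaw": 0},
    {"claw": -0.5, "dx": 0.2, "dy": -0.2, "dz": 0, "yaw": 0},
    {"claw": -0.5, "dx": -0.2, "dy": 0, "dz": 0, "yaw": 0},
    {"claw": -0.5, "dx": 0.1, "dy": 0, "dz": 0, "yaw": 0}
  ]
}}

```text
time_s: 41.3
ee_pos: [604.1, -48.2, 142.7]
ee_rot: [178.3, 1.1, 79.3]
force: [-0.5, 0.8, 1.3]
gripper_width: 68.7
```

```bash
python3 -c "
from h import *
tilt();delta(601.3,-51.3,70,79.3)"
```

```text
41.3 [604.12 -48.17 142.67] [178.33   1.09  79.35] [-4.95 23.24 92.85 -1.41 62.37  6.32] [ 2.1  0.1 -0.1  0.4  0.1  1.6] tilt -1.54
t 41.3 pos [604.1 -48.2 142.7] rot [178.3   1.1  79.3] w 68.7 F [-0.5  0.8  1.3]
units dx -0.18 dy -0.11 dz 3.63 yaw 0.01
```

{"op": "drive_tool", "data": {
  "moves": [
    {"claw": -0.5, "dx": 1, "dy": 0, "dz": 0, "yaw": 0},
    {"claw": -0.5, "dx": 1, "dy": 0, "dz": 0, "yaw": 0},
    {"claw": -0.5, "dx": 1, "dy": 0, "dz": 0, "yaw": 0},
    {"claw": -0.5, "dx": 1, "dy": 0, "dz": 0, "yaw": 0},
    {"claw": -0.5, "dx": 1, "dy": 0, "dz": 0, "yaw": 0}
  ]
}}

```text
time_s: 41.92
ee_pos: [624.2, 57.4, 140.7]
ee_rot: [178.3, 1.0, 79.3]
force: [0.3, -0.3, 0.0]
gripper_width: 68.7
```

```bash
python3 -c "
from h import *
tilt()"
```

```text
41.925 [624.18  57.39 140.74] [178.3    1.02  79.33] [ 4.98 25.19 89.9  -1.61 63.56 16.33] [15.7  4.2 -6.5 -0.3  2.6 15.4] tilt -1.35
```

{"op": "drive_tool", "data": {
  "moves": [
    {"claw": -0.5, "dx": -1, "dy": 0, "dz": 0, "yaw": 0},
    {"claw": -0.5, "dx": -1, "dy": 0, "dz": 0, "yaw": 0},
    {"claw": -0.5, "dx": -1, "dy": 0, "dz": 0, "yaw": 0},
    {"claw": -0.5, "dx": -1, "dy": 0, "dz": 0, "yaw": 0},
    {"claw": -0.5, "dx": -1, "dy": 0, "dz": 0, "yaw": 0}
  ]
}}

```text
time_s: 42.55
ee_pos: [604.9, -45.0, 142.4]
ee_rot: [178.3, 1.1, 79.5]
force: [0.1, 0.1, 0.3]
gripper_width: 68.1
```

```bash
python3 -c "
from h import *
tilt()"
```

```text
42.55 [604.88 -44.96 142.44] [178.3    1.07  79.45] [-4.65 23.28 92.81 -1.4  62.34  6.51] [-16.8  -2.3   3.1   0.4  -1.4 -16.3] tilt -1.57
```

{"op": "drive_tool", "data": {
  "moves": [
    {"claw": -0.5, "dx": 0, "dy": 0, "dz": 0, "yaw": 0},
    {"claw": -0.5, "dx": 0, "dy": 0, "dz": 0, "yaw": 0}
  ]
}}

```text
time_s: 42.8
ee_pos: [604.5, -47.3, 142.7]
ee_rot: [178.3, 1.0, 79.2]
force: [0.4, 0.6, 0.2]
gripper_width: 68.8
```

```bash
python3 -c "
from h import *
tilt()"
```

```text
42.8 [604.53 -47.29 142.67] [178.29   1.04  79.23] [-4.89 23.24 92.83 -1.37 62.33  6.49] [-0.7 -0.   0.2 -0.1 -0.  -0.2] tilt -1.59
```

{"op": "drive_tool", "data": {
  "moves": [
    {"claw": -0.5, "dx": 0, "dy": 0, "dz": -1, "yaw": 0},
    {"claw": -0.5, "dx": 0, "dy": 0, "dz": -1, "yaw": 0},
    {"claw": -0.5, "dx": 0, "dy": 0, "dz": 0, "yaw": 0},
    {"claw": -0.5, "dx": 0, "dy": 0, "dz": 0, "yaw": 0}
  ]
}}

```text
time_s: 43.3
ee_pos: [603.3, -44.0, 182.2]
ee_rot: [178.4, 1.0, 79.4]
force: [0.1, -0.1, -0.8]
gripper_width: 68.1
```

```bash
python3 -c "
from h import *
tilt()"
```

```text
43.3 [603.33 -43.98 182.2 ] [178.41   0.99  79.38] [-4.62 21.43 89.65 -1.25 67.45  6.45] [ 0.4 -0.2 -0.5  0.1 -0.2 -0. ] tilt -1.47
```

{"op": "drive_tool", "data": {
  "moves": [
    {"claw": -0.5, "dx": 0, "dy": 0, "dz": 0.2, "yaw": 0},
    {"claw": -0.5, "dx": 0, "dy": 0, "dz": 0.4, "yaw": 0},
    {"claw": -0.5, "dx": 0, "dy": 0, "dz": 0.6, "yaw": 0},
    {"claw": -0.5, "dx": 0, "dy": 0, "dz": 0.6, "yaw": 0},
    {"claw": -0.5, "dx": 0, "dy": 0, "dz": 0.2, "yaw": 0}
  ]
}}

```text
time_s: 43.92
ee_pos: [602.6, -44.5, 136.3]
ee_rot: [178.7, 1.0, 79.4]
force: [-0.1, -0.8, 0.0]
gripper_width: 68.5
```

```bash
python3 -c "
from h import *
tilt()"
```

```text
43.925 [602.63 -44.5  136.29] [178.74   1.02  79.41] [-4.68 23.59 93.26 -1.3  62.    6.5 ] [-0.   1.5  2.2  0.1 -4.5  0. ] tilt -1.15
```

```bash
python3 -c "
from h import *
delta(601.3,-51.3,70,79.3)"
```

```text
t 43.92 pos [602.6 -44.5 136.3] rot [178.7   1.   79.4] w 68.5 F [-0.1 -0.8  0. ]
units dx -0.35 dy -0.0 dz 3.31 yaw 0.01
```

{"op": "drive_tool", "data": {
  "moves": [
    {"claw": -0.5, "dx": -0.35, "dy": 0, "dz": 0.2, "yaw": 0},
    {"claw": -0.5, "dx": 0, "dy": 0, "dz": 0.4, "yaw": 0},
    {"claw": -0.5, "dx": 0, "dy": 0, "dz": 0.6, "yaw": 0},
    {"claw": -0.5, "dx": 0, "dy": 0, "dz": 0.6, "yaw": 0},
    {"claw": -0.5, "dx": 0, "dy": 0, "dz": 0.2, "yaw": 0}
  ]
}}

```text
time_s: 44.55
ee_pos: [602.1, -53.1, 93.7]
ee_rot: [178.7, 1.0, 79.4]
force: [1.1, 0.1, -0.1]
gripper_width: 68.4
```

```bash
python3 -c "
from h import *
tilt()
delta(601.3,-51.3,15,79.3)"
```

```text
44.55 [602.14 -53.08  93.68] [178.72   1.02  79.39] [-5.5  25.86 96.35 -1.35 56.61  5.83] [-0.1  1.8  1.7 -0.2 -4.4 -0. ] tilt -1.18
t 44.55 pos [602.1 -53.1  93.7] rot [178.7   1.   79.4] w 68.4 F [ 1.1  0.1 -0.1]
units dx 0.08 dy -0.06 dz 3.93 yaw 0.01
```

{"op": "drive_tool", "data": {
  "moves": [
    {"claw": -0.5, "dx": 0.05, "dy": -0.05, "dz": 0.3, "yaw": 0},
    {"claw": -0.5, "dx": 0, "dy": 0, "dz": 0.6, "yaw": 0},
    {"claw": -0.5, "dx": 0, "dy": 0, "dz": 0.8, "yaw": 0},
    {"claw": -0.5, "dx": 0, "dy": 0, "dz": 0.7, "yaw": 0},
    {"claw": -0.5, "dx": 0, "dy": 0, "dz": 0.4, "yaw": 0}
  ]
}}

```text
time_s: 45.18
ee_pos: [602.6, -52.9, 33.8]
ee_rot: [178.7, 1.0, 79.4]
force: [0.1, -0.0, -0.1]
gripper_width: 68.3
```

```bash
python3 -c "
from h import *
tilt()
delta(601.3,-51.3,16,79.3)
f=grab_frame('side');cv2.imwrite('pics/side7.png',f['color']);crop(f['color'],190,145,130,100,6,'pics/s7_rack.png')"
```

```text
45.175 [602.61 -52.9   33.85] [178.7    1.02  79.41] [-5.48 29.64 99.98 -1.49 49.19  6.06] [-0.1  4.7  3.4 -0.2 -8.6  0.2] tilt -1.2
t 45.17 pos [602.6 -52.9  33.8] rot [178.7   1.   79.4] w 68.3 F [ 0.1 -0.  -0.1]
units dx 0.07 dy -0.08 dz 0.89 yaw 0.01
```

View pics/s7_rack.png

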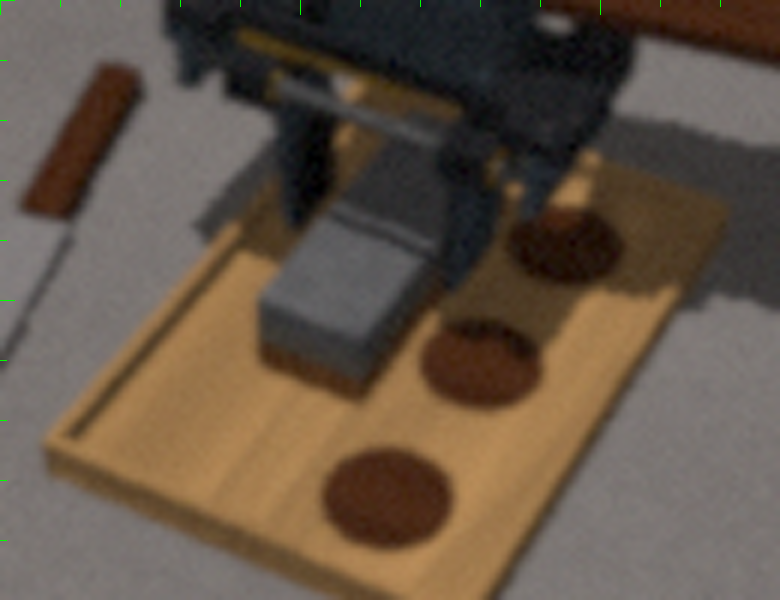

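Fingers straddle the stone at its middle (finger tips at about (297,215) and (465,285) in the crop). I'll go down and grip.

{"op": "drive_tool", "data": {
  "moves": [
    {"claw": -0.5, "dx": 0.05, "dy": -0.05, "dz": 0.6, "yaw": 0},
    {"claw": -0.5, "dx": 0, "dy": 0, "dz": 0.25, "yaw": 0},
    {"claw": -0.5, "dx": 0, "dy": 0, "dz": 0, "yaw": 0},
    {"claw": -0.3, "dx": 0, "dy": 0, "dz": 0, "yaw": 0},
    {"claw": -0.15, "dx": 0, "dy": 0, "dz": 0, "yaw": 0}
  ],
  "grip_force": 30
}}

```text
time_s: 45.85
ee_pos: [602.3, -52.1, 15.4]
ee_rot: [178.7, 1.0, 79.4]
force: [0.5, -1.0, -0.1]
gripper_width: 53.4
```

{"op": "drive_tool", "data": {
  "moves": [
    {"claw": -0.1, "dx": 0, "dy": 0, "dz": 0, "yaw": 0},
    {"claw": -0.05, "dx": 0, "dy": 0, "dz": 0, "yaw": 0},
    {"claw": 0.1, "dx": 0, "dy": 0, "dz": 0, "yaw": 0},
    {"claw": 0.1, "dx": 0, "dy": 0, "dz": 0, "yaw": 0}
  ],
  "grip_force": 30
}}

```text
time_s: 46.35
ee_pos: [602.0, -52.0, 15.5]
ee_rot: [178.7, 1.0, 79.4]
force: [-0.2, -0.5, -0.5]
gripper_width: 50.7
```

```bash
python3 -c "
from h import *
tilt()
delta(497,-311,150,-3)"
```

```text
46.35 [602.03 -52.01  15.54] [178.71   1.01  79.38] [ -5.41  30.87 101.02  -1.53  46.93   6.24] [-0.1 -0.  -0.1 -0.1  0.  -0. ] tilt -1.18
t 46.35 pos [602.  -52.   15.5] rot [178.7   1.   79.4] w 50.7 F [-0.2 -0.5 -0.5]
units dx -13.7 dy -2.78 dz -6.72 yaw 9.59
```

{"op": "drive_tool", "data": {
  "moves": [
    {"claw": 0.1, "dx": 0, "dy": 0, "dz": -0.3, "yaw": 0},
    {"claw": 0.1, "dx": 0, "dy": 0, "dz": -0.7, "yaw": 0},
    {"claw": 0.1, "dx": 0, "dy": 0, "dz": -0.9, "yaw": 0},
    {"claw": 0.1, "dx": 0, "dy": 0, "dz": -0.8, "yaw": 0},
    {"claw": 0.1, "dx": 0, "dy": 0, "dz": -0.3, "yaw": 0}
  ],
  "grip_force": 40
}}

```text
time_s: 46.98
ee_pos: [598.8, -50.5, 76.9]
ee_rot: [179.0, 1.0, 79.4]
force: [0.9, 0.1, -6.0]
gripper_width: 50.5
```

```bash
python3 -c "
from h import *
tilt()
f=grab_frame('side');cv2.imwrite('pics/side8.png',f['color']);crop(f['color'],190,120,130,100,6,'pics/s8.png')"
```

```text
46.975 [598.76 -50.49  76.9 ] [179.03   1.04  79.41] [-5.29 26.71 97.71 -1.38 54.72  6.09] [ 0.  -2.8 -2.4  0.1  6.7 -0.2] tilt -0.87
```

View pics/s8.png

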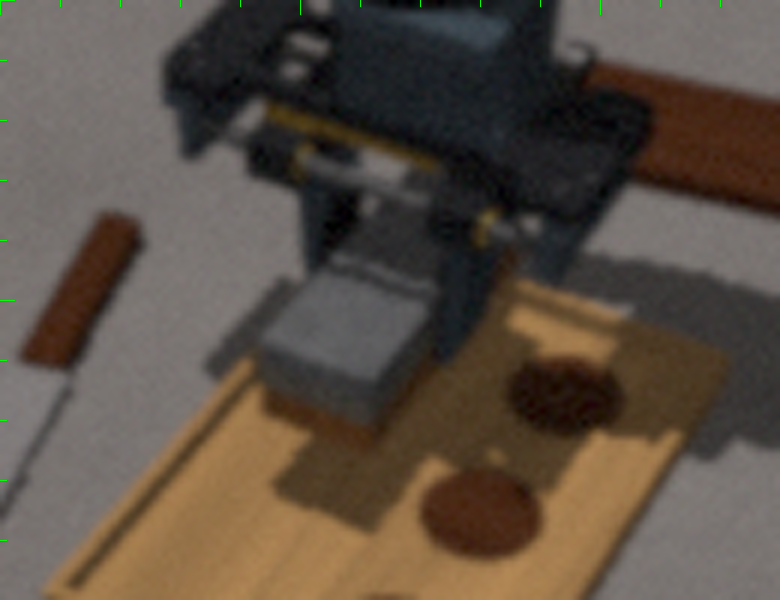

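The stone is lifted level. Next I'll travel and turn.

{"op": "drive_tool", "data": {
  "moves": [
    {"claw": 0.1, "dx": -0.7, "dy": -0.15, "dz": -0.1, "yaw": -0.6},
    {"claw": 0.1, "dx": -0.95, "dy": -0.3, "dz": -0.1, "yaw": -1},
    {"claw": 0.1, "dx": -0.96, "dy": -0.48, "dz": 0, "yaw": -1},
    {"claw": 0.1, "dx": -0.9, "dy": -0.62, "dz": 0, "yaw": -1},
    {"claw": 0.1, "dx": -0.8, "dy": -0.75, "dz": 0, "yaw": -1}
  ]
}}

```text
time_s: 47.65
ee_pos: [558.8, -143.0, 81.3]
ee_rot: [-179.9, 1.3, 120.4]
force: [-0.3, 0.4, -6.0]
gripper_width: 49.9
```

```bash
python3 -c "
from h import *
tilt()
delta(497,-311,60,177)"
```

```text
47.65 [ 558.82 -142.98   81.34] [-179.95    1.3   120.43] [-14.94  24.56 100.77  -1.18  53.8  -44.68] [-17.9  -2.2   4.    0.3  -1.7 -88.3] tilt -0.88
t 47.65 pos [ 558.8 -143.    81.3] rot [-179.9    1.3  120.4] w 49.9 F [-0.3  0.4 -6. ]
units dx -5.68 dy -6.92 dz 1.07 yaw -6.58
```

{"op": "drive_tool", "data": {
  "moves": [
    {"claw": 0.1, "dx": -0.7, "dy": -0.85, "dz": 0, "yaw": -1},
    {"claw": 0.1, "dx": -0.56, "dy": -0.95, "dz": 0, "yaw": -1},
    {"claw": 0.1, "dx": -0.41, "dy": -1, "dz": 0, "yaw": -1},
    {"claw": 0.1, "dx": -0.26, "dy": -1, "dz": 0, "yaw": -1},
    {"claw": 0.1, "dx": -0.1, "dy": -1, "dz": 0, "yaw": -1}
  ]
}}

```text
time_s: 48.28
ee_pos: [520.0, -246.1, 80.8]
ee_rot: [-179.1, 0.6, 164.9]
force: [0.8, 0.3, -6.4]
gripper_width: 50.1
```

```bash
python3 -c "
from h import *
tilt()
delta(497,-311,60,177)"
```

```text
48.275 [ 520.02 -246.06   80.82] [-179.09    0.58  164.87] [ -26.01   24.53  100.89   -0.98   53.84 -100.3 ] [-16.6   1.2  -2.    0.3   1.  -87. ] tilt -0.74
t 48.27 pos [ 520.  -246.1   80.8] rot [-179.1    0.6  164.9] w 50.1 F [ 0.8  0.3 -6.4]
units dx 0.26 dy -3.43 dz 1.04 yaw -1.41
```

{"op": "drive_tool", "data": {
  "moves": [
    {"claw": 0.1, "dx": 0.1, "dy": -1, "dz": 0, "yaw": -0.8},
    {"claw": 0.1, "dx": 0.15, "dy": -1, "dz": 0, "yaw": -0.4},
    {"claw": 0.1, "dx": 0.1, "dy": -0.9, "dz": 0.1, "yaw": 0},
    {"claw": 0.1, "dx": 0, "dy": -0.2, "dz": 0.2, "yaw": 0},
    {"claw": 0.1, "dx": 0, "dy": 0, "dz": 0, "yaw": 0}
  ]
}}

```text
time_s: 48.9
ee_pos: [501.2, -308.3, 73.5]
ee_rot: [-179.1, 0.2, 175.3]
force: [0.7, 0.6, -5.7]
gripper_width: 50.1
```

```bash
python3 -c "
from h import *
tilt()
delta(497,-311,60,177)
f=grab_frame('side');cv2.imwrite('pics/side9.png',f['color']);crop(f['color'],255,90,120,85,6,'pics/s9.png')
f=grab_frame('top');cv2.imwrite('pics/top9.png',f['color']);crop(f['color'],310,180,90,110,5,'pics/t9.png')"
```

```text
48.9 [ 501.15 -308.27   73.5 ] [-179.13    0.2   175.32] [ -32.33   26.08   99.43   -0.84   53.92 -117.16] [-0.1 -0.2 -0.2  0.1  0.1  0.2] tilt -0.57
t 48.9 pos [ 501.2 -308.3   73.5] rot [-179.1    0.2  175.3] w 50.1 F [ 0.7  0.6 -5.7]
units dx 0.2 dy -0.15 dz 0.67 yaw -0.2
```

View pics/s9.png

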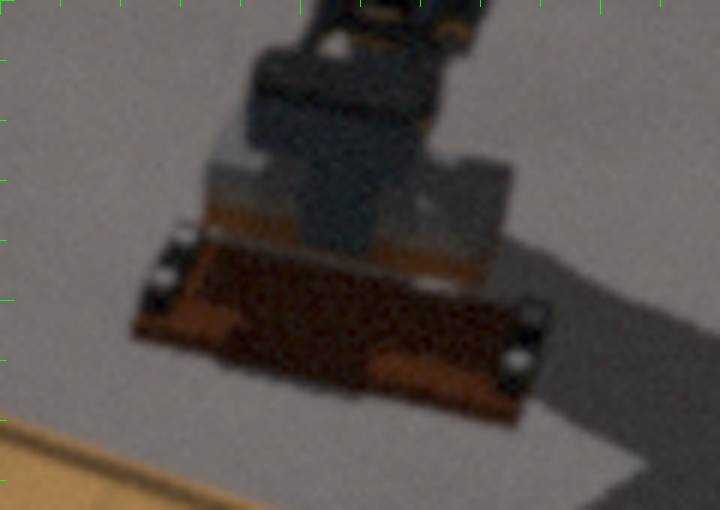

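View pics/t9.png

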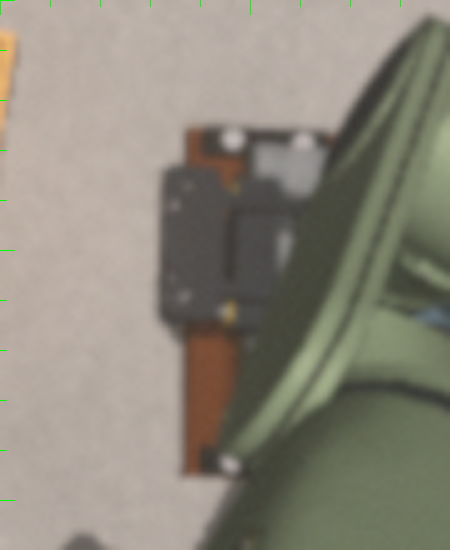

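{"op": "drive_tool", "data": {
  "moves": [
    {"claw": 0.1, "dx": 0.18, "dy": -0.12, "dz": 0.2, "yaw": -0.15},
    {"claw": 0.1, "dx": 0, "dy": 0, "dz": 0.5, "yaw": 0},
    {"claw": 0.1, "dx": 0, "dy": 0, "dz": 0.6, "yaw": 0},
    {"claw": 0.1, "dx": 0, "dy": 0, "dz": 0.4, "yaw": 0},
    {"claw": 0.1, "dx": 0, "dy": 0, "dz": 0, "yaw": 0}
  ]
}}

```text
time_s: 49.62
ee_pos: [497.6, -309.1, 37.0]
ee_rot: [-179.2, 0.1, 176.8]
force: [-0.6, -0.5, -5.1]
gripper_width: 50.1
```

```bash
python3 -c "
from h import *
tilt()
delta(497.5,-311.2,20,176.6)"
```

```text
49.625 [ 497.62 -309.11   37.01] [-1.7916e+02  1.5000e-01  1.7684e+02] [ -32.6    28.31  101.95   -0.87   49.21 -118.88] [ 0.  -0.1 -0.4 -0.1 -0.3 -0.1] tilt -0.53
t 49.62 pos [ 497.6 -309.1   37. ] rot [-1.792e+02  1.000e-01  1.768e+02] w 50.1 F [-0.6 -0.5 -5.1]
units dx 0.0 dy -0.1 dz 0.85 yaw 0.03
```

{"op": "drive_tool", "data": {
  "moves": [
    {"claw": 0.1, "dx": 0, "dy": -0.12, "dz": 0.3, "yaw": 0},
    {"claw": 0.1, "dx": 0, "dy": 0, "dz": 0.3, "yaw": 0},
    {"claw": 0.1, "dx": 0, "dy": 0, "dz": 0, "yaw": 0}
  ]
}}

```text
time_s: 50.0
ee_pos: [497.9, -312.2, 24.5]
ee_rot: [-179.1, 0.2, 176.8]
force: [-0.4, 0.9, -6.1]
gripper_width: 50.1
```

```bash
python3 -c "
from h import *
delta(497.5,-311.2,20,176.6)
f=grab_frame('side');cv2.imwrite('pics/side10.png',f['color']);crop(f['color'],255,90,120,85,6,'pics/s10.png')"
```

```text
t 50.0 pos [ 497.9 -312.2   24.5] rot [-179.1    0.2  176.8] w 50.1 F [-0.4  0.9 -6.1]
units dx 0.02 dy 0.05 dz 0.23 yaw 0.03
```

View pics/s10.png

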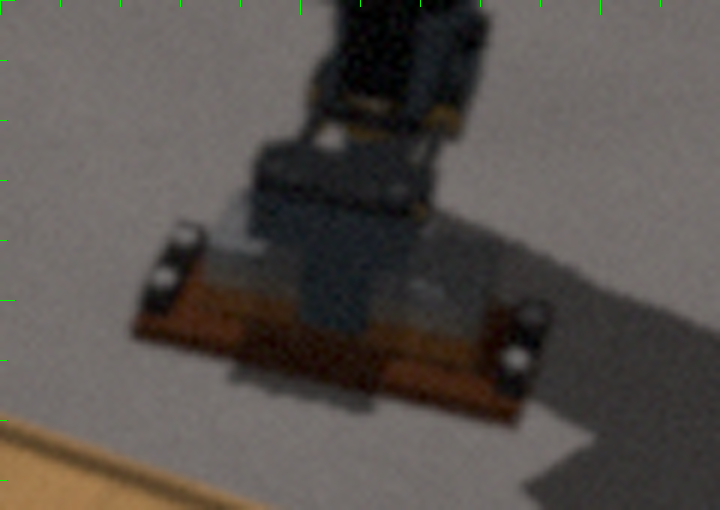

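{"op": "drive_tool", "data": {
  "moves": [
    {"claw": 0.1, "dx": 0, "dy": 0.05, "dz": 0.13, "yaw": 0},
    {"claw": 0.1, "dx": 0, "dy": 0, "dz": 0, "yaw": 0}
  ]
}}

```text
time_s: 50.3
ee_pos: [498.5, -311.4, 22.4]
ee_rot: [-179.1, 0.3, 176.8]
force: [-0.6, 0.4, -4.9]
gripper_width: 49.8
```

{"op": "drive_tool", "data": {
  "moves": [
    {"claw": 0.1, "dx": 0, "dy": 0, "dz": 0.05, "yaw": 0},
    {"claw": 0.1, "dx": 0, "dy": 0, "dz": 0, "yaw": 0}
  ]
}}

```text
time_s: 50.55
ee_pos: [498.6, -311.5, 21.6]
ee_rot: [-179.1, 0.3, 176.8]
force: [-0.3, -0.5, -6.3]
gripper_width: 49.9
```

{"op": "drive_tool", "data": {
  "moves": [
    {"claw": 0.1, "dx": 0.05, "dy": 0, "dz": 0.05, "yaw": 0},
    {"claw": 0.1, "dx": 0, "dy": 0, "dz": 0, "yaw": 0}
  ]
}}

```text
time_s: 50.8
ee_pos: [498.1, -311.6, 21.0]
ee_rot: [-179.1, 0.4, 176.8]
force: [-0.4, 0.5, -5.3]
gripper_width: 49.9
```

{"op": "drive_tool", "data": {
  "moves": [
    {"claw": 0.1, "dx": 0, "dy": 0, "dz": 0.05, "yaw": 0},
    {"claw": 0.1, "dx": 0, "dy": 0, "dz": 0, "yaw": 0}
  ]
}}

```text
time_s: 51.05
ee_pos: [498.1, -311.7, 20.7]
ee_rot: [-179.0, 0.4, 176.8]
force: [0.2, 0.8, -3.3]
gripper_width: 50.1
```

{"op": "drive_tool", "data": {
  "moves": [
    {"claw": 0.1, "dx": 0, "dy": 0, "dz": 0.05, "yaw": 0},
    {"claw": 0.1, "dx": 0, "dy": 0, "dz": 0, "yaw": 0}
  ]
}}

```text
time_s: 51.3
ee_pos: [498.0, -311.9, 20.2]
ee_rot: [-179.0, 0.4, 176.9]
force: [-1.3, 0.4, -2.3]
gripper_width: 49.8
```

{"op": "drive_tool", "data": {
  "moves": [
    {"claw": 0.1, "dx": 0, "dy": 0, "dz": 0.05, "yaw": 0},
    {"claw": 0.1, "dx": 0, "dy": 0, "dz": 0, "yaw": 0}
  ]
}}

```text
time_s: 51.55
ee_pos: [498.0, -312.0, 20.1]
ee_rot: [-179.0, 0.4, 176.8]
force: [-1.0, 1.1, -1.5]
gripper_width: 50.2
```

{"op": "drive_tool", "data": {
  "moves": [
    {"claw": 0.1, "dx": 0, "dy": 0, "dz": 0.06, "yaw": 0},
    {"claw": 0.1, "dx": 0, "dy": 0, "dz": 0.04, "yaw": 0}
  ]
}}

```text
time_s: 51.8
ee_pos: [498.0, -312.1, 19.8]
ee_rot: [-179.0, 0.4, 176.8]
force: [-3.1, 1.9, 4.9]
gripper_width: 49.8
```

```bash
python3 -c "
from h import *
delta(497.5,-311.2,20,176.6)
f=grab_frame('side');cv2.imwrite('pics/side11.png',f['color']);crop(f['color'],265,120,95,60,8,'pics/s11.png')"
```

```text
t 51.8 pos [ 498.  -312.1   19.8] rot [-179.     0.4  176.8] w 49.8 F [-3.1  1.9  4.9]
units dx 0.03 dy 0.04 dz -0.01 yaw 0.03
```

View pics/s11.png

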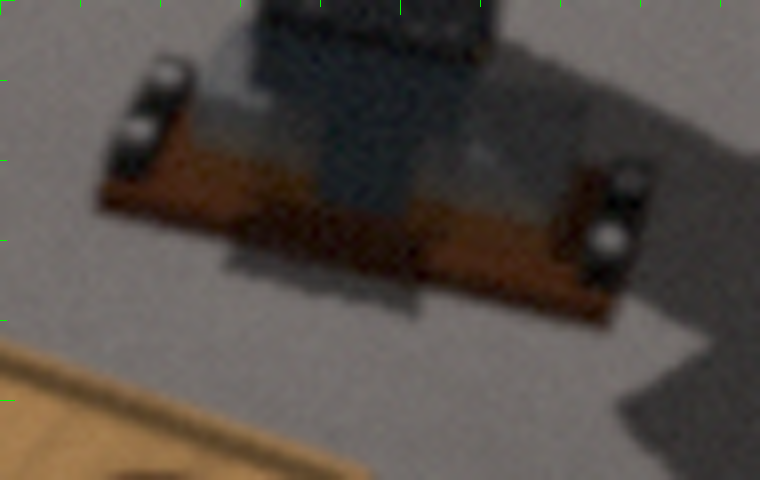

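{"op": "drive_tool", "data": {
  "moves": [
    {"claw": -0.1, "dx": 0, "dy": 0, "dz": 0, "yaw": 0},
    {"claw": -0.15, "dx": 0, "dy": 0, "dz": 0, "yaw": 0},
    {"claw": -0.3, "dx": 0, "dy": 0, "dz": 0, "yaw": 0},
    {"claw": -0.45, "dx": 0, "dy": 0, "dz": 0, "yaw": 0},
    {"claw": -0.45, "dx": 0, "dy": 0, "dz": -0.3, "yaw": 0}
  ],
  "grip_force": 20
}}

```text
time_s: 52.48
ee_pos: [499.4, -312.8, 25.6]
ee_rot: [-178.9, 0.6, 176.8]
force: [-0.4, -0.1, -0.3]
gripper_width: 65.9
```

{"op": "drive_tool", "data": {
  "moves": [
    {"claw": -0.45, "dx": 0, "dy": 0, "dz": -0.8, "yaw": 0},
    {"claw": -0.45, "dx": 0, "dy": 0, "dz": -1, "yaw": 0},
    {"claw": -0.45, "dx": 0, "dy": 0, "dz": -1, "yaw": 0},
    {"claw": -0.45, "dx": 0, "dy": 0, "dz": -1, "yaw": 0},
    {"claw": -0.45, "dx": 0, "dy": 1, "dz": -1, "yaw": 0}
  ]
}}

```text
time_s: 53.1
ee_pos: [500.2, -291.8, 128.5]
ee_rot: [-178.8, 0.8, 176.8]
force: [-0.8, -0.8, 0.3]
gripper_width: 66.4
```

```bash
python3 -c "
from h import *
tilt();delta(417.4,307.4,130,169.9)"
```

```text
53.1 [ 500.16 -291.77  128.49] [-178.8     0.75  176.76] [ -30.98   21.84   97.38   -0.83   59.56 -117.32] [ 15.1 -16.3  -1.    0.6  17.7  14.3] tilt -1.22
t 53.1 pos [ 500.2 -291.8  128.5] rot [-178.8    0.8  176.8] w 66.4 F [-0.8 -0.8  0.3]
units dx 5.83 dy 29.68 dz -0.08 yaw 0.8
```

{"op": "drive_tool", "data": {
  "moves": [
    {"claw": -0.45, "dx": 0.2, "dy": 1, "dz": 0, "yaw": 0.16},
    {"claw": -0.45, "dx": 0.2, "dy": 1, "dz": 0, "yaw": 0.16},
    {"claw": -0.45, "dx": 0.2, "dy": 1, "dz": 0, "yaw": 0.16},
    {"claw": -0.45, "dx": 0.2, "dy": 1, "dz": 0, "yaw": 0.16},
    {"claw": -0.45, "dx": 0.2, "dy": 1, "dz": 0, "yaw": 0.16}
  ]
}}

```text
time_s: 53.72
ee_pos: [493.3, -188.8, 135.1]
ee_rot: [-178.7, 1.7, 169.6]
force: [-0.1, 0.1, -0.2]
gripper_width: 66.0
```

{"op": "drive_tool", "data": {
  "moves": [
    {"claw": -0.45, "dx": 0.25, "dy": 1, "dz": 0, "yaw": 0},
    {"claw": -0.45, "dx": 0.25, "dy": 1, "dz": 0, "yaw": 0},
    {"claw": -0.45, "dx": 0.25, "dy": 1, "dz": 0, "yaw": 0},
    {"claw": -0.45, "dx": 0.25, "dy": 1, "dz": 0, "yaw": 0},
    {"claw": -0.45, "dx": 0.25, "dy": 1, "dz": 0, "yaw": 0}
  ]
}}

```text
time_s: 54.35
ee_pos: [488.0, -82.8, 138.8]
ee_rot: [-178.7, 2.2, 169.6]
force: [-1.0, 0.2, -0.1]
gripper_width: 66.3
```

```bash
python3 -c "
from h import *
tilt();delta(417.4,307.4,130,169.9)
f=grab_frame('side');cv2.imwrite('pics/side12.png',f['color']);crop(f['color'],265,110,95,60,8,'pics/s12.png')
f=grab_frame('top');cv2.imwrite('pics/top12.png',f['color']);crop(f['color'],335,195,55,90,6,'pics/t12.png')"
```

```text
54.35 [488.01 -82.85 138.81] [-178.65    2.24  169.58] [-10.04  13.75 108.02  -1.64  56.   -88.7 ] [19.4 -3.9  4.6 -0.9 -1.3 19.7] tilt -2.22
t 54.35 pos [488.  -82.8 138.8] rot [-178.7    2.2  169.6] w 66.3 F [-1.   0.2 -0.1]
units dx 7.0 dy 18.55 dz 0.44 yaw -0.04
```

View pics/s12.png

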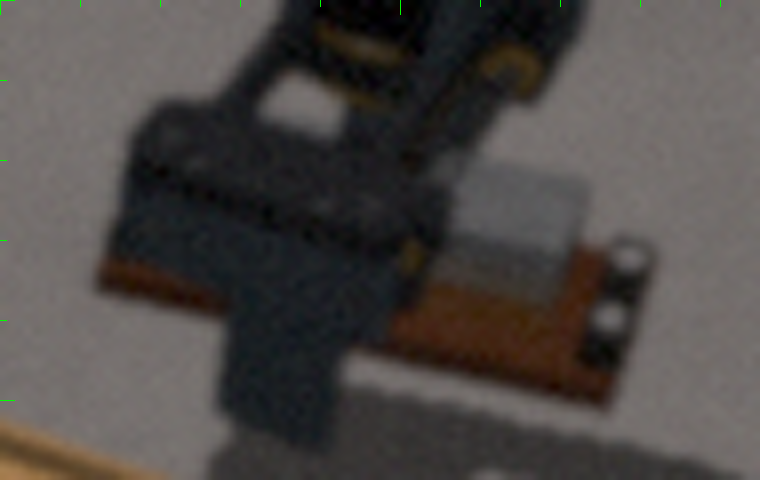

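View pics/t12.png

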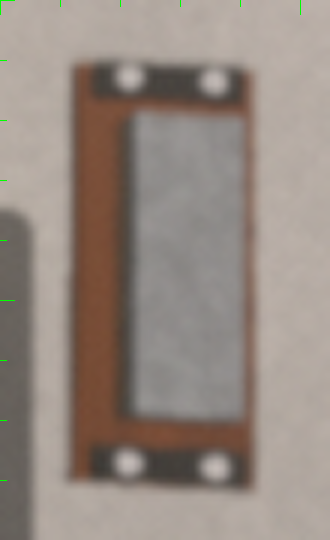

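```bash
python3 -c "
from h import *
g=grab_frame('top')
np.set_printoptions(suppress=True,precision=1)
a=back(g,cr([(133,109),(246,113),(243,420),(130,416)],6,335,195),52)
L=[(70,25),(70,-25),(-70,-25),(-70,25)]
print(fit(a,L))
h=back(g,cr([(74,65),(251,71),(253,487),(69,480)],6,335,195),12);print(fit(h,[(100,42.5),(100,-42.5),(-100,-42.5),(-100,42.5)]))
s=back(g,cr([(92,98),(244,103),(244,454),(91,446)],6,335,195),24);print(fit(s,[(83,36),(83,-36),(-83,-36),(-83,36)]))
b=back(g,cr([(129,77),(215,82),(128,463),(216,467)],6,335,195),25);print(b.mean(0))
"
```

```text
(np.float64(-3.4404229547533034), array([ 498. , -312.5]), array([[ 0.4,  1. ],
       [ 1.5, -1.6],
       [-0.4, -0.4],
       [-1.5,  1. ]]))
(np.float64(-2.986435746591925), array([ 497.9, -310.4]), array([[-1.6,  0. ],
       [-0.1, -0.5],
       [ 1.5, -0.3],
       [ 0.3,  0.7]]))
(np.float64(-2.960495469317442), array([ 496.4, -310.1]), array([[-1.1,  0.1],
       [ 0.2, -0.4],
       [ 0.5,  0.6],
       [ 0.4, -0.4]]))
[ 497.9 -311.9]
```

```bash
cat >> h.py <<'E'
from scipy.spatial.transform import Rotation as Ro
def G(pos,rot): return np.array(pos)-19*Ro.from_euler('xyz',rot,degrees=True).as_matrix()[:,2]
def deltaG(x,y,z=None,yaw=None):
    # move so that grasp point (19 mm behind TCP) gets x,y ; z = TCP z
    s=telemetry.state();g=G(s['ee_pos'],s['ee_rot']);print('G',g.round(1));o=s['ee_pos']-g
    delta(x+o[0],y+o[1],z,yaw)
E
python3 -c "
from h import *
for n,p,r in (('oil g',(564.9,66.2,32.2),(180,-.3,169.5)),('oil rel',(587.2,298.7,29.2),(-179.9,-.4,169.5)),('tin g',(550.2,-17.2,34.5),(-180,-.2,169.6)),('tin rel',(499,303.6,32),(-179.5,-1.7,169.5)),('jar g',(533.5,-100.5,33.6),(-179.1,-2.04,169.5)),('jar rel',(417.4,307.5,31.1),(-178.6,-3.8,169.9))): print(n,G(p,r).round(1))
im=cv2.imread('pics/top12.png');crop(im,110,185,75,105,6,'pics/t12t.png')
im=cv2.imread('pics/side12.png');crop(im,170,270,160,114,5,'pics/s12t.png')
"
```

```text
oil g [565.   66.2  51.2]
oil rel [587.3 298.7  48.2]
tin g [550.3 -17.2  53.5]
tin rel [499.6 303.7  51. ]
jar g [ 534.2 -100.3   52.6]
jar rel [418.7 307.7  50.1]
```

View pics/t12t.png

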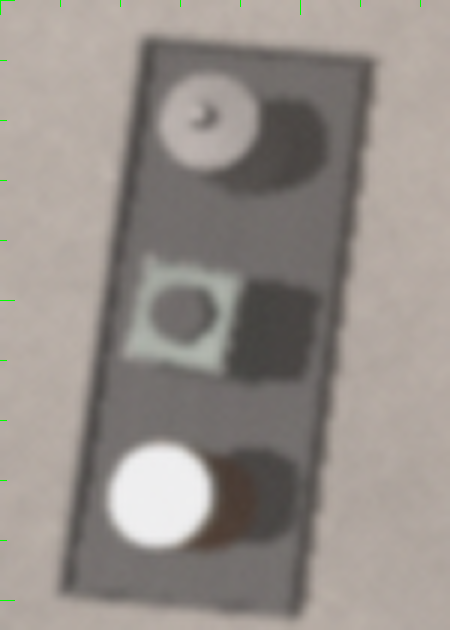

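View pics/s12t.png

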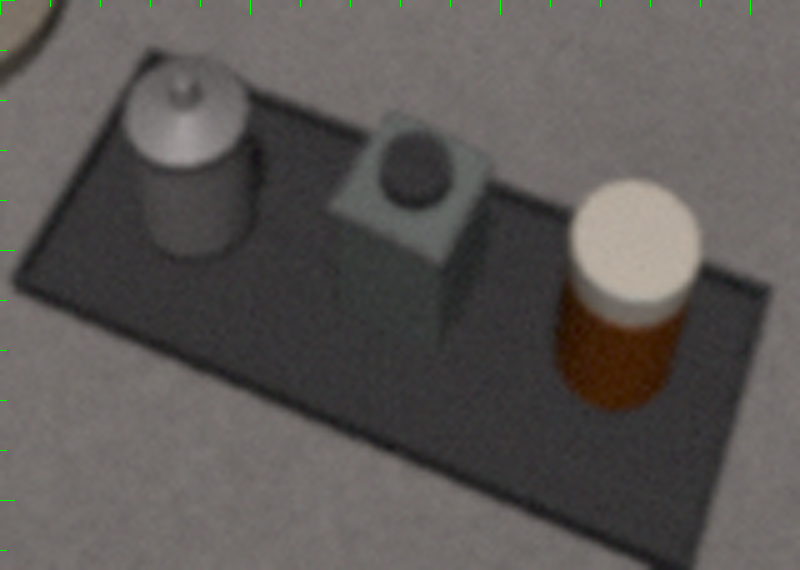

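```bash
python3 -c "
from h import *
g=grab_frame('top');f=grab_frame('side')
for n,a,b,z in(('jar',(161,495),(635,243),95),('tin',(183,313),(417,167),95),('oil',(209,121),(187,112),77)):
    print(n,back(g,cr(a,6,110,185),z),back(f,cr(b,5,170,270),z))
# tin orientation
a=back(g,cr([(145,257),(243,272),(224,375),(125,357)],6,110,185),85);print(fit(a,[(22,22),(22,-22),(-22,-22),(-22,22)]))
"
```

```text
jar [[417.62839461 305.56690061]] [[417.05551202 309.53633635]]
tin [[497.57791266 300.24344293]] [[496.35705615 305.11161372]]
oil [[587.98173595 298.00045511]] [[586.62058675 300.01349378]]
(np.float64(-8.643149613867063), array([497.83324821, 302.36278058]), array([[ 1.2,  0.7],
       [ 1. , -0.3],
       [-1.8, -0.7],
       [-0.4,  0.4]]))
```

{"op": "drive_tool", "data": {
  "moves": [
    {"claw": -0.45, "dx": 0.38, "dy": 1, "dz": 0, "yaw": 0},
    {"claw": -0.45, "dx": 0.38, "dy": 1, "dz": 0, "yaw": 0},
    {"claw": -0.45, "dx": 0.38, "dy": 1, "dz": 0, "yaw": 0},
    {"claw": -0.45, "dx": 0.38, "dy": 1, "dz": 0, "yaw": 0},
    {"claw": -0.45, "dx": 0.38, "dy": 1, "dz": 0, "yaw": 0}
  ]
}}

```text
time_s: 55.22
ee_pos: [470.7, 18.5, 135.5]
ee_rot: [-178.6, 2.4, 169.1]
force: [-0.5, -0.2, -0.4]
gripper_width: 65.9
```

{"op": "drive_tool", "data": {
  "moves": [
    {"claw": -0.45, "dx": 0.38, "dy": 1, "dz": 0, "yaw": 0},
    {"claw": -0.45, "dx": 0.38, "dy": 1, "dz": 0, "yaw": 0},
    {"claw": -0.45, "dx": 0.38, "dy": 1, "dz": 0, "yaw": 0},
    {"claw": -0.45, "dx": 0.38, "dy": 1, "dz": 0, "yaw": 0},
    {"claw": -0.45, "dx": 0.38, "dy": 1, "dz": 0, "yaw": 0}
  ]
}}

```text
time_s: 55.85
ee_pos: [454.4, 123.1, 132.5]
ee_rot: [-178.5, 2.6, 168.8]
force: [0.1, 0.3, 0.2]
gripper_width: 65.6
```

{"op": "drive_tool", "data": {
  "moves": [
    {"claw": -0.45, "dx": 0.38, "dy": 1, "dz": 0, "yaw": 0},
    {"claw": -0.45, "dx": 0.38, "dy": 1, "dz": 0, "yaw": 0},
    {"claw": -0.45, "dx": 0.38, "dy": 1, "dz": 0, "yaw": 0},
    {"claw": -0.45, "dx": 0.38, "dy": 1, "dz": 0, "yaw": 0},
    {"claw": -0.45, "dx": 0.38, "dy": 1, "dz": 0, "yaw": 0}
  ]
}}

```text
time_s: 56.48
ee_pos: [439.7, 228.5, 129.3]
ee_rot: [-178.5, 2.7, 168.5]
force: [0.6, 0.7, 0.3]
gripper_width: 65.9
```

```bash
python3 -c "
from h import *
tilt();deltaG(418,307.5,120,169.5)"
```

```text
56.475 [439.74 228.49 129.26] [-178.54    2.71  168.45] [ 28.06  14.92 107.99  -3.45  55.98 -48.46] [19.1  5.4 -6.7 -0.6  2.2 19.6] tilt -1.11
G [439.  229.1 148.2]
t 56.48 pos [439.7 228.5 129.3] rot [-178.5    2.7  168.5] w 65.9 F [0.6 0.7 0.3]
units dx 1.81 dy 3.63 dz 0.46 yaw -0.12
```

{"op": "drive_tool", "data": {
  "moves": [
    {"claw": -0.45, "dx": 0.5, "dy": 1, "dz": 0, "yaw": -0.12},
    {"claw": -0.45, "dx": 0.5, "dy": 1, "dz": 0, "yaw": 0},
    {"claw": -0.45, "dx": 0.5, "dy": 0.9, "dz": 0, "yaw": 0},
    {"claw": -0.45, "dx": 0.2, "dy": 0.4, "dz": 0, "yaw": 0},
    {"claw": -0.45, "dx": 0, "dy": 0, "dz": 0, "yaw": 0}
  ]
}}

```text
time_s: 57.1
ee_pos: [421.8, 300.1, 126.6]
ee_rot: [-178.5, 2.8, 169.3]
force: [-0.4, -0.3, -0.0]
gripper_width: 66.1
```

```bash
python3 -c "
from h import *
deltaG(418,307.5,31,169.5)"
```

```text
G [421.  300.8 145.5]
t 57.1 pos [421.8 300.1 126.6] rot [-178.5    2.8  169.3] w 66.1 F [-0.4 -0.3 -0. ]
units dx 0.21 dy 0.3 dz 4.78 yaw -0.02
```

{"op": "drive_tool", "data": {
  "moves": [
    {"claw": -0.45, "dx": 0.3, "dy": 0.35, "dz": 0.3, "yaw": 0},
    {"claw": -0.45, "dx": 0.05, "dy": 0.05, "dz": 0.8, "yaw": 0},
    {"claw": -0.45, "dx": 0.05, "dy": 0.05, "dz": 1, "yaw": 0},
    {"claw": -0.45, "dx": 0.04, "dy": 0, "dz": 1, "yaw": 0},
    {"claw": -0.45, "dx": 0, "dy": 0, "dz": 0.6, "yaw": 0}
  ]
}}

```text
time_s: 57.72
ee_pos: [418.8, 306.9, 49.8]
ee_rot: [-178.6, 2.9, 169.1]
force: [0.2, -0.2, 0.4]
gripper_width: 66.3
```

```bash
python3 -c "
from h import *
deltaG(418,307.5,31,169.5)"
```

```text
G [418.  307.6  68.8]
t 57.73 pos [418.8 306.9  49.8] rot [-178.6    2.9  169.1] w 66.3 F [ 0.2 -0.2  0.4]
units dx -0.0 dy -0.0 dz 0.94 yaw -0.04
```

{"op": "drive_tool", "data": {
  "moves": [
    {"claw": -0.45, "dx": 0.02, "dy": 0.02, "dz": 0.6, "yaw": 0},
    {"claw": -0.45, "dx": 0.02, "dy": 0, "dz": 0.25, "yaw": 0},
    {"claw": -0.3, "dx": 0, "dy": 0, "dz": 0, "yaw": 0},
    {"claw": -0.1, "dx": 0, "dy": 0, "dz": 0, "yaw": 0},
    {"claw": -0.04, "dx": 0, "dy": 0, "dz": 0, "yaw": 0}
  ]
}}

```text
time_s: 58.35
ee_pos: [419.5, 307.0, 32.2]
ee_rot: [-178.6, 2.9, 169.1]
force: [-0.0, -0.2, -0.7]
gripper_width: 47.3
```

{"op": "drive_tool", "data": {
  "moves": [
    {"claw": 0.0, "dx": 0, "dy": 0, "dz": 0, "yaw": 0},
    {"claw": 0.03, "dx": 0, "dy": 0, "dz": 0, "yaw": 0},
    {"claw": 0.2, "dx": 0, "dy": 0, "dz": 0, "yaw": 0},
    {"claw": 0.2, "dx": 0, "dy": 0, "dz": 0, "yaw": 0}
  ],
  "grip_force": 20
}}

```text
time_s: 58.85
ee_pos: [419.6, 307.0, 32.7]
ee_rot: [-178.6, 3.0, 169.1]
force: [-0.1, -0.9, -0.4]
gripper_width: 45.3
```

```bash
python3 -c "
from h import *
tilt();deltaG(534.2,-100.9,70,169.5)"
```

```text
58.85 [419.57 307.    32.65] [-178.61    2.97  169.09] [ 36.94  23.79 111.49  -4.52  43.84 -38.88] [-0.  -0.  -0.1 -0.   0.1 -0.1] tilt -0.87
G [418.7 307.6  51.6]
t 58.85 pos [419.6 307.   32.7] rot [-178.6    3.   169.1] w 45.3 F [-0.1 -0.9 -0.4]
units dx -9.54 dy -18.97 dz -1.87 yaw -0.05
```

{"op": "drive_tool", "data": {
  "moves": [
    {"claw": 0.2, "dx": 0, "dy": 0, "dz": -0.3, "yaw": 0},
    {"claw": 0.2, "dx": 0, "dy": 0, "dz": -0.8, "yaw": 0},
    {"claw": 0.2, "dx": 0, "dy": 0, "dz": -1, "yaw": 0},
    {"claw": 0.2, "dx": -0.2, "dy": -0.5, "dz": -0.2, "yaw": 0},
    {"claw": 0.2, "dx": -0.45, "dy": -0.9, "dz": 0, "yaw": 0}
  ]
}}

```text
time_s: 59.48
ee_pos: [424.1, 277.9, 81.1]
ee_rot: [-178.5, 2.9, 169.2]
force: [0.3, -0.3, -2.8]
gripper_width: 44.9
```

{"op": "drive_tool", "data": {
  "moves": [
    {"claw": 0.2, "dx": -0.5, "dy": -1, "dz": 0, "yaw": 0},
    {"claw": 0.2, "dx": -0.5, "dy": -1, "dz": 0, "yaw": 0},
    {"claw": 0.2, "dx": -0.5, "dy": -1, "dz": 0, "yaw": 0},
    {"claw": 0.2, "dx": -0.5, "dy": -1, "dz": 0, "yaw": 0},
    {"claw": 0.2, "dx": -0.5, "dy": -1, "dz": 0, "yaw": 0}
  ]
}}

```text
time_s: 60.1
ee_pos: [452.6, 162.9, 84.1]
ee_rot: [-178.3, 2.6, 169.3]
force: [0.2, 1.2, -1.9]
gripper_width: 44.6
```

{"op": "drive_tool", "data": {
  "moves": [
    {"claw": 0.2, "dx": -0.5, "dy": -1, "dz": 0, "yaw": 0},
    {"claw": 0.2, "dx": -0.5, "dy": -1, "dz": 0, "yaw": 0},
    {"claw": 0.2, "dx": -0.5, "dy": -1, "dz": 0, "yaw": 0},
    {"claw": 0.2, "dx": -0.5, "dy": -1, "dz": 0, "yaw": 0},
    {"claw": 0.2, "dx": -0.5, "dy": -1, "dz": 0, "yaw": 0}
  ]
}}

```text
time_s: 60.72
ee_pos: [480.0, 47.9, 87.1]
ee_rot: [-178.1, 2.3, 169.2]
force: [0.2, 1.1, -1.9]
gripper_width: 44.8
```

```bash
python3 -c "
from h import *
tilt();deltaG(534.7,-100.9,70,169.5)"
```

```text
60.725 [479.99  47.87  87.1 ] [-178.08    2.31  169.18] [  6.08  16.47 113.19  -3.34  48.74 -70.9 ] [-22.6   1.1  -2.7   0.8   1.  -22.9] tilt -1.6
G [479.4  48.6 106.1]
t 60.73 pos [480.   47.9  87.1] rot [-178.1    2.3  169.2] w 44.8 F [ 0.2  1.1 -1.9]
units dx -4.12 dy -6.82 dz 0.85 yaw -0.04
```

{"op": "drive_tool", "data": {
  "moves": [
    {"claw": 0.2, "dx": -0.62, "dy": -1, "dz": 0, "yaw": 0},
    {"claw": 0.2, "dx": -0.62, "dy": -1, "dz": 0, "yaw": 0},
    {"claw": 0.2, "dx": -0.62, "dy": -1, "dz": 0, "yaw": 0},
    {"claw": 0.2, "dx": -0.62, "dy": -1, "dz": 0, "yaw": 0},
    {"claw": 0.2, "dx": -0.62, "dy": -1, "dz": 0, "yaw": 0}
  ]
}}

```text
time_s: 61.35
ee_pos: [518.3, -68.7, 90.3]
ee_rot: [-178.0, 1.9, 169.1]
force: [0.6, 0.5, -1.7]
gripper_width: 44.8
```

{"op": "drive_tool", "data": {
  "moves": [
    {"claw": 0.2, "dx": -0.6, "dy": -0.9, "dz": 0.1, "yaw": 0},
    {"claw": 0.2, "dx": -0.1, "dy": -0.3, "dz": 0.3, "yaw": 0},
    {"claw": 0.2, "dx": 0, "dy": 0, "dz": 0.3, "yaw": 0},
    {"claw": 0.2, "dx": 0, "dy": 0, "dz": 0, "yaw": 0}
  ]
}}

```text
time_s: 61.85
ee_pos: [524.8, -97.9, 74.8]
ee_rot: [-178.0, 1.6, 168.9]
force: [-0.5, 0.5, -2.4]
gripper_width: 44.9
```

```bash
python3 -c "
from h import *
tilt();deltaG(534.7,-100.9,35.7,169.5)"
```

```text
61.85 [524.85 -97.95  74.82] [-177.96    1.59  168.9 ] [-10.51  21.39 107.47  -2.7   49.61 -87.67] [-0.  -0.2  0.1  0.1 -0.1  0.1] tilt -1.54
G [524.5 -97.2  93.8]
t 61.85 pos [524.8 -97.9  74.8] rot [-178.     1.6  168.9] w 44.9 F [-0.5  0.5 -2.4]
units dx -0.54 dy -0.08 dz 1.96 yaw -0.07
```

{"op": "drive_tool", "data": {
  "moves": [
    {"claw": 0.2, "dx": -0.5, "dy": -0.02, "dz": 0.3, "yaw": -0.05},
    {"claw": 0.2, "dx": 0, "dy": 0, "dz": 0.6, "yaw": 0},
    {"claw": 0.2, "dx": 0, "dy": 0, "dz": 0.6, "yaw": 0},
    {"claw": 0.2, "dx": 0, "dy": 0, "dz": 0.2, "yaw": 0},
    {"claw": 0.2, "dx": 0, "dy": 0, "dz": 0, "yaw": 0}
  ]
}}

```text
time_s: 62.48
ee_pos: [535.4, -100.2, 38.1]
ee_rot: [-178.0, 1.5, 169.5]
force: [0.1, -0.9, -1.4]
gripper_width: 44.6
```

```bash
python3 -c "
from h import *
tilt();deltaG(534.7,-100.9,35.7,169.5)"
```

```text
62.475 [ 535.39 -100.2    38.1 ] [-177.96    1.48  169.49] [-10.55  24.9  108.27  -2.86  45.39 -88.04] [ 0.1  0.1  0.  -0.  -0.3  0.1] tilt -1.44
G [535.  -99.4  57.1]
t 62.48 pos [ 535.4 -100.2   38.1] rot [-178.     1.5  169.5] w 44.6 F [ 0.1 -0.9 -1.4]
units dx 0.0 dy -0.07 dz 0.12 yaw -0.0
```

{"op": "drive_tool", "data": {
  "moves": [
    {"claw": 0.2, "dx": 0, "dy": -0.05, "dz": 0.08, "yaw": 0},
    {"claw": 0.2, "dx": 0, "dy": 0, "dz": 0, "yaw": 0}
  ]
}}

```text
time_s: 62.72
ee_pos: [535.5, -101.4, 36.8]
ee_rot: [-178.0, 1.5, 169.5]
force: [-0.2, 0.1, -2.1]
gripper_width: 44.7
```

{"op": "drive_tool", "data": {
  "moves": [
    {"claw": 0.2, "dx": 0, "dy": 0, "dz": 0.04, "yaw": 0},
    {"claw": 0.2, "dx": 0, "dy": 0, "dz": 0, "yaw": 0}
  ]
}}

```text
time_s: 62.98
ee_pos: [535.8, -101.5, 36.5]
ee_rot: [-178.0, 1.6, 169.5]
force: [0.6, -0.0, -1.3]
gripper_width: 44.7
```

{"op": "drive_tool", "data": {
  "moves": [
    {"claw": 0.2, "dx": 0, "dy": 0, "dz": 0.05, "yaw": 0},
    {"claw": 0.2, "dx": 0, "dy": 0, "dz": 0, "yaw": 0}
  ]
}}

```text
time_s: 63.22
ee_pos: [536.0, -101.6, 36.0]
ee_rot: [-178.0, 1.6, 169.5]
force: [0.3, 1.3, -1.9]
gripper_width: 45.0
```

{"op": "drive_tool", "data": {
  "moves": [
    {"claw": 0.2, "dx": 0, "dy": 0, "dz": 0.05, "yaw": 0},
    {"claw": 0.2, "dx": 0, "dy": 0, "dz": 0, "yaw": 0}
  ]
}}

```text
time_s: 63.48
ee_pos: [536.1, -101.6, 36.0]
ee_rot: [-178.0, 1.7, 169.5]
force: [-0.4, -0.0, -1.3]
gripper_width: 44.8
```

```bash
python3 -c "
from h import *
tilt();deltaG(534.7,-100.9,35.7,169.5)"
```

```text
63.475 [ 536.11 -101.62   36.04] [-177.96    1.65  169.49] [-10.69  25.05 108.41  -2.88  44.92 -88.14] [-0.  -0.1 -0.1 -0.   0.1  0. ] tilt -1.62
G [ 535.7 -100.9   55. ]
t 63.48 pos [ 536.1 -101.6   36. ] rot [-178.     1.7  169.5] w 44.8 F [-0.4 -0.  -1.3]
units dx 0.05 dy -0.01 dz 0.02 yaw -0.0
```

{"op": "drive_tool", "data": {
  "moves": [
    {"claw": 0.2, "dx": 0.03, "dy": 0, "dz": 0.05, "yaw": 0},
    {"claw": 0.2, "dx": 0, "dy": 0, "dz": 0.03, "yaw": 0}
  ]
}}

```text
time_s: 63.72
ee_pos: [536.1, -101.7, 35.9]
ee_rot: [-178.0, 1.8, 169.5]
force: [-2.3, 0.4, 6.0]
gripper_width: 44.7
```

{"op": "drive_tool", "data": {
  "moves": [
    {"claw": 0.0, "dx": 0, "dy": 0, "dz": 0, "yaw": 0},
    {"claw": -0.05, "dx": 0, "dy": 0, "dz": 0, "yaw": 0},
    {"claw": -0.2, "dx": 0, "dy": 0, "dz": 0, "yaw": 0},
    {"claw": -0.45, "dx": 0, "dy": 0, "dz": 0, "yaw": 0},
    {"claw": -0.45, "dx": 0, "dy": 0, "dz": -0.4, "yaw": 0}
  ]
}}

```text
time_s: 64.35
ee_pos: [535.9, -101.4, 43.1]
ee_rot: [-178.0, 1.7, 169.5]
force: [-0.0, -0.1, -1.1]
gripper_width: 65.9
```

{"op": "drive_tool", "data": {
  "moves": [
    {"claw": -0.45, "dx": 0, "dy": 0, "dz": -1, "yaw": 0},
    {"claw": -0.45, "dx": 0, "dy": 0, "dz": -1, "yaw": 0},
    {"claw": -0.45, "dx": 0, "dy": 0, "dz": -1, "yaw": 0},
    {"claw": -0.45, "dx": 0, "dy": 0, "dz": -1, "yaw": 0},
    {"claw": -0.45, "dx": 0.1, "dy": 1, "dz": -0.5, "yaw": 0}
  ]
}}

```text
time_s: 64.97
ee_pos: [535.9, -78.1, 137.4]
ee_rot: [-178.0, 1.8, 169.4]
force: [-0.2, 0.1, -0.3]
gripper_width: 66.3
```

```bash
python3 -c "
from h import *
tilt();deltaG(497.5,303,130,170.4)"
```

```text
64.975 [535.91 -78.07 137.37] [-177.96    1.84  169.39] [ -8.19  18.   102.03  -2.49  58.24 -86.27] [18.7 -5.3 -4.1  0.3 10.8 17.7] tilt -1.73
G [535.4 -77.3 156.4]
t 64.97 pos [535.9 -78.1 137.4] rot [-178.     1.8  169.4] w 66.3 F [-0.2  0.1 -0.3]
units dx 5.36 dy 18.34 dz 0.37 yaw -0.12
```

{"op": "drive_tool", "data": {
  "moves": [
    {"claw": -0.45, "dx": 0.3, "dy": 1, "dz": 0, "yaw": 0},
    {"claw": -0.45, "dx": 0.3, "dy": 1, "dz": 0, "yaw": 0},
    {"claw": -0.45, "dx": 0.3, "dy": 1, "dz": 0, "yaw": 0},
    {"claw": -0.45, "dx": 0.3, "dy": 1, "dz": 0, "yaw": 0},
    {"claw": -0.45, "dx": 0.3, "dy": 1, "dz": 0, "yaw": 0}
  ]
}}

```text
time_s: 65.6
ee_pos: [526.2, 28.7, 137.3]
ee_rot: [-178.0, 2.3, 169.3]
force: [-0.2, -0.5, -0.1]
gripper_width: 66.2
```

{"op": "drive_tool", "data": {
  "moves": [
    {"claw": -0.45, "dx": 0.3, "dy": 1, "dz": 0, "yaw": 0},
    {"claw": -0.45, "dx": 0.3, "dy": 1, "dz": 0, "yaw": 0},
    {"claw": -0.45, "dx": 0.3, "dy": 1, "dz": 0, "yaw": 0},
    {"claw": -0.45, "dx": 0.3, "dy": 1, "dz": 0, "yaw": 0},
    {"claw": -0.45, "dx": 0.3, "dy": 1, "dz": 0, "yaw": 0}
  ]
}}

```text
time_s: 66.22
ee_pos: [515.4, 136.2, 135.7]
ee_rot: [-178.1, 2.5, 169.3]
force: [0.3, 0.4, 0.5]
gripper_width: 66.4
```

```bash
python3 -c "
from h import *
tilt();deltaG(497.5,303,130,169.5)
f=grab_frame('side');cv2.imwrite('pics/side13.png',f['color']);crop(f['color'],195,150,130,100,6,'pics/s13.png')
f=grab_frame('top');cv2.imwrite('pics/top13.png',f['color']);crop(f['color'],200,165,120,90,6,'pics/t13.png')"
```

```text
66.225 [515.35 136.2  135.66] [-178.13    2.48  169.33] [ 15.31  17.56 103.    -3.26  58.08 -62.28] [18.8  2.5 -3.2 -0.5  1.2 18.7] tilt -1.36
G [514.7 137.  154.6]
t 66.22 pos [515.4 136.2 135.7] rot [-178.1    2.5  169.3] w 66.4 F [0.3 0.4 0.5]
units dx 2.38 dy 8.0 dz 0.28 yaw -0.02
```

View pics/t13.png

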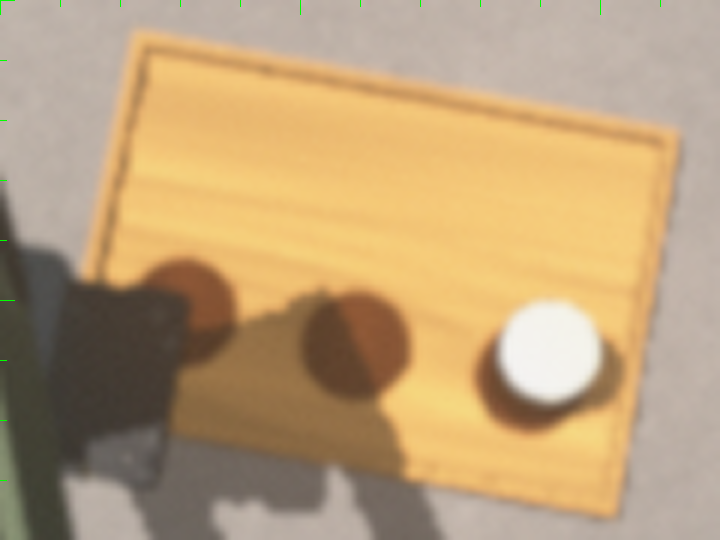

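View pics/s13.png

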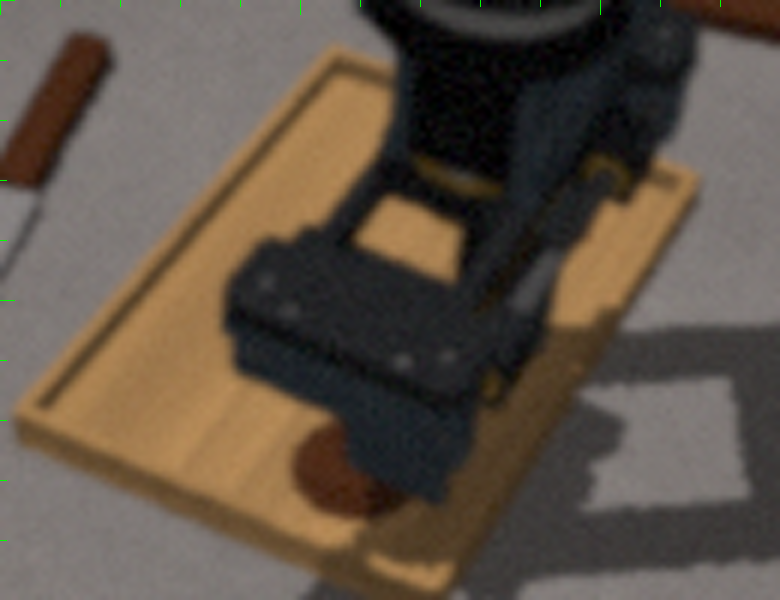

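```bash
python3 -c "
from h import *
g=grab_frame('top')
for n in('top0','top13'):
    im=cv2.imread(f'pics/{n}.png')[215:240,275:305].astype(float);m=(im.min(2)>190)
    w=np.clip(im.min(2)-150,0,80)*cv2.dilate(m.astype(np.uint8),np.ones((3,3)))
    ys,xs=np.mgrid[215:240,275:305];c=((xs*w).sum()/w.sum(),(ys*w).sum()/w.sum());print(n,c,m.sum(),back(g,[c],98))
"
```

```text
top0 (np.float64(290.2952093802345), np.float64(223.12341708542715)) 192 [[ 533.67834214 -100.40423792]]
top13 (np.float64(291.1794174036737), np.float64(222.78848413631022)) 203 [[ 534.58178862 -102.78339721]]
```

{"op": "drive_tool", "data": {
  "moves": [
    {"claw": -0.45, "dx": 0.32, "dy": 1, "dz": 0, "yaw": 0},
    {"claw": -0.45, "dx": 0.32, "dy": 1, "dz": 0, "yaw": 0},
    {"claw": -0.45, "dx": 0.32, "dy": 1, "dz": 0, "yaw": 0},
    {"claw": -0.45, "dx": 0.32, "dy": 1, "dz": 0, "yaw": 0},
    {"claw": -0.45, "dx": 0.32, "dy": 1, "dz": 0, "yaw": 0}
  ]
}}

```text
time_s: 67.0
ee_pos: [503.6, 237.5, 132.2]
ee_rot: [-178.0, 2.6, 169.1]
force: [-1.0, 0.2, -0.7]
gripper_width: 66.0
```

{"op": "drive_tool", "data": {
  "moves": [
    {"claw": -0.45, "dx": 0.32, "dy": 1, "dz": 0, "yaw": 0},
    {"claw": -0.45, "dx": 0.3, "dy": 0.9, "dz": 0, "yaw": 0},
    {"claw": -0.45, "dx": 0.1, "dy": 0.4, "dz": 0, "yaw": 0},
    {"claw": -0.45, "dx": 0, "dy": 0, "dz": 0, "yaw": 0}
  ]
}}

```text
time_s: 67.5
ee_pos: [498.0, 288.7, 129.8]
ee_rot: [-178.0, 2.6, 169.2]
force: [0.3, 0.1, 0.4]
gripper_width: 66.3
```

```bash
python3 -c "
from h import *
tilt();deltaG(498,303,31,169.5)"
```

```text
67.5 [497.98 288.65 129.76] [-177.97    2.62  169.21] [ 30.85  21.81  97.29  -3.75  60.34 -46.47] [ 0.1  0.1  0.1 -0.2  0.2  0.1] tilt -0.55
G [497.3 289.5 148.7]
t 67.5 pos [498.  288.7 129.8] rot [-178.     2.6  169.2] w 66.3 F [0.3 0.1 0.4]
units dx 0.09 dy 0.67 dz 4.94 yaw -0.03
```

{"op": "drive_tool", "data": {
  "moves": [
    {"claw": -0.45, "dx": 0.2, "dy": 0.7, "dz": 0.2, "yaw": -0.03},
    {"claw": -0.45, "dx": 0.05, "dy": 0.05, "dz": 0.8, "yaw": 0},
    {"claw": -0.45, "dx": 0.03, "dy": 0.04, "dz": 1, "yaw": 0},
    {"claw": -0.45, "dx": 0.03, "dy": 0.04, "dz": 1, "yaw": 0},
    {"claw": -0.45, "dx": 0.03, "dy": 0, "dz": 0.8, "yaw": 0}
  ]
}}

```text
time_s: 68.12
ee_pos: [497.0, 302.4, 48.3]
ee_rot: [-177.9, 2.6, 169.4]
force: [0.1, 0.4, 0.1]
gripper_width: 66.0
```

```bash
python3 -c "
from h import *
deltaG(498,303,31,169.5)"
```

```text
G [496.3 303.2  67.3]
t 68.12 pos [497.  302.4  48.3] rot [-177.9    2.6  169.4] w 66.0 F [0.1 0.4 0.1]
units dx -0.09 dy 0.01 dz 0.87 yaw -0.01
```

{"op": "drive_tool", "data": {
  "moves": [
    {"claw": -0.45, "dx": -0.06, "dy": 0.02, "dz": 0.6, "yaw": 0},
    {"claw": -0.45, "dx": 0, "dy": 0.02, "dz": 0.2, "yaw": 0},
    {"claw": -0.3, "dx": 0, "dy": 0, "dz": 0, "yaw": 0},
    {"claw": -0.1, "dx": 0, "dy": 0, "dz": 0, "yaw": 0},
    {"claw": -0.02, "dx": 0, "dy": 0, "dz": 0, "yaw": 0}
  ]
}}

```text
time_s: 68.75
ee_pos: [498.5, 301.3, 29.9]
ee_rot: [-177.8, 2.5, 169.4]
force: [-0.5, 0.9, -0.5]
gripper_width: 47.0
```

{"op": "drive_tool", "data": {
  "moves": [
    {"claw": 0.02, "dx": 0, "dy": 0, "dz": 0, "yaw": 0},
    {"claw": 0.05, "dx": 0, "dy": 0, "dz": 0, "yaw": 0},
    {"claw": 0.2, "dx": 0, "dy": 0, "dz": 0, "yaw": 0},
    {"claw": 0.2, "dx": 0, "dy": 0, "dz": 0, "yaw": 0}
  ]
}}

```text
time_s: 69.25
ee_pos: [498.9, 301.9, 30.5]
ee_rot: [-177.9, 2.6, 169.4]
force: [-0.2, 0.0, -1.6]
gripper_width: 43.8
```

```bash
python3 -c "
from h import *
tilt();deltaG(550,-16,70,169.5)
f=grab_frame('side');cv2.imwrite('pics/side14.png',f['color']);crop(f['color'],200,250,120,100,6,'pics/s14.png')"
```

```text
69.25 [498.86 301.91  30.48] [-177.88    2.56  169.39] [ 31.95  28.65 102.64  -4.41  48.35 -44.48] [ 0.  -0.  -0.  -0.   0.1  0. ] tilt -0.37
G [498.2 302.8  49.5]
t 69.25 pos [498.9 301.9  30.5] rot [-177.9    2.6  169.4] w 43.8 F [-0.2  0.  -1.6]
units dx -5.48 dy -15.19 dz -1.98 yaw -0.01
```

View pics/s14.png

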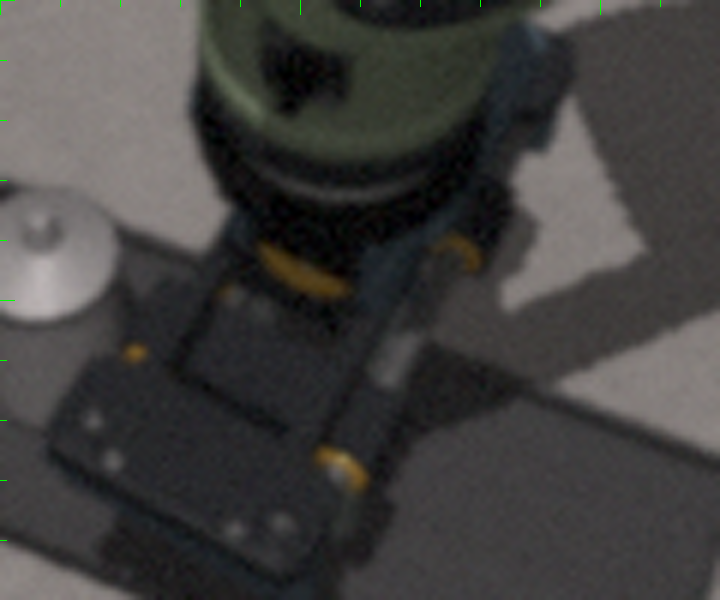

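{"op": "drive_tool", "data": {
  "moves": [
    {"claw": 0.2, "dx": 0, "dy": 0, "dz": -0.3, "yaw": 0},
    {"claw": 0.2, "dx": 0, "dy": 0, "dz": -0.8, "yaw": 0},
    {"claw": 0.2, "dx": 0, "dy": 0, "dz": -1, "yaw": 0},
    {"claw": 0.2, "dx": -0.15, "dy": -0.5, "dz": -0.2, "yaw": 0},
    {"claw": 0.2, "dx": -0.3, "dy": -0.9, "dz": 0, "yaw": 0}
  ]
}}

```text
time_s: 69.92
ee_pos: [499.9, 273.3, 80.5]
ee_rot: [-177.7, 2.5, 169.5]
force: [-0.3, -0.3, -3.2]
gripper_width: 43.8
```

{"op": "drive_tool", "data": {
  "moves": [
    {"claw": 0.2, "dx": -0.36, "dy": -1, "dz": 0, "yaw": 0},
    {"claw": 0.2, "dx": -0.36, "dy": -1, "dz": 0, "yaw": 0},
    {"claw": 0.2, "dx": -0.36, "dy": -1, "dz": 0, "yaw": 0},
    {"claw": 0.2, "dx": -0.36, "dy": -1, "dz": 0, "yaw": 0},
    {"claw": 0.2, "dx": -0.36, "dy": -1, "dz": 0, "yaw": 0}
  ]
}}

```text
time_s: 70.55
ee_pos: [515.0, 156.8, 83.9]
ee_rot: [-177.4, 2.2, 169.3]
force: [-0.4, -0.6, -3.0]
gripper_width: 44.3
```

{"op": "drive_tool", "data": {
  "moves": [
    {"claw": 0.2, "dx": -0.36, "dy": -1, "dz": 0, "yaw": 0},
    {"claw": 0.2, "dx": -0.36, "dy": -1, "dz": 0, "yaw": 0},
    {"claw": 0.2, "dx": -0.36, "dy": -1, "dz": 0, "yaw": 0},
    {"claw": 0.2, "dx": -0.36, "dy": -1, "dz": 0, "yaw": 0},
    {"claw": 0.2, "dx": -0.36, "dy": -1, "dz": 0, "yaw": 0}
  ]
}}

```text
time_s: 71.18
ee_pos: [527.8, 39.8, 87.2]
ee_rot: [-177.2, 1.7, 169.0]
force: [-0.1, 0.5, -2.2]
gripper_width: 44.1
```

```bash
python3 -c "
from h import *
tilt();deltaG(550.4,-15.3,70,169.5)"
```

```text
71.175 [527.76  39.77  87.16] [-177.16    1.75  169.03] [  5.1   20.5  106.74  -4.09  51.95 -71.39] [-20.4  -0.5  -0.2   0.3   0.3 -19.8] tilt -0.82
G [527.4  40.8 106.1]
t 71.17 pos [527.8  39.8  87.2] rot [-177.2    1.7  169. ] w 44.1 F [-0.1  0.5 -2.2]
units dx -1.66 dy -2.54 dz 0.86 yaw -0.05
```

{"op": "drive_tool", "data": {
  "moves": [
    {"claw": 0.2, "dx": -0.6, "dy": -0.9, "dz": 0, "yaw": -0.05},
    {"claw": 0.2, "dx": -0.6, "dy": -0.9, "dz": 0, "yaw": 0},
    {"claw": 0.2, "dx": -0.4, "dy": -0.5, "dz": 0.2, "yaw": 0},
    {"claw": 0.2, "dx": 0, "dy": 0, "dz": 0.3, "yaw": 0},
    {"claw": 0.2, "dx": 0, "dy": 0, "dz": 0, "yaw": 0}
  ]
}}

```text
time_s: 71.8
ee_pos: [546.7, -19.9, 77.4]
ee_rot: [-177.0, 1.3, 169.1]
force: [-0.4, -0.4, -2.3]
gripper_width: 44.0
```

```bash
python3 -c "
from h import *
tilt();deltaG(550.4,-14.7,33.5,169.5)"
```

```text
71.8 [546.75 -19.91  77.41] [-177.03    1.31  169.08] [ -1.36  22.58 104.99  -4.    51.7  -77.95] [-0.4 -0.2 -0.4 -0.  -0.4 -0. ] tilt -0.73
G [546.5 -18.9  96.4]
t 71.8 pos [546.7 -19.9  77.4] rot [-177.     1.3  169.1] w 44.0 F [-0.4 -0.4 -2.3]
units dx -0.15 dy 0.24 dz 2.2 yaw -0.05
```

{"op": "drive_tool", "data": {
  "moves": [
    {"claw": 0.2, "dx": -0.15, "dy": 0.36, "dz": 0.3, "yaw": -0.05},
    {"claw": 0.2, "dx": 0, "dy": 0, "dz": 0.6, "yaw": 0},
    {"claw": 0.2, "dx": 0, "dy": 0, "dz": 0.6, "yaw": 0},
    {"claw": 0.2, "dx": 0, "dy": 0, "dz": 0.3, "yaw": 0},
    {"claw": 0.2, "dx": 0, "dy": 0, "dz": 0, "yaw": 0}
  ]
}}

```text
time_s: 72.42
ee_pos: [550.7, -13.1, 37.6]
ee_rot: [-177.0, 1.1, 169.7]
force: [-1.2, -0.7, -2.2]
gripper_width: 44.2
```

```bash
python3 -c "
from h import *
tilt();deltaG(551.4,-14.7,33.5,169.5)"
```

```text
72.425 [550.72 -13.08  37.65] [-177.03    1.15  169.71] [ -0.65  25.74 106.82  -4.28  46.89 -77.42] [ 0.1  0.  -0.1 -0.2 -0.2 -0. ] tilt -0.55
G [550.5 -12.   56.6]
t 72.42 pos [550.7 -13.1  37.6] rot [-177.     1.1  169.7] w 44.2 F [-1.2 -0.7 -2.2]
units dx -0.07 dy -0.12 dz 0.21 yaw 0.02
```

{"op": "drive_tool", "data": {
  "moves": [
    {"claw": 0.2, "dx": -0.05, "dy": -0.13, "dz": 0.05, "yaw": 0},
    {"claw": 0.2, "dx": 0, "dy": 0, "dz": 0, "yaw": 0}
  ]
}}

```text
time_s: 72.68
ee_pos: [551.7, -16.2, 37.1]
ee_rot: [-177.0, 1.2, 169.7]
force: [0.6, 0.0, -2.6]
gripper_width: 43.9
```

{"op": "drive_tool", "data": {
  "moves": [
    {"claw": 0.2, "dx": 0, "dy": 0, "dz": 0.06, "yaw": 0},
    {"claw": 0.2, "dx": 0, "dy": 0, "dz": 0, "yaw": 0}
  ]
}}

```text
time_s: 72.92
ee_pos: [552.1, -16.4, 36.4]
ee_rot: [-177.0, 1.3, 169.7]
force: [0.0, 0.3, -2.8]
gripper_width: 44.3
```

```bash
python3 -c "
from h import *
deltaG(551.4,-14.7,33.5,169.5)"
```

```text
G [551.9 -15.4  55.4]
t 72.92 pos [552.1 -16.4  36.4] rot [-177.     1.3  169.7] w 44.3 F [ 0.   0.3 -2.8]
units dx 0.03 dy 0.03 dz 0.15 yaw 0.02
```

{"op": "drive_tool", "data": {
  "moves": [
    {"claw": 0.2, "dx": 0.03, "dy": 0.03, "dz": 0.06, "yaw": 0},
    {"claw": 0.2, "dx": 0, "dy": 0, "dz": 0, "yaw": 0}
  ]
}}

```text
time_s: 73.18
ee_pos: [551.7, -15.7, 35.3]
ee_rot: [-177.0, 1.3, 169.7]
force: [0.3, 0.1, -4.1]
gripper_width: 44.2
```

{"op": "drive_tool", "data": {
  "moves": [
    {"claw": 0.2, "dx": 0, "dy": 0.02, "dz": 0.06, "yaw": 0},
    {"claw": 0.2, "dx": 0, "dy": 0, "dz": 0, "yaw": 0}
  ]
}}

```text
time_s: 73.42
ee_pos: [551.9, -15.4, 34.1]
ee_rot: [-177.0, 1.3, 169.7]
force: [0.6, -0.4, -2.7]
gripper_width: 43.8
```

{"op": "drive_tool", "data": {
  "moves": [
    {"claw": 0.2, "dx": 0, "dy": 0, "dz": 0.03, "yaw": 0},
    {"claw": 0.2, "dx": 0, "dy": 0, "dz": 0, "yaw": 0}
  ]
}}

```text
time_s: 73.68
ee_pos: [551.9, -15.4, 34.1]
ee_rot: [-177.0, 1.3, 169.7]
force: [0.6, 0.6, -1.9]
gripper_width: 44.0
```

{"op": "drive_tool", "data": {
  "moves": [
    {"claw": 0.2, "dx": 0, "dy": 0, "dz": 0.04, "yaw": 0},
    {"claw": 0.2, "dx": 0, "dy": 0, "dz": 0, "yaw": 0}
  ]
}}

```text
time_s: 73.92
ee_pos: [551.9, -15.4, 34.1]
ee_rot: [-177.1, 1.3, 169.7]
force: [-0.6, 0.4, -0.8]
gripper_width: 44.1
```

{"op": "drive_tool", "data": {
  "moves": [
    {"claw": 0.2, "dx": 0, "dy": 0, "dz": 0.06, "yaw": 0},
    {"claw": 0.2, "dx": 0, "dy": 0, "dz": 0.03, "yaw": 0}
  ]
}}

```text
time_s: 74.18
ee_pos: [551.9, -15.4, 33.9]
ee_rot: [-177.1, 1.4, 169.7]
force: [-2.3, 0.5, 5.0]
gripper_width: 44.3
```

{"op": "drive_tool", "data": {
  "moves": [
    {"claw": 0.02, "dx": 0, "dy": 0, "dz": 0, "yaw": 0},
    {"claw": -0.02, "dx": 0, "dy": 0, "dz": 0, "yaw": 0},
    {"claw": -0.15, "dx": 0, "dy": 0, "dz": 0, "yaw": 0},
    {"claw": -0.4, "dx": 0, "dy": 0, "dz": 0, "yaw": 0},
    {"claw": -0.45, "dx": 0, "dy": 0, "dz": -0.4, "yaw": 0}
  ]
}}

```text
time_s: 74.8
ee_pos: [552.3, -15.1, 41.3]
ee_rot: [-177.1, 1.4, 169.7]
force: [-0.3, 0.4, -0.3]
gripper_width: 65.6
```

{"op": "drive_tool", "data": {
  "moves": [
    {"claw": -0.45, "dx": 0, "dy": 0, "dz": -1, "yaw": 0},
    {"claw": -0.45, "dx": 0, "dy": 0, "dz": -1, "yaw": 0},
    {"claw": -0.45, "dx": 0, "dy": 0, "dz": -1, "yaw": 0},
    {"claw": -0.45, "dx": 0, "dy": 0, "dz": -1, "yaw": 0},
    {"claw": -0.45, "dx": 0, "dy": 1, "dz": -0.5, "yaw": 0}
  ]
}}

```text
time_s: 75.42
ee_pos: [555.2, 10.0, 135.2]
ee_rot: [-177.1, 1.5, 169.6]
force: [0.2, -0.2, -0.1]
gripper_width: 66.4
```

```bash
python3 -c "
from h import *
tilt();deltaG(587.2,299,130,169.5)"
```

```text
75.425 [555.19   9.96 135.18] [-177.12    1.52  169.57] [  1.74  19.7   99.78  -3.64  59.69 -75.98] [ 18.6  -0.8 -10.    1.1  12.6  16.8] tilt -0.83
G [554.9  11.  154.1]
t 75.42 pos [555.2  10.  135.2] rot [-177.1    1.5  169.6] w 66.4 F [ 0.2 -0.2 -0.1]
units dx 1.02 dy 14.45 dz 0.26 yaw 0.01
```

{"op": "drive_tool", "data": {
  "moves": [
    {"claw": -0.45, "dx": 0.07, "dy": 1, "dz": 0, "yaw": 0},
    {"claw": -0.45, "dx": 0.07, "dy": 1, "dz": 0, "yaw": 0},
    {"claw": -0.45, "dx": 0.07, "dy": 1, "dz": 0, "yaw": 0},
    {"claw": -0.45, "dx": 0.07, "dy": 1, "dz": 0, "yaw": 0},
    {"claw": -0.45, "dx": 0.07, "dy": 1, "dz": 0, "yaw": 0}
  ]
}}

```text
time_s: 76.05
ee_pos: [567.5, 118.5, 130.9]
ee_rot: [-177.3, 1.6, 169.6]
force: [0.3, -0.3, 0.0]
gripper_width: 65.9
```

{"op": "drive_tool", "data": {
  "moves": [
    {"claw": -0.45, "dx": 0.07, "dy": 1, "dz": 0, "yaw": 0},
    {"claw": -0.45, "dx": 0.07, "dy": 1, "dz": 0, "yaw": 0},
    {"claw": -0.45, "dx": 0.07, "dy": 1, "dz": 0, "yaw": 0},
    {"claw": -0.45, "dx": 0.07, "dy": 1, "dz": 0, "yaw": 0},
    {"claw": -0.45, "dx": 0.07, "dy": 0.8, "dz": 0, "yaw": 0}
  ]
}}

```text
time_s: 76.68
ee_pos: [578.6, 221.6, 125.5]
ee_rot: [-177.3, 1.6, 169.7]
force: [-0.0, -0.5, -0.1]
gripper_width: 66.0
```

```bash
python3 -c "
from h import *
tilt();deltaG(587.2,299,130,169.5)
f=grab_frame('side');cv2.imwrite('pics/side15.png',f['color']);crop(f['color'],195,150,130,100,6,'pics/s15.png')
f=grab_frame('top');cv2.imwrite('pics/top15.png',f['color']);crop(f['color'],200,165,120,90,6,'pics/t15.png')"
```

```text
76.675 [578.63 221.56 125.5 ] [-177.28    1.61  169.66] [ 21.6   26.03  90.92  -3.54  63.18 -56.42] [11.3  5.5 -8.4 -0.2  3.5 11.2] tilt 0.12
G [578.3 222.5 144.5]
t 76.67 pos [578.6 221.6 125.5] rot [-177.3    1.6  169.7] w 66.0 F [-0.  -0.5 -0.1]
units dx 0.25 dy 3.84 dz -0.22 yaw 0.02
```

View pics/t15.png

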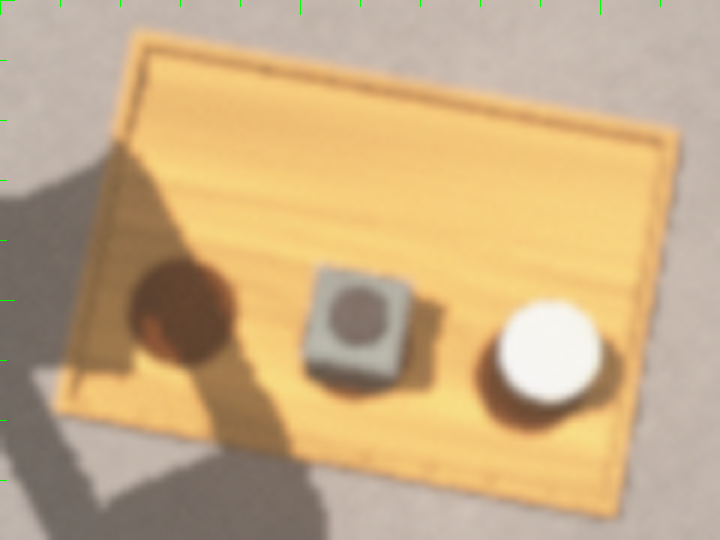

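View pics/s15.png

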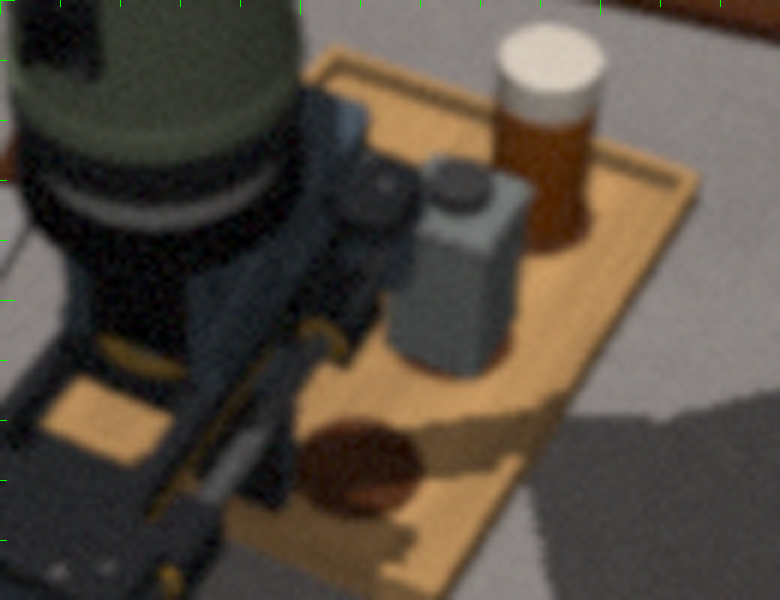

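{"op": "drive_tool", "data": {
  "moves": [
    {"claw": -0.45, "dx": 0.05, "dy": 1, "dz": -0.1, "yaw": 0},
    {"claw": -0.45, "dx": 0.1, "dy": 1, "dz": -0.1, "yaw": 0},
    {"claw": -0.45, "dx": 0.1, "dy": 1, "dz": -0.1, "yaw": 0},
    {"claw": -0.45, "dx": 0.1, "dy": 0.7, "dz": 0, "yaw": 0},
    {"claw": -0.45, "dx": 0, "dy": 0, "dz": 0, "yaw": 0}
  ]
}}

```text
time_s: 77.4
ee_pos: [585.5, 301.3, 127.9]
ee_rot: [-177.3, 1.6, 169.7]
force: [0.7, -0.8, 1.3]
gripper_width: 66.4
```

```bash
python3 -c "
from h import *
tilt();deltaG(587.2,299,30,169.5)"
```

```text
77.4 [585.51 301.29 127.95] [-177.3     1.63  169.71] [ 27.82  29.36  84.69  -3.41  66.37 -50.47] [-0.1 -0.1  0.1 -0.6  0.6  0.2] tilt 0.42
G [585.1 302.3 146.9]
t 77.4 pos [585.5 301.3 127.9] rot [-177.3    1.6  169.7] w 66.4 F [ 0.7 -0.8  1.3]
units dx -0.13 dy -0.14 dz 4.9 yaw 0.02
```

{"op": "drive_tool", "data": {
  "moves": [
    {"claw": -0.45, "dx": 0, "dy": 0.0, "dz": 0.4, "yaw": 0},
    {"claw": -0.45, "dx": 0, "dy": 0.03, "dz": 0.9, "yaw": 0},
    {"claw": -0.45, "dx": 0, "dy": 0.03, "dz": 1, "yaw": 0},
    {"claw": -0.45, "dx": 0, "dy": 0.02, "dz": 1, "yaw": 0},
    {"claw": -0.45, "dx": 0, "dy": 0, "dz": 0.7, "yaw": 0}
  ]
}}

```text
time_s: 78.03
ee_pos: [587.2, 295.5, 45.0]
ee_rot: [-177.2, 1.6, 169.6]
force: [-0.1, -0.3, 0.4]
gripper_width: 66.1
```

```bash
python3 -c "
from h import *
tilt();deltaG(587.2,299,30,169.5)"
```

```text
78.025 [587.24 295.47  45.03] [-177.22    1.64  169.57] [ 27.34  33.59  90.25  -3.84  56.63 -50.06] [ -0.9   6.4   6.7  -0.6 -13.8   0.6] tilt 0.47
G [586.9 296.5  64. ]
t 78.03 pos [587.2 295.5  45. ] rot [-177.2    1.6  169.6] w 66.1 F [-0.1 -0.3  0.4]
units dx 0.01 dy 0.13 dz 0.75 yaw 0.01
```

{"op": "drive_tool", "data": {
  "moves": [
    {"claw": -0.45, "dx": 0, "dy": 0.16, "dz": 0.5, "yaw": 0},
    {"claw": -0.45, "dx": 0, "dy": 0, "dz": 0.15, "yaw": 0},
    {"claw": -0.3, "dx": 0, "dy": 0, "dz": 0, "yaw": 0},
    {"claw": -0.12, "dx": 0, "dy": 0, "dz": 0, "yaw": 0},
    {"claw": -0.07, "dx": 0, "dy": 0, "dz": 0, "yaw": 0}
  ]
}}

```text
time_s: 78.65
ee_pos: [588.6, 297.6, 31.5]
ee_rot: [-177.2, 1.7, 169.5]
force: [0.6, 0.1, -0.0]
gripper_width: 49.2
```

{"op": "drive_tool", "data": {
  "moves": [
    {"claw": -0.03, "dx": 0, "dy": 0, "dz": 0, "yaw": 0},
    {"claw": 0.0, "dx": 0, "dy": 0, "dz": 0, "yaw": 0},
    {"claw": 0.2, "dx": 0, "dy": 0, "dz": 0, "yaw": 0},
    {"claw": 0.2, "dx": 0, "dy": 0, "dz": 0, "yaw": 0}
  ]
}}

```text
time_s: 79.15
ee_pos: [588.7, 298.0, 31.9]
ee_rot: [-177.3, 1.7, 169.5]
force: [-0.3, -0.1, -0.4]
gripper_width: 46.5
```

```bash
python3 -c "
from h import *
tilt();deltaG(565.5,68.5,75,169.5)"
```

```text
79.15 [588.75 297.95  31.93] [-177.28    1.72  169.53] [ 27.47  34.52  90.66  -3.9   55.2  -49.78] [ 0.  0.  0. -0. -0.  0.] tilt 0.38
G [588.4 298.9  50.9]
t 79.15 pos [588.7 298.   31.9] rot [-177.3    1.7  169.5] w 46.5 F [-0.3 -0.1 -0.4]
units dx -0.97 dy -11.54 dz -2.15 yaw 0.0
```

{"op": "drive_tool", "data": {
  "moves": [
    {"claw": 0.2, "dx": 0, "dy": 0, "dz": -0.3, "yaw": 0},
    {"claw": 0.2, "dx": 0, "dy": 0, "dz": -0.8, "yaw": 0},
    {"claw": 0.2, "dx": 0, "dy": 0, "dz": -0.9, "yaw": 0},
    {"claw": 0.2, "dx": 0, "dy": -0.5, "dz": -0.2, "yaw": 0},
    {"claw": 0.2, "dx": -0.05, "dy": -0.9, "dz": 0, "yaw": 0}
  ]
}}

```text
time_s: 79.78
ee_pos: [583.3, 272.0, 80.4]
ee_rot: [-177.3, 1.7, 169.6]
force: [-1.0, -0.1, -1.9]
gripper_width: 46.0
```

{"op": "drive_tool", "data": {
  "moves": [
    {"claw": 0.2, "dx": -0.05, "dy": -1, "dz": 0, "yaw": 0},
    {"claw": 0.2, "dx": -0.05, "dy": -1, "dz": 0, "yaw": 0},
    {"claw": 0.2, "dx": -0.05, "dy": -1, "dz": 0, "yaw": 0},
    {"claw": 0.2, "dx": -0.05, "dy": -1, "dz": 0, "yaw": 0},
    {"claw": 0.2, "dx": -0.05, "dy": -1, "dz": 0, "yaw": 0}
  ]
}}

```text
time_s: 80.4
ee_pos: [567.6, 163.4, 84.6]
ee_rot: [-177.1, 1.6, 169.5]
force: [-0.8, 0.7, -1.0]
gripper_width: 45.8
```

```bash
python3 -c "
from h import *
tilt();deltaG(566.6,68.8,70,169.5)"
```

```text
80.4 [567.62 163.42  84.62] [-177.1     1.58  169.53] [ 16.82  25.84  98.02  -3.97  56.14 -60.46] [-15.2  -6.5  10.2  -0.2  -4.6 -14.4] tilt -0.01
G [567.3 164.5 103.6]
t 80.4 pos [567.6 163.4  84.6] rot [-177.1    1.6  169.5] w 45.8 F [-0.8  0.7 -1. ]
units dx -0.84 dy -4.71 dz 0.73 yaw 0.0
```

{"op": "drive_tool", "data": {
  "moves": [
    {"claw": 0.2, "dx": -0.2, "dy": -1, "dz": 0, "yaw": 0},
    {"claw": 0.2, "dx": -0.2, "dy": -1, "dz": 0, "yaw": 0},
    {"claw": 0.2, "dx": -0.2, "dy": -1, "dz": 0, "yaw": 0},
    {"claw": 0.2, "dx": -0.15, "dy": -0.9, "dz": 0.2, "yaw": 0},
    {"claw": 0.2, "dx": 0, "dy": -0.2, "dz": 0.3, "yaw": 0}
  ]
}}

```text
time_s: 81.03
ee_pos: [568.1, 72.4, 79.6]
ee_rot: [-177.1, 1.7, 169.4]
force: [-0.6, 0.5, -2.5]
gripper_width: 46.0
```

{"op": "drive_tool", "data": {
  "moves": [
    {"claw": 0.2, "dx": 0, "dy": 0, "dz": 0, "yaw": 0}
  ]
}}

```text
time_s: 81.15
ee_pos: [567.6, 72.1, 78.8]
ee_rot: [-177.1, 1.6, 169.4]
force: [-0.0, 0.1, -1.2]
gripper_width: 46.0
```

```bash
python3 -c "
from h import *
tilt();deltaG(566.6,68.8,34.9,169.5)"
```

```text
81.15 [567.58  72.12  78.85] [-177.13    1.6   169.38] [  7.98  24.51 101.37  -4.01  53.59 -68.99] [-0.3 -0.2 -0.4  0.2 -0.3 -0.2] tilt -0.53
G [567.2  73.2  97.8]
t 81.15 pos [567.6  72.1  78.8] rot [-177.1    1.6  169.4] w 46.0 F [-0.   0.1 -1.2]
units dx -0.01 dy -0.22 dz 2.2 yaw -0.01
```

{"op": "drive_tool", "data": {
  "moves": [
    {"claw": 0.2, "dx": 0.05, "dy": -0.11, "dz": 0.4, "yaw": 0},
    {"claw": 0.2, "dx": 0, "dy": 0, "dz": 0.7, "yaw": 0},
    {"claw": 0.2, "dx": 0, "dy": 0, "dz": 0.6, "yaw": 0},
    {"claw": 0.2, "dx": 0, "dy": 0, "dz": 0.2, "yaw": 0},
    {"claw": 0.2, "dx": 0, "dy": 0, "dz": 0, "yaw": 0}
  ]
}}

```text
time_s: 81.78
ee_pos: [566.4, 69.6, 37.2]
ee_rot: [-177.1, 1.5, 169.5]
force: [0.9, -0.7, -1.3]
gripper_width: 46.1
```

```bash
python3 -c "
from h import *
tilt();deltaG(566.6,68.8,34.9,169.5)"
```

```text
81.775 [566.41  69.63  37.18] [-177.13    1.49  169.52] [  7.73  27.24 104.05  -4.28  48.26 -68.91] [ 0.2  0.1 -0.1  0.  -0.3 -0. ] tilt -0.44
G [566.1  70.7  56.2]
t 81.78 pos [566.4  69.6  37.2] rot [-177.1    1.5  169.5] w 46.1 F [ 0.9 -0.7 -1.3]
units dx -0.04 dy -0.09 dz 0.11 yaw 0.0
```

{"op": "drive_tool", "data": {
  "moves": [
    {"claw": 0.2, "dx": -0.03, "dy": -0.09, "dz": 0.02, "yaw": 0},
    {"claw": 0.2, "dx": 0, "dy": 0, "dz": 0, "yaw": 0}
  ]
}}

```text
time_s: 82.02
ee_pos: [567.2, 67.7, 37.3]
ee_rot: [-177.1, 1.6, 169.5]
force: [-0.4, -0.3, -2.1]
gripper_width: 45.9
```

{"op": "drive_tool", "data": {
  "moves": [
    {"claw": 0.2, "dx": 0, "dy": 0, "dz": 0.05, "yaw": 0},
    {"claw": 0.2, "dx": 0, "dy": 0, "dz": 0, "yaw": 0}
  ]
}}

```text
time_s: 82.28
ee_pos: [567.6, 67.7, 36.9]
ee_rot: [-177.2, 1.6, 169.5]
force: [-0.2, -0.3, -2.0]
gripper_width: 46.1
```

```bash
python3 -c "
from h import *
deltaG(566.6,68.8,34.9,169.5)"
```

```text
G [567.2  68.7  55.8]
t 82.28 pos [567.6  67.7  36.9] rot [-177.2    1.6  169.5] w 46.1 F [-0.2 -0.3 -2. ]
units dx 0.03 dy 0.0 dz 0.1 yaw 0.0
```

{"op": "drive_tool", "data": {
  "moves": [
    {"claw": 0.2, "dx": 0.03, "dy": 0, "dz": 0.05, "yaw": 0},
    {"claw": 0.2, "dx": 0, "dy": 0, "dz": 0, "yaw": 0}
  ]
}}

```text
time_s: 82.52
ee_pos: [567.1, 67.7, 36.0]
ee_rot: [-177.2, 1.6, 169.5]
force: [-0.2, -0.6, -1.9]
gripper_width: 45.7
```

{"op": "drive_tool", "data": {
  "moves": [
    {"claw": 0.2, "dx": 0.0, "dy": 0, "dz": 0.05, "yaw": 0},
    {"claw": 0.2, "dx": 0, "dy": 0, "dz": 0, "yaw": 0}
  ]
}}

```text
time_s: 82.78
ee_pos: [567.4, 67.7, 35.8]
ee_rot: [-177.2, 1.7, 169.5]
force: [0.1, -0.6, -1.0]
gripper_width: 45.9
```

{"op": "drive_tool", "data": {
  "moves": [
    {"claw": 0.2, "dx": 0.0, "dy": 0, "dz": 0.04, "yaw": 0},
    {"claw": 0.2, "dx": 0, "dy": 0, "dz": 0, "yaw": 0}
  ]
}}

```text
time_s: 83.02
ee_pos: [567.5, 67.7, 35.8]
ee_rot: [-177.2, 1.7, 169.5]
force: [-1.1, 1.3, 0.7]
gripper_width: 46.3
```

{"op": "drive_tool", "data": {
  "moves": [
    {"claw": 0.2, "dx": 0.0, "dy": 0, "dz": 0.04, "yaw": 0},
    {"claw": -0.03, "dx": 0, "dy": 0, "dz": 0, "yaw": 0},
    {"claw": -0.08, "dx": 0, "dy": 0, "dz": 0, "yaw": 0},
    {"claw": -0.25, "dx": 0, "dy": 0, "dz": 0, "yaw": 0},
    {"claw": -0.45, "dx": 0, "dy": 0, "dz": 0, "yaw": 0}
  ]
}}

```text
time_s: 83.65
ee_pos: [568.0, 67.5, 35.0]
ee_rot: [-177.2, 1.8, 169.5]
force: [0.2, -0.2, 0.2]
gripper_width: 63.8
```

{"op": "drive_tool", "data": {
  "moves": [
    {"claw": -0.45, "dx": 0, "dy": 0, "dz": -0.5, "yaw": 0},
    {"claw": -0.45, "dx": 0, "dy": 0, "dz": -1, "yaw": 0},
    {"claw": -0.45, "dx": 0, "dy": 0, "dz": -1, "yaw": 0},
    {"claw": -0.45, "dx": 0, "dy": 0, "dz": -1, "yaw": 0},
    {"claw": -0.45, "dx": 0, "dy": 0, "dz": -1, "yaw": 0}
  ]
}}

```text
time_s: 84.28
ee_pos: [565.5, 72.7, 128.4]
ee_rot: [-177.2, 1.7, 169.5]
force: [-0.1, -0.2, -0.3]
gripper_width: 66.3
```

{"op": "drive_tool", "data": {
  "moves": [
    {"claw": -0.45, "dx": 1, "dy": 0, "dz": -1, "yaw": 0},
    {"claw": -0.45, "dx": 1, "dy": 0, "dz": -0.5, "yaw": 0},
    {"claw": -0.45, "dx": 1, "dy": 0, "dz": 0, "yaw": 0},
    {"claw": -0.45, "dx": 1, "dy": 0, "dz": 0, "yaw": 0},
    {"claw": -0.45, "dx": 1, "dy": 0, "dz": 0, "yaw": 0}
  ]
}}

```text
time_s: 84.9
ee_pos: [464.2, 93.5, 159.5]
ee_rot: [-177.3, 2.1, 169.5]
force: [0.6, -0.5, 0.1]
gripper_width: 65.9
```

```bash
python3 -c "
from h import *
tilt()
f=grab_frame('side');cv2.imwrite('pics/side16.png',f['color'])
f=grab_frame('top');cv2.imwrite('pics/top16.png',f['color']);crop(f['color'],200,165,120,90,6,'pics/t16.png')"
```

```text
84.9 [464.2   93.5  159.53] [-177.34    2.06  169.5 ] [ 12.3   11.4  107.86  -3.76  59.93 -65.3 ] [  7.7 -13.5  18.9  -0.2  -5.1   8.1] tilt -0.81
```

View pics/side16.png

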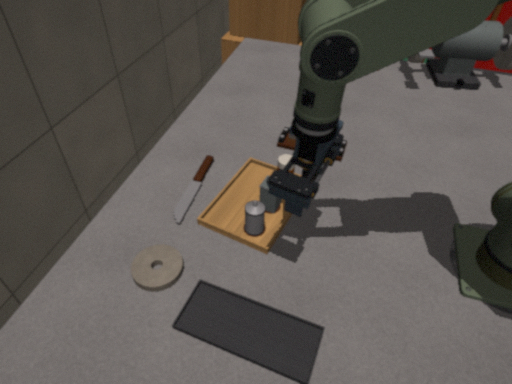

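View pics/t16.png

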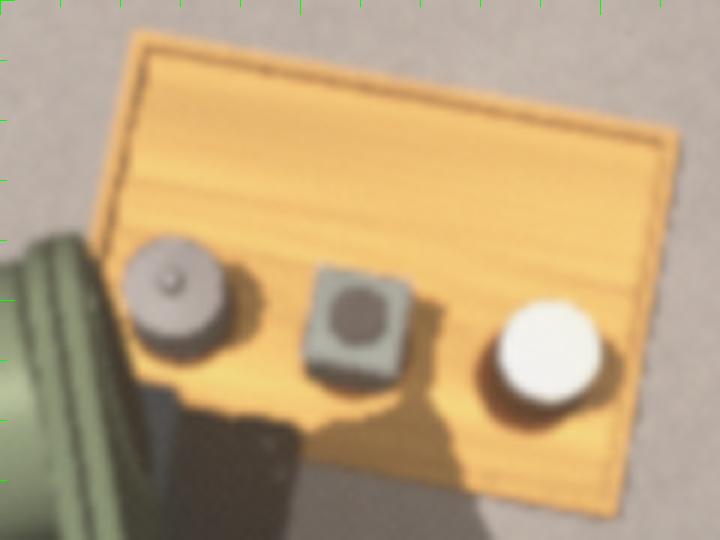

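```bash
python3 -c "
from h import *
im=cv2.imread('pics/top16.png');cv2.imwrite('pics/top16f.png',im)"
```

```text
(no output)
```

View pics/top16f.png

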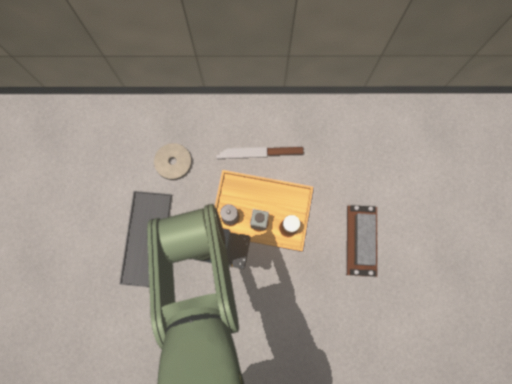

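{"op": "drive_tool", "data": {
  "moves": [
    {"claw": -0.45, "dx": 0.5, "dy": 0, "dz": -0.3, "yaw": 0},
    {"claw": -0.45, "dx": 0, "dy": 0, "dz": 0, "yaw": 0},
    {"claw": -0.45, "dx": 0, "dy": 0, "dz": 0, "yaw": 0}
  ]
}}

```text
time_s: 85.38
ee_pos: [453.7, 95.8, 166.0]
ee_rot: [-177.3, 2.1, 169.6]
force: [0.8, -1.2, -0.6]
gripper_width: 66.3
```

```bash
python3 -c "
from workcell import job
print(job.job_done())"
```

```text
the job is handed in; nothing more can be done
None
```

I finished the job in the order asked and handed it in at about 85 s. The oil can, tin and jar went into the tray first, then the stone into the holder, and then all three went back to their own marks.

- **Stone:** it lies wood side down between the stops. It measured about 0–2 mm off centre and 0.5° off the holder's axis.
- **Oil can and tin:** both match their starting positions in the top view to within about 1 mm.
- **Jar:** it ended about 2.5 mm off its starting position, towards the robot's right. I measured this before handing in and left it rather than regrasp it.
- **Forces and bystanders:** forces at set-down stayed around 6 N or less. The knife and wheel look unmoved in the last top view.
- **Tool tilt:** the tool slowly tilted by up to about 7° as it moved. I corrected it before the stone by reaching out to the arm's limit. The remaining 1–3° meant the pieces touched down slightly tilted before settling flat.
- **Camera disagreement:** the two cameras disagreed by up to a few millimetres sideways, so I averaged them and compared pictures with the starting ones.

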